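Rack gas sample cylinders and close the cradle

TASK

Lay every sample cylinder that is standing on the bench on its side in the V cradle, one to a slot, with its flat base just inside the cradle's front (robot-side) face and its cap pointing away from the robot. Once they are all lying there, lay the straightedge on the bench along the front face, centred and pushed flush against it, so that no cylinder can creep out. Leave the mouse, the reagent jar and the wrench where they are.

Things in the scene. Friction and masses are not known exactly. Their poses are not given: they have to be found in the camera images.
- cyl0: stainless gas sample cylinder: straight body 36 mm diameter and 95 mm long, then a short neck with black cap, 19 mm diameter, to 116 mm overall, about 0.25 kg, centre of mass about 50 mm above the base. Starts standing upright on the bench. Origin: centre of the flat base; +z runs along the cylinder towards the cap. One of the five may be absent.
- cyl1: stainless gas sample cylinder: straight body 36 mm diameter and 95 mm long, then a short neck with black cap, 19 mm diameter, to 116 mm overall, about 0.25 kg, centre of mass about 50 mm above the base. Starts standing upright on the bench. Origin: centre of the flat base; +z runs along the cylinder towards the cap. One of the five may be absent.
- cyl2: stainless gas sample cylinder: straight body 36 mm diameter and 95 mm long, then a short neck with black cap, 19 mm diameter, to 116 mm overall, about 0.25 kg, centre of mass about 50 mm above the base. Starts standing upright on the bench. Origin: centre of the flat base; +z runs along the cylinder towards the cap. One of the five may be absent.
- cyl3: stainless gas sample cylinder: straight body 36 mm diameter and 95 mm long, then a short neck with black cap, 19 mm diameter, to 116 mm overall, about 0.25 kg, centre of mass about 50 mm above the base. Starts standing upright on the bench. Origin: centre of the flat base; +z runs along the cylinder towards the cap. One of the five may be absent.
- cyl4: stainless gas sample cylinder: straight body 36 mm diameter and 95 mm long, then a short neck with black cap, 19 mm diameter, to 116 mm overall, about 0.25 kg, centre of mass about 50 mm above the base. Starts standing upright on the bench. Origin: centre of the flat base; +z runs along the cylinder towards the cap. One of the five may be absent.
- cradle: aluminium cradle fixed to the bench, 100 (x) by 350 (y) mm, 29 mm tall. Five slots along x, 70 mm apart in y, each two 90-degree V saddles at x -50 to -32 and 34 to 50 mm; between them only a 3 mm base plate, with room for fingers. A cylinder in it has its axis 36 mm above the bench. Origin: centre of underside; +x away from the robot (turned up to 15 degrees); flat front face at x -50 mm.
- slot0 (a point): centre of where a cylinder's flat base belongs in this slot: on the axis of the lying cylinder, 36 mm above the bench and 6 mm inside the cradle's front face. Axes as the cradle. The five slots are alike; each takes one cylinder.
- slot1 (a point): centre of where a cylinder's flat base belongs in this slot: on the axis of the lying cylinder, 36 mm above the bench and 6 mm inside the cradle's front face. Axes as the cradle. The five slots are alike; each takes one cylinder.
- slot2 (a point): centre of where a cylinder's flat base belongs in this slot: on the axis of the lying cylinder, 36 mm above the bench and 6 mm inside the cradle's front face. Axes as the cradle. The five slots are alike; each takes one cylinder.
- slot3 (a point): centre of where a cylinder's flat base belongs in this slot: on the axis of the lying cylinder, 36 mm above the bench and 6 mm inside the cradle's front face. Axes as the cradle. The five slots are alike; each takes one cylinder.
- slot4 (a point): centre of where a cylinder's flat base belongs in this slot: on the axis of the lying cylinder, 36 mm above the bench and 6 mm inside the cradle's front face. Axes as the cradle. The five slots are alike; each takes one cylinder.
- straightedge: loose square-section aluminium straightedge, 360 mm long (along y), 30 x 30 mm, about 0.4 kg, its four long faces alike; starts lying on the bench near the robot, away from the cradle. Origin: the middle of the bar, 15 mm above the bench when it lies on it. Flush and centred against the cradle its origin is at about x = -65 mm, y = 0 in the cradle's frame.
- mouse: off-white computer mouse, 100 x 58 x 30 mm, origin centre of underside; leave alone
- reagent: amber jar with black cap, 64 mm diameter, 130 mm tall, origin centre of underside; leave alone
- wrench: steel wrench 160 mm long lying flat on the bench, origin at its underside; leave alone
Things that resemble listed ones, but are neither listed nor needed, are in the scene too. What is shaped like the cyl2 but orange or turquoise is not meant.

How it is judged:
On the way, in this order (a step that is already met when the one before it is completed fails the run):
1. every cylinder present lies released in a slot of the cradle, base to the front ((distance between cyl0 and slot0 below 0.012 m or distance between cyl0 and slot1 below 0.012 m or distance between cyl0 and slot2 below 0.012 m or distance between cyl0 and slot3 below 0.012 m or distance between cyl0 and slot4 below 0.012 m) and angle between the z axis of each of cyl0, cyl1, cyl2, cyl3, cyl4 and the x axis of cradle, either way round below 0.12 rad and x of each of cyl0, cyl1, cyl2, cyl3, cyl4 in the frame of cradle below 0 m and contact force between each of cyl0, cyl1, cyl2, cyl3, cyl4 and the fingers below 0.1 N and (distance between cyl1 and slot0 below 0.012 m or distance between cyl1 and slot1 below 0.012 m or distance between cyl1 and slot2 below 0.012 m or distance between cyl1 and slot3 below 0.012 m or distance between cyl1 and slot4 below 0.012 m) and (distance between cyl2 and slot0 below 0.012 m or distance between cyl2 and slot1 below 0.012 m or distance between cyl2 and slot2 below 0.012 m or distance between cyl2 and slot3 below 0.012 m or distance between cyl2 and slot4 below 0.012 m) and (distance between cyl3 and slot0 below 0.012 m or distance between cyl3 and slot1 below 0.012 m or distance between cyl3 and slot2 below 0.012 m or distance between cyl3 and slot3 below 0.012 m or distance between cyl3 and slot4 below 0.012 m) and (distance between cyl4 and slot0 below 0.012 m or distance between cyl4 and slot1 below 0.012 m or distance between cyl4 and slot2 below 0.012 m or distance between cyl4 and slot3 below 0.012 m or distance between cyl4 and slot4 below 0.012 m)), for 0.3 s.
2. the straightedge lies flush along the cradle's front face (x of straightedge in the frame of cradle between -0.0685 and -0.062 m and angle between the y axis of straightedge and the y axis of cradle, either way round below 0.025 rad and z of straightedge in the frame of cradle between 0.011 and 0.019 m and y of straightedge in the frame of cradle between -0.025 and 0.025 m), for 0.2 s.
At the end, for the whole second after the job is handed in: Each cylinder present lies in its own slot, base centre within 12 mm of the slot point, axis within 0.12 rad, cap away from the robot; the straightedge lies on the bench at the front face: gap under 3.5 mm, parallel within 0.025 rad, centred within 25 mm; all released and at rest (all of step 1 and all of step 2 and linear speed of each of cyl0, cyl1, cyl2, cyl3, cyl4, straightedge below 0.02 m/s); the robot touches nothing.
It fails at once if the mouse is moved more than 30 mm (distance of mouse from where it was at the start of the episode above 0.03 m).
It fails at once if the reagent is moved more than 30 mm (distance of reagent from where it was at the start of the episode above 0.03 m).
It fails at once if the wrench is moved more than 30 mm (distance of wrench from where it was at the start of the episode above 0.03 m).
Of cyl0, cyl1, cyl2, cyl3, cyl4 only 4 to 5 are there at a start; the rules pass over those that are not, and their reading is None.
At some moment in a run one of straightedge may be knocked a few centimetres aside while the robot is not near it.
Once in a run the grip may slacken for a moment while it holds something.
It also fails if it takes over 208 s, if anything falls off the work surface, if the arm or the gripper's body presses on something with over 40 N, if the wrist force passes 120 N, or if a joint passes its speed limit or range.

ROBOT

A 6-joint arm with a two-finger parallel gripper is mounted at the origin on the work surface. World frame = base frame: x ahead of the robot, y to its left, z up, the work surface at z = 0. Lengths are in m, angles in rad, forces in N, time in s.
With the tool pointing down it reaches from about 0.35 to 0.85 m from the base axis. Payload 8.1 kg.
Tool frame: the origin (TCP) lies at the centre of the arm's flange, where the gripper is bolted on; the fingertips stand 186 mm ahead of it and the grasp point (between the pads) lies 167 mm ahead of it (robot.nose_length is the distance from the TCP to the fingertips, in m); z points along the fingers, x is the direction in which the jaws open and shut, and the axes are right-handed (so a half turn about z gives the same grasp; the last joint's range is limited). The gripper opens to 93 mm and grips with 3 to 60 N. Pads are 15 mm wide; open, the fingers measure 128 mm over their backs; the gripper's body (75 mm by 188 mm) begins 65 mm behind the grasp point.
Start: joints at [-1.283, 0.13, 1.488, -0, 1.523, -0.085], TCP at [0.219, -0.559, 0.405] pointing down, gripper open.
Joint ranges: [-2.96, 2.96], [-0.89, 2.26], [0.02, 2.5], [-1.34, 4.48], [0, 2.73], [-2.66, 2.66]. Speed limits (rad/s): [2.39, 2.39, 2.79, 3.14, 3.14, 3.14].

INTERFACE

Orientations are given as a rotation vector (axis times angle).
In Python, from plant import robot gives the robot as it stands.
- The arm moves only by the tool arm_command, never from a script. Its argument "motion" is a list of rows, each an object with "slide": the shift along the tool's x, y, z each as a share of 0.4 m, from -1 to 1, a list of three; "turn": the turn, a rotation vector about the tool's x, y, z each as a share of 0.5 rad, from -1 to 1, a list of three. A call has exactly 5 rows; each row shifts and turns the commanded pose from where the row before left it, along the tool's axes as they then stand; what a row does not reach is not made up. A row lasts 1/12 s, in which the tool goes at most 41.7 mm and 7.16 degrees, less where a joint would pass 70% of its speed; a pose out of reach is approached as far as the arm can. A call with a number of a shift or a turn outside -1 to 1 is refused whole. A call with a gripper value outside its range is refused whole. "gripper" is the opening in per cent of the stroke, from 0 (shut) to 100 (fully open), set as the call begins (left out, the last holds). The fingers move at their own pace and stop on an object; "grip_force" is the grip in N (left out, the last holds). Time passes only in rows, so rows that do not move let the fingers close, or fill a call up. It gives the time, the measured TCP pose, the force and the opening at its end, in the units of the state.
- robot.read_state(): the state, without advancing time (a new reading comes with each control period).
- robot.read_camera(name): name is "scene" or "top" or "wrist"; returns a dict with "pixels" (400x640x3 uint8, blue, green, red), "intrinsics" (3x3 intrinsics, pixels), "T" (4x4, takes a point from camera to world coordinates). Camera axes: x right, y down, z forward; pixel columns grow to the right and rows downward; lengths in m; the calibration is good to about 2 mm. The wrist camera is an equidistant fisheye: a pixel r from the principal point sees the ray r / f radians off the axis. A picture is of the moment at which its call begins. There is no depth.
- robot.close_job(): hands the job in, once; it reports no verdict.
The state is a dict: "t": time; "q": joint angles; "dq": joint speeds; "joint_torque": joint torques, N m; "tool_pos": TCP position; "orientation": TCP orientation; "force": force on the tool from outside, world axes, zero at the start; "wrist_torque": the same for the moment, N m; "opening": finger opening in m.
Only numpy, scipy, OpenCV 4.12 (cv2) and the standard library are available. Lean on these libraries where they do the work, as an engineer would, in place of code of your own. Each camera call takes 0.05 s, during which the arm holds its last target.

## Working session

There is one attempt and no reset: what is moved stays moved. The work goes in short steps, Python scripts to look and compute and a tool call to move; the robot and the scene stay as the last step left them, time stands still between calls to the robot, and variables do not carry over. Pictures are saved under pics/ and viewed, and the job is handed in when it is done.

Besides the shell and the picture viewer there is one more tool, called after ">>>" as name(argument=value, ...) on one line, values as JSON. arm_command: Moves the arm, as the interface text tells. Shift numbers are shares of 0.4 m and turn numbers shares of 0.5 rad, none past 1 either way. Its arguments: {"type":"object","properties":{"motion":{"type":"array","items":{"type":"object","properties":{"slide":{"type":"array","items":{"type":"number"}},"turn":{"type":"array","items":{"type":"number"}}}}},"gripper":{"type":"number"},"grip_force":{"type":"number"}},"required":["motion"]}

```bash
ls; mkdir -p pics; python3 - <<'E'
from plant import robot
import cv2
print(robot.read_state())
for n in ("scene","top","wrist"):
    c=robot.read_camera(n); cv2.imwrite(f"pics/{n}0.png",c["pixels"]); print(n,c["intrinsics"],c["T"])
E
```

```text
pics
{'t': 0.0, 'q': array([-1.28344965e+00,  1.31218729e-01,  1.48923769e+00, -2.92289986e-05,
        1.52300242e+00, -8.53943196e-02]), 'dq': array([-0.00136507,  0.00035891, -0.00082571, -0.00050258,  0.0002731 ,
        0.00059455]), 'joint_torque': array([ 2.08806217e-03, -5.59853625e+01, -4.91752732e+01,  7.70038459e-02,
        3.56747839e-02, -1.77920301e-04]), 'tool_pos': array([ 0.21845953, -0.55858594,  0.40367558]), 'orientation': array([-2.59363670e+00,  1.77069986e+00,  2.29935315e-03]), 'force': array([-0.05842464,  0.0835819 , -0.10532126]), 'wrist_torque': array([ 0.01728836, -0.03992043, -0.0174489 ]), 'opening': 0.09278867078690631}
scene [[415.54721999   0.         319.64427576]
 [  0.         415.54721999 207.00411865]
 [  0.           0.           1.        ]] [[-0.75304816  0.51488918 -0.40964327  1.09290471]
 [ 0.65792405  0.59623971 -0.46003713  0.54714445]
 [ 0.00737744 -0.61594427 -0.78775518  0.99560477]
 [ 0.          0.          0.          1.        ]]
top [[384.94805447   0.         323.62298834]
 [  0.         384.94805447 199.12866935]
 [  0.           0.           1.        ]] [[-0.02286698 -0.98951377  0.14261698  0.4132394 ]
 [-0.99961157  0.02490348  0.01251071 -0.04196155]
 [-0.01593118 -0.1422755  -0.98969888  1.30110632]
 [ 0.          0.          0.          1.        ]]
wrist [[309.70691629   0.         321.34705101]
 [  0.         309.70691629 194.77844544]
 [  0.           0.           1.        ]] [[ 0.36356974 -0.90385494 -0.22552889  0.2801447 ]
 [-0.93156452 -0.35331031 -0.08578677 -0.53353119]
 [-0.00214288  0.24128419 -0.97045214  0.38474004]
 [ 0.          0.          0.          1.        ]]
```

View pics/scene0.png

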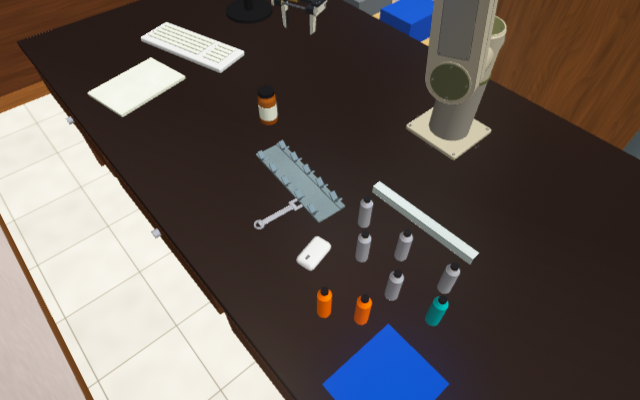

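View pics/top0.png

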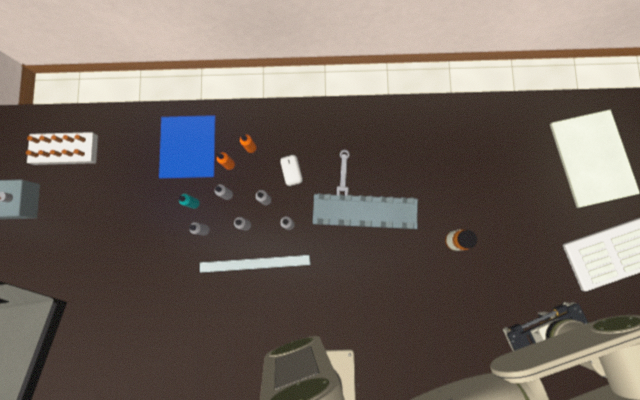

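View pics/wrist0.png

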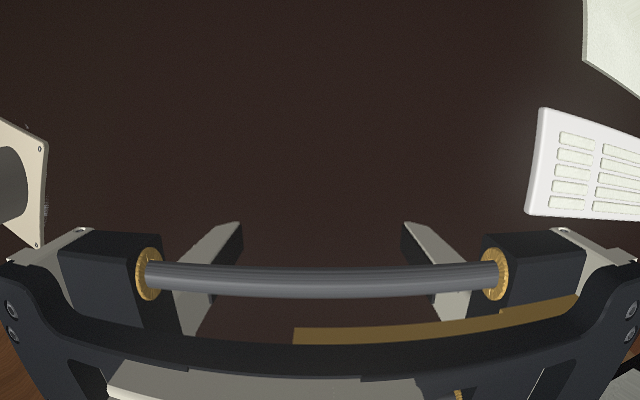

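Top view: five grey cylinders, at (223,191), (262,197), (199,229), (241,223) and (287,222). Turquoise is at (188,200) and orange at (225,160) and (247,143). The cradle is at (365,211), the bar at (255,265), the jar at (462,240), the mouse at (291,170) and the wrench at (344,172). The scene view shows five greys too.

```bash
cat > h.py <<'E'
import numpy as np, cv2
def ray(c,uv):
    K=c["intrinsics"];T=c["T"]
    d=T[:3,:3]@np.array([(uv[0]-K[0,2])/K[0,0],(uv[1]-K[1,2])/K[1,1],1.]);return T[:3,3],d/np.linalg.norm(d)
def plane(c,uv,z):
    o,d=ray(c,uv);return o+d*(z-o[2])/d[2]
def tri(c1,u1,c2,u2):
    o1,d1=ray(c1,u1);o2,d2=ray(c2,u2)
    A=np.stack([d1,-d2],1);s=np.linalg.lstsq(A,o2-o1,rcond=None)[0]
    a=o1+s[0]*d1;b=o2+s[1]*d2;return (a+b)/2,np.linalg.norm(a-b)
def proj(c,P):
    T=c["T"];p=T[:3,:3].T@(np.asarray(P)-T[:3,3]);q=c["intrinsics"]@p;return q[:2]/q[2]
E
python3 - <<'E'
from plant import robot
from h import *
import itertools
B={}
for n in ("scene","top"):
    c=robot.read_camera(n);im=c["pixels"].astype(int)
    mx=im.max(2);mn=im.min(2)
    m=((mx>85)&(mx-mn<30)).astype(np.uint8)
    N,l,st,ce=cv2.connectedComponentsWithStats(m)
    L=[]
    for i in range(1,N):
        x,y,w,h,a=st[i]
        if 20<a<8000 and y>90 and (n=="scene" and 180<x<500 or n=="top" and 150<x<500):
            r=cv2.minAreaRect(np.argwhere(l==i)[:,::-1].astype(np.float32))
            L.append(ce[i]);print(n,st[i],ce[i].round(1),np.round(r[1],1),plane(c,ce[i],.045)[:2].round(3))
    B[n]=(c,L)
ct,Lt=B["top"];cs,Ls=B["scene"]
for u in Lt:
    for v in Ls:
        p,e=tri(ct,u,cs,v)
        if e<.02: print(u.round(1),v.round(1),p.round(4),round(e,4))
for n in("scene","top"):
    im=B[n][0]["pixels"]
    cr=im[170:310,230:490] if n=="scene" else im[130:280,170:430]
    cv2.imwrite(f"pics/z_{n}.png",cv2.resize(cr,None,fx=3,fy=3,interpolation=cv2.INTER_CUBIC))
E
```

```text
scene [258 104  20  16 211] [268.  112.9] [14.8 18.8] [ 0.46  -0.444]
scene [406 124  85  36 185] [440.  143.7] [84.4 30.5] [0.123 0.052]
scene [ 254  140   91   90 2822] [298.5 185.8] [85.9 92. ] [ 0.593 -0.111]
scene [ 372  181  107   83 1835] [425.1 222.3] [124.9  15.4] [0.409 0.228]
scene [358 199  16  29 316] [364.9 213.4] [13.1 28. ] [0.516 0.095]
scene [356 233  16  30 323] [362.9 248. ] [13.4 28.7] [0.602 0.174]
scene [395 232  18  30 329] [403.2 246.9] [13.6 28.6] [0.518 0.243]
scene [296 236  36  35 723] [313.4 252.9] [21.4 35.6] [0.714 0.098]
scene [438 264  22  30 348] [448.3 279.9] [15.  29.9] [0.505 0.386]
scene [385 271  19  30 335] [393.6 286.7] [14.5 28.8] [0.625 0.307]
top [ 312  149  106   80 3567] [362.8 207.1] [105.3  76.4] [ 0.565 -0.154]
top [280 154  23  33 551] [290.8 170. ] [30.8 18.4] [0.695 0.081]
top [214 184  18  16 148] [223.  192.5] [17.7 11.3] [0.625 0.307]
top [255 190  16  15 142] [262.5 197.5] [16.4 12.2] [0.605 0.176]
top [233 217  18  14 151] [241.5 223.9] [17.4 12.3] [0.519 0.245]
top [280 216  14  14 130] [286.5 222.9] [13. 13.] [0.519 0.097]
t
[... 412 characters left out ...]
290.8 170. ] [313.4 252.9] [0.7019 0.0843 0.0151] 0.0002
[223.  192.5] [403.2 246.9] [0.5993 0.278  0.1718] 0.0146
[223.  192.5] [393.6 286.7] [0.6252 0.3071 0.045 ] 0.0005
[262.5 197.5] [364.9 213.4] [0.5876 0.1536 0.1658] 0.0039
[262.5 197.5] [362.9 248. ] [0.6042 0.1754 0.0485] 0.0001
[241.5 223.9] [403.2 246.9] [0.519  0.244  0.0477] 0.0007
[286.5 222.9] [364.9 213.4] [0.5182 0.0966 0.0493] 0.0001
[286.5 222.9] [362.9 248. ] [ 0.5292  0.115  -0.1003] 0.005
[198.2 229.4] [448.3 279.9] [0.5049 0.3863 0.0457] 0.0017
[451.2 240. ] [268.  112.9] [ 0.455  -0.4402  0.0432] 0.0122
[254.4 263.2] [425.1 222.3] [0.3872 0.213  0.0099] 0.01
[303.9 373.1] [448.3 279.9] [-0.3491  0.148  -1.3397] 0.0057
```

View pics/z_top.png

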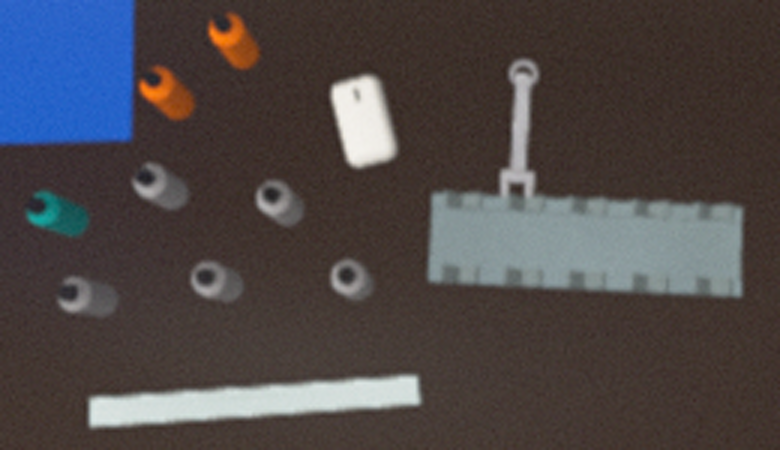

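View pics/z_scene.png

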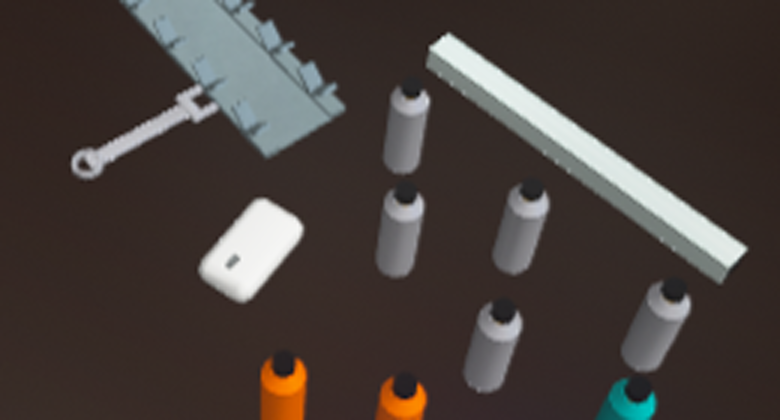

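```bash
python3 - <<'E'
from plant import robot
from h import *
c=robot.read_camera("top");s=robot.read_camera("scene")
# refine: cradle mask teal-grey, contour corners
for n,cc,box in(("top",c,(300,185,430,240)),("scene",s,(245,135,350,225))):
    im=cc["pixels"].astype(int);m=(im.max(2)>75).astype(np.uint8)
    k=np.zeros_like(m);k[box[1]:box[3],box[0]:box[2]]=1;m*=k
    m=cv2.morphologyEx(m,cv2.MORPH_OPEN,np.ones((7,7)))
    ct=max(cv2.findContours(m,0,1)[0],key=cv2.contourArea)
    r=cv2.minAreaRect(ct);b=cv2.boxPoints(r);print(n,r)
    for p in b: print(p.round(1),plane(cc,p,0.003)[:2].round(4),plane(cc,p,0.029)[:2].round(4))
im=c["pixels"]
m=(im.max(2)>120).astype(np.uint8);k=np.zeros_like(m);k[245:285,190:320]=1;m*=k
ct=max(cv2.findContours(m,0,1)[0],key=cv2.contourArea);b=cv2.boxPoints(cv2.minAreaRect(ct))
for p in b: print("bar",plane(c,p,.03)[:2].round(4))
im=s["pixels"][130:230,240:355];cv2.imwrite("pics/z_cr.png",cv2.resize(im,None,fx=5,fy=5,interpolation=cv2.INTER_CUBIC))
E
```

```text
top ((364.95166015625, 210.74151611328125), (105.65486145019531, 31.986358642578125), 2.7927021980285645)
[311.4 224.1] [0.516  0.0176] [0.514  0.0165]
[313.  192.2] [0.6252 0.0103] [0.6209 0.0093]
[418.5 197.3] [ 0.5983 -0.3478] [ 0.5946 -0.3417]
[416.9 229.3] [ 0.4902 -0.3364] [ 0.4886 -0.3305]
scene ((299.2500305175781, 180.25), (99.70205688476562, 33.941123962402344), 45.0)
[252. 157.] [ 0.6083 -0.34  ] [ 0.621  -0.3168]
[276. 133.] [ 0.4755 -0.3818] [ 0.4917 -0.3575]
[346.5 203.5] [0.5057 0.0109] [0.5211 0.0249]
[322.5 227.5] [0.6204 0.0301] [0.6328 0.0437]
bar [0.3987 0.3859]
bar [0.4152 0.0265]
bar [0.3823 0.0247]
bar [0.3657 0.3828]
```

View pics/z_cr.png

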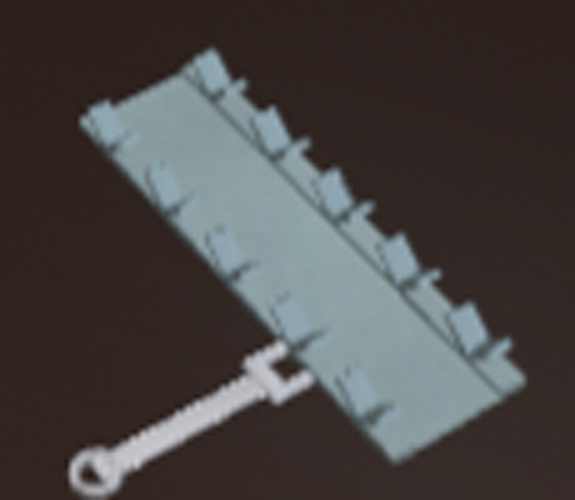

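```bash
cat > plan.py <<'E'
import numpy as np, sys, json
from scipy.spatial.transform import Rotation as Rn
from plant import robot
def Rt(psi,p):
    h=np.array([np.cos(psi),np.sin(psi),0]);Z=np.array([0,0,1.])
    z=np.cos(p)*h-np.sin(p)*Z; y=-(np.sin(p)*h+np.cos(p)*Z)
    return np.stack([np.cross(y,z),y,z],1)
def cur():
    s=robot.read_state();return s["tool_pos"],Rn.from_rotvec(s["orientation"]).as_matrix(),s
def angs(R):
    z=R[:,2];y=-R[:,1];psi=np.arctan2(-R[0,0],R[1,0])+np.pi/2
    psi=np.arctan2(R[0,0],-R[1,0]); h=np.array([np.cos(psi),np.sin(psi),0])
    return psi,np.arctan2(-z[2],z@h)
def grasp2tcp(g,R,d=.167): return np.asarray(g)-d*R[:,2]
def plan(ways,vs=.1,vt=.24,L=.167,pos_is_grasp=True):
    """ways: list of (pos, psi, p); slides of the grasp point straight, slerp"""
    P,R,s=cur();P=P.copy();rows=[]
    for w in ways:
        Rg=Rt(w[1],w[2]);g1=np.asarray(w[0],float);g0=P+L*R[:,2]
        rv=Rn.from_matrix(R.T@Rg).as_rotvec();R0=R.copy()
        n=1
        while True:   # equal steps in grasp point
            ok=True;q=P.copy();Rc=R0.copy();rr=[]
            for i in range(1,n+1):
                Rn_=R0@Rn.from_rotvec(rv*i/n).as_matrix();t=g0+(g1-g0)*i/n-L*Rn_[:,2]
                sl=np.round(Rc.T@(t-q)/.4,3);tu=np.round(Rn.from_matrix(Rc.T@Rn_).as_rotvec()/.5,3)
                if np.linalg.norm(sl)>vs+.0015 or np.linalg.norm(tu)>vt+.003: ok=False;break
                rr.append((sl,tu));q=q+Rc@sl*.4;Rc=Rc@Rn.from_rotvec(tu*.5).as_matrix()
            if ok:break
            n+=1
        rows+=rr;P=q;R=Rc
    while len(rows)%5: rows.append((np.zeros(3),np.zeros(3)))
    for i in range(0,len(rows),5):
        print(json.dumps([{"slide":[float(v)+0. for v in a],"turn":[float(v)+0. for v in b]} for a,b in rows[i:i+5]]))
def show():
    P,R,s=cur();a=angs(R);g=P+.167*R[:,2]
    print("t%.2f"%s["t"],"grasp",g.round(4),"tcp",P.round(4),"psi,p",np.round(a,4),"q",s["q"].round(3),"F",s["force"].round(1),"op",round(s["opening"],4))
E
python3 - <<'E'
from plan import *
show()
D=np.pi/2
plan([((.47,-.16,.32),-.073,D)])
E
```

```text
t0.35 grasp [ 0.2185 -0.5587  0.2375] tcp [ 0.2185 -0.5588  0.4045] psi,p [0.3728 1.5708] q [-1.283  0.131  1.488  0.     1.523 -0.085] F [-1.2 -0.2  0.6] op 0.0926
[{"slide": [-0.058, -0.079, -0.017], "turn": [0.0, 0.0, 0.074]}, {"slide": [-0.061, -0.077, -0.017], "turn": [0.0, 0.0, 0.075]}, {"slide": [-0.064, -0.074, -0.017], "turn": [0.0, 0.0, 0.074]}, {"slide": [-0.067, -0.072, -0.018], "turn": [0.0, 0.0, 0.074]}, {"slide": [-0.07, -0.07, -0.017], "turn": [0.0, 0.0, 0.075]}]
[{"slide": [-0.071, -0.067, -0.017], "turn": [0.0, 0.0, 0.074]}, {"slide": [-0.075, -0.064, -0.017], "turn": [0.0, 0.0, 0.074]}, {"slide": [-0.076, -0.061, -0.017], "turn": [0.0, 0.001, 0.074]}, {"slide": [-0.079, -0.059, -0.017], "turn": [0.0, 0.0, 0.075]}, {"slide": [-0.081, -0.055, -0.018], "turn": [0.0, 0.0, 0.074]}]
[{"slide": [-0.083, -0.053, -0.017], "turn": [0.0, 0.0, 0.074]}, {"slide": [-0.085, -0.049, -0.017], "turn": [0.0, 0.0, 0.075]}, {"slide": [0.0, 0.0, 0.0], "turn": [0.0, 0.0, 0.0]}, {"slide": [0.0, 0.0, 0.0], "turn": [0.0, 0.0, 0.0]}, {"slide": [0.0, 0.0, 0.0], "turn": [0.0, 0.0, 0.0]}]
```

>>> arm_command(motion=[{"slide":[-0.06,-0.08,-0.017],"turn":[0,0,0.074]},{"slide":[-0.06,-0.077,-0.017],"turn":[0,0,0.074]},{"slide":[-0.064,-0.074,-0.017],"turn":[0,0,0.074]},{"slide":[-0.067,-0.072,-0.017],"turn":[0,0,0.074]},{"slide":[-0.07,-0.07,-0.017],"turn":[0,0,0.074]}])

```text
t: 0.77
tool_pos: [0.3239, -0.3904, 0.439]
orientation: [-2.417, 2.006, -0.0]
force: [-0.3, -0.4, 0.3]
opening: 0.0925
```

>>> arm_command(motion=[{"slide":[-0.072,-0.067,-0.017],"turn":[0,0,0.074]},{"slide":[-0.074,-0.064,-0.017],"turn":[0,0,0.074]},{"slide":[-0.076,-0.06,-0.017],"turn":[0,0,0.074]},{"slide":[-0.078,-0.058,-0.017],"turn":[0,0,0.074]},{"slide":[-0.08,-0.055,-0.017],"turn":[0,0,0.074]}])

```text
t: 1.18
tool_pos: [0.4276, -0.225, 0.4734]
orientation: [-2.222, 2.22, -0.001]
force: [0.7, -0.2, 0.3]
opening: 0.093
```

>>> arm_command(motion=[{"slide":[-0.083,-0.053,-0.017],"turn":[0,0,0.074]},{"slide":[-0.085,-0.05,-0.017],"turn":[0,0,0.074]},{"slide":[0,0,0],"turn":[0,0,0]},{"slide":[0,0,0],"turn":[0,0,0]},{"slide":[0,0,0],"turn":[0,0,0]}])

```text
t: 1.6
tool_pos: [0.4693, -0.1604, 0.4862]
orientation: [2.142, -2.297, -0.0]
force: [0.9, -0.4, 0.2]
opening: 0.0932
```

```bash
python3 - <<'E'
from plan import *
import cv2
show()
c=robot.read_camera("wrist");cv2.imwrite("pics/w1.png",c["pixels"]);np.savez("w1.npz",**c)
E
```

```text
t1.60 grasp [ 0.4692 -0.1604  0.3192] tcp [ 0.4693 -0.1604  0.4862] psi,p [-0.0698  1.5713] q [-4.330e-01 -1.730e-01  1.640e+00 -1.000e-03  1.674e+00  1.208e+00] F [ 0.9 -0.4  0.2] op 0.0932
```

View pics/w1.png

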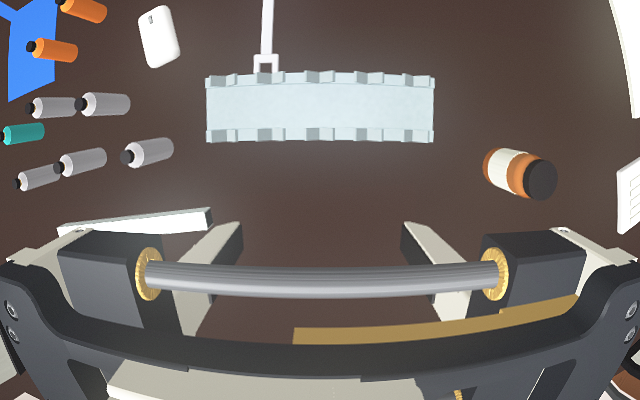

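The cradle is clear in the wrist view: front edge from (206,140) to (433,141), back edge near row 77. I'll measure its edges.

```bash
cat >> h.py <<'E'
def wray(c,uv):
    K=c["intrinsics"];T=c["T"];f=K[0,0]
    v=np.array([uv[0]-K[0,2],uv[1]-K[1,2]]);r=np.linalg.norm(v);a=r/f
    d=np.array([*(v/r*np.sin(a)),np.cos(a)]);return T[:3,3],T[:3,:3]@d
def wplane(c,uv,z):
    o,d=wray(c,uv);return o+d*(z-o[2])/d[2]
E
python3 - <<'E'
from h import *
c=dict(np.load("w1.npz"));im=c["pixels"]
m=((im.max(2)>120)).astype(np.uint8)
cr=cv2.resize(im[65:155,195:445],None,fx=3.2,fy=3.2,interpolation=cv2.INTER_CUBIC);cv2.imwrite("pics/w1z.png",cr)
k=np.zeros_like(m);k[60:150,195:445]=1;m*=k
# front edge: lowest bright px per column
P=[]
for u in range(212,430,4):
    col=im[:,u].max(1).astype(int)
    vs=np.where(col[120:150]>110)[0]
    v=120+vs.max();a,b=col[v],col[v+1];v=v+ (a-110)/max(a-b,1)
    P.append(wplane(c,(u,v),0)[:2])
P=np.array(P);k=np.polyfit(P[:,1],P[:,0],1);print("front x=ky+b",k,np.std(P[:,0]-np.polyval(k,P[:,1])))
r=P[:,0]-np.polyval(k,P[:,1]);g=abs(r)<.002;k=np.polyfit(P[g,1],P[g,0],1);print(k,g.sum(),(r*1000).round(1))
for v in (100,108,116,122):
    row=im[v].max(1).astype(int);us=np.where(row[195:445]>110)[0]+195
    print(v,us.min(),us.max(),wplane(c,(us.min(),v),.003)[:2].round(4),wplane(c,(us.max(),v),.003)[:2].round(4))
E
```

```text
front x=ky+b [0.0723978  0.51483634] 0.0005778206646379025
[0.0723978  0.51483634] 55 [-0.5 -0.  -0.   0.4 -0.1 -1.1 -0.4  1.1  0.9  0.7  0.6 -0.9 -0.8 -0.1
  0.  -0.  -0.6 -1.  -0.4  1.   0.9  0.8  0.8 -0.5 -0.4 -0.2 -0.   0.
 -0.4 -0.5 -0.6  0.6  0.8  0.6  0.7  0.4 -0.4 -0.2  0.1  0.  -0.8 -0.9
 -0.9  0.5  0.5  0.5  0.7  0.1 -0.3  0.1  0.3 -0.4 -0.4 -0.3  0. ]
100 206 433 [0.5832 0.0115] [ 0.5581 -0.3385]
108 206 433 [0.5707 0.0126] [ 0.5456 -0.3378]
116 206 433 [0.5582 0.0138] [ 0.533  -0.3372]
122 206 432 [0.5488 0.0147] [ 0.5237 -0.3352]
```

View pics/w1z.png

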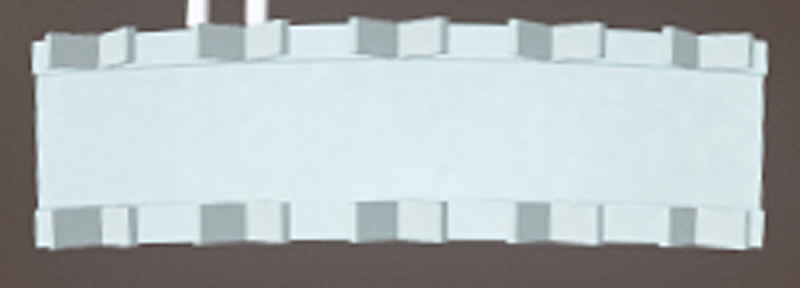

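```bash
cat > cr.py <<'E'
import numpy as np
YAW=-.0723;O=np.array([.5539,-.1623,0]);u=np.array([np.cos(YAW),np.sin(YAW),0]);v=np.array([-np.sin(YAW),np.cos(YAW),0])
def C(x,y,z): return O+u*x+v*y+np.array([0,0,z])
CY=dict(A=(.519,.097),B=(.519,.245),C=(.505,.386),D=(.604,.176),E=(.625,.307))
E
python3 - <<'E'
from plan import *
from cr import *
A=np.array([*CY["A"],.05]);psi,p=1.05,.5
R=Rt(psi,p);pre=A-.09*R[:,2];print(pre)
plan([(pre+[0,0,.15],psi,p)])
E
```

```text
[0.47970063 0.02848881 0.0931483 ]
[{"slide": [-0.016, 0.03, 0.016], "turn": [0.147, -0.092, -0.155]}, {"slide": [-0.016, 0.029, 0.018], "turn": [0.146, -0.092, -0.155]}, {"slide": [-0.014, 0.027, 0.02], "turn": [0.147, -0.092, -0.155]}, {"slide": [-0.014, 0.026, 0.021], "turn": [0.146, -0.092, -0.155]}, {"slide": [-0.012, 0.025, 0.023], "turn": [0.147, -0.092, -0.155]}]
[{"slide": [-0.01, 0.024, 0.025], "turn": [0.146, -0.092, -0.155]}, {"slide": [-0.009, 0.023, 0.027], "turn": [0.147, -0.092, -0.155]}, {"slide": [-0.007, 0.024, 0.029], "turn": [0.147, -0.092, -0.155]}, {"slide": [-0.006, 0.023, 0.03], "turn": [0.146, -0.092, -0.155]}, {"slide": [-0.003, 0.023, 0.032], "turn": [0.147, -0.092, -0.156]}]
[{"slide": [-0.002, 0.024, 0.034], "turn": [0.146, -0.091, -0.155]}, {"slide": [0.0, 0.025, 0.035], "turn": [0.147, -0.092, -0.155]}, {"slide": [0.002, 0.025, 0.036], "turn": [0.146, -0.092, -0.155]}, {"slide": [0.0, 0.0, 0.0], "turn": [0.0, 0.0, 0.0]}, {"slide": [0.0, 0.0, 0.0], "turn": [0.0, 0.0, 0.0]}]
```

>>> arm_command(motion=[{"slide":[-0.016,0.03,0.016],"turn":[0.147,-0.092,-0.155]},{"slide":[-0.016,0.029,0.018],"turn":[0.147,-0.092,-0.155]},{"slide":[-0.014,0.027,0.02],"turn":[0.147,-0.092,-0.155]},{"slide":[-0.014,0.026,0.021],"turn":[0.147,-0.092,-0.155]},{"slide":[-0.012,0.025,0.023],"turn":[0.147,-0.092,-0.155]}], gripper=70)

```text
t: 2.07
tool_pos: [0.4185, -0.1324, 0.4419]
orientation: [-2.207, 1.587, -0.16]
force: [-0.8, -0.0, -0.0]
opening: 0.0662
```

>>> arm_command(motion=[{"slide":[-0.01,0.024,0.025],"turn":[0.147,-0.092,-0.155]},{"slide":[-0.009,0.023,0.027],"turn":[0.147,-0.092,-0.155]},{"slide":[-0.007,0.024,0.029],"turn":[0.147,-0.092,-0.155]},{"slide":[-0.006,0.023,0.03],"turn":[0.147,-0.092,-0.155]},{"slide":[-0.003,0.023,0.032],"turn":[0.147,-0.092,-0.155]}])

```text
t: 2.48
tool_pos: [0.3997, -0.1138, 0.3719]
orientation: [-2.12, 0.915, -0.275]
force: [-0.3, 0.4, -1.6]
opening: 0.0654
```

>>> arm_command(motion=[{"slide":[-0.002,0.024,0.034],"turn":[0.147,-0.092,-0.155]},{"slide":[0,0.025,0.035],"turn":[0.147,-0.092,-0.155]},{"slide":[0.002,0.025,0.036],"turn":[0.147,-0.092,-0.155]},{"slide":[0,0,0],"turn":[0,0,0]},{"slide":[0,0,0],"turn":[0,0,0]}])

```text
t: 2.9
tool_pos: [0.4068, -0.0988, 0.3223]
orientation: [-2.012, 0.544, -0.317]
force: [-0.2, 0.2, -0.2]
opening: 0.0651
```

```bash
python3 - <<'E'
from plan import *
from cr import *
import cv2
show()
c=robot.read_camera("wrist");cv2.imwrite("pics/w2.png",c["pixels"]);np.savez("w2.npz",**c)
c=robot.read_camera("scene");cv2.imwrite("pics/s2.png",c["pixels"])
A=np.array([*CY["A"],.05]);psi,p=1.05,.5
R=Rt(psi,p);pre=A-.09*R[:,2]
plan([(pre,psi,p)])
E
```

```text
t2.90 grasp [0.4801 0.0283 0.2424] tcp [ 0.4068 -0.0988  0.3223] psi,p [1.0451 0.4983] q [-0.775 -0.245  2.196  1.018  1.597 -0.446] F [-0.2  0.2 -0.2] op 0.0651
[{"slide": [-0.001, 0.083, 0.045], "turn": [0.0, -0.002, -0.001]}, {"slide": [0.0, 0.083, 0.046], "turn": [0.0, -0.002, 0.0]}, {"slide": [-0.001, 0.084, 0.045], "turn": [-0.001, -0.002, -0.001]}, {"slide": [0.0, 0.083, 0.045], "turn": [0.0, -0.002, 0.0]}, {"slide": [0.0, 0.0, 0.0], "turn": [0.0, 0.0, 0.0]}]
```

View pics/w2.png

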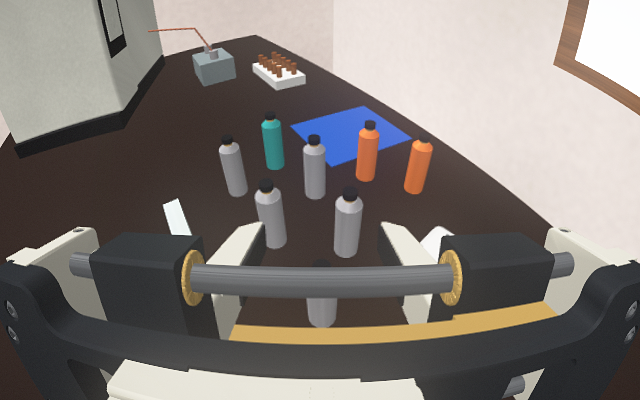

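View pics/s2.png

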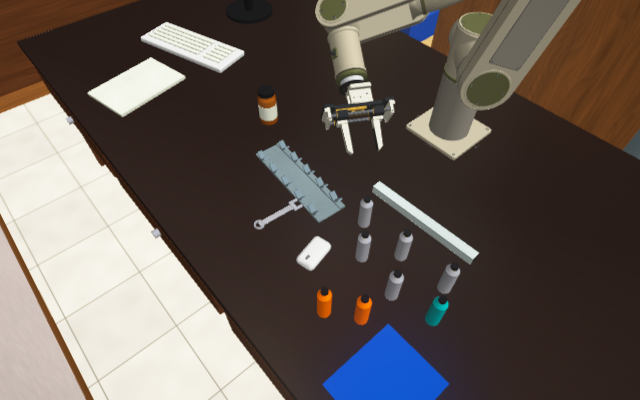

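>>> arm_command(motion=[{"slide":[0,0.083,0.045],"turn":[0,-0.002,0]},{"slide":[0,0.083,0.045],"turn":[0,-0.002,0]},{"slide":[0,0.083,0.045],"turn":[0,-0.002,0]},{"slide":[0,0.083,0.045],"turn":[0,0,0]},{"slide":[0,0,0],"turn":[0,0,0]}])

```text
t: 3.42
tool_pos: [0.4051, -0.0962, 0.1667]
orientation: [-2.012, 0.542, -0.305]
force: [-1.6, 1.8, -1.2]
opening: 0.0651
```

```bash
python3 - <<'E'
from plan import *
from cr import *
import cv2
show()
c=robot.read_camera("wrist");cv2.imwrite("pics/w3.png",c["pixels"]);np.savez("w3.npz",**c)
c=robot.read_camera("scene");cv2.imwrite("pics/s3.png",c["pixels"][100:300,220:520])
A=np.array([*CY["A"],.05]);psi,p=1.05,.5
plan([(A,psi,p)])
E
```

```text
t3.42 grasp [0.477  0.0316 0.0868] tcp [ 0.4051 -0.0962  0.1667] psi,p [1.0515 0.4984] q [-0.772  0.116  2.217  1.037  1.403 -0.768] F [-1.6  1.8 -1.2] op 0.0651
[{"slide": [0.0, 0.001, 0.074], "turn": [-0.002, 0.002, -0.001]}, {"slide": [-0.001, 0.001, 0.075], "turn": [-0.002, 0.001, -0.001]}, {"slide": [0.0, 0.0, 0.074], "turn": [-0.002, 0.002, -0.002]}, {"slide": [0.0, 0.0, 0.0], "turn": [0.0, 0.0, 0.0]}, {"slide": [0.0, 0.0, 0.0], "turn": [0.0, 0.0, 0.0]}]
```

View pics/w3.png

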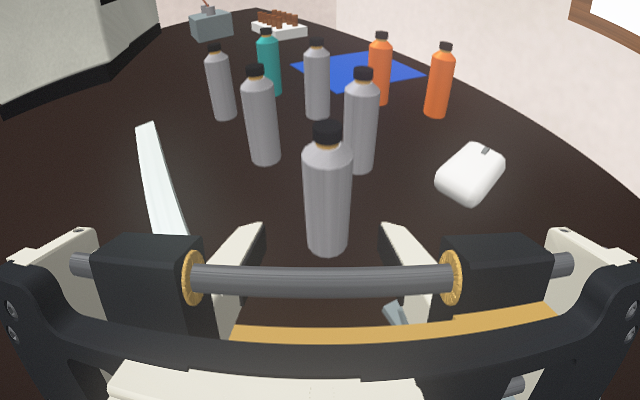

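View pics/s3.png

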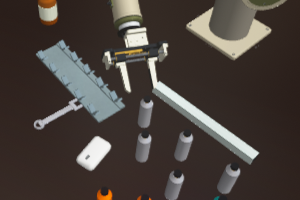

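>>> arm_command(motion=[{"slide":[0,0,0.075],"turn":[0,0,0]},{"slide":[0,0,0.075],"turn":[0,0,0]},{"slide":[0,0,0.07],"turn":[0,0,0]},{"slide":[0,0,0],"turn":[0,0,0]},{"slide":[0,0,0],"turn":[0,0,0]}])

```text
t: 3.93
tool_pos: [0.4479, -0.0308, 0.1345]
orientation: [-2.015, 0.528, -0.323]
force: [-0.2, -0.3, 0.5]
opening: 0.0648
```

```bash
python3 - <<'E'
from plan import *
import cv2
show()
c=robot.read_camera("wrist");cv2.imwrite("pics/w4.png",c["pixels"])
E
```

```text
t3.93 grasp [0.5208 0.0966 0.055 ] tcp [ 0.4479 -0.0308  0.1345] psi,p [1.0544 0.4965] q [-0.579  0.213  2.197  1.185  1.245 -0.798] F [-0.2 -0.3  0.5] op 0.0648
```

View pics/w4.png

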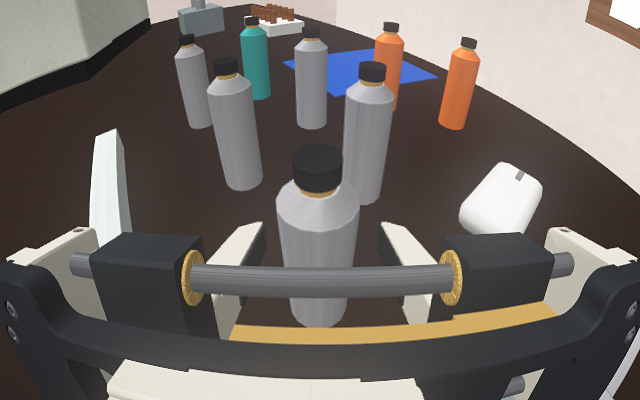

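>>> arm_command(motion=[{"slide":[0,0,0],"turn":[0,0,0]},{"slide":[0,0,0],"turn":[0,0,0]},{"slide":[0,0,0],"turn":[0,0,0]},{"slide":[0,0,0],"turn":[0,0,0]},{"slide":[0,0,0],"turn":[0,0,0]}], gripper=0, grip_force=50)

```text
t: 4.4
tool_pos: [0.446, -0.0312, 0.131]
orientation: [-2.014, 0.535, -0.319]
force: [-3.5, 1.4, 1.6]
opening: 0.0363
```

```bash
python3 - <<'E'
from plan import *
from cr import *
show()
P,R,s=cur();g=P+.167*R[:,2];p=angs(R)
# place: slot y'=+140 ; grasp height along cyl = g.z
hg=g[2]
tgt=C(-.044+hg,.14,.037);pp=p[1]+np.pi/2;print(hg,tgt,pp)
plan([(g+[0,0,.13],p[0],p[1]),(tgt+[0,0,.10],YAW,pp)],vs=.085,vt=.2)
E
```

```text
t4.40 grasp [0.5188 0.0963 0.0514] tcp [ 0.446  -0.0312  0.131 ] psi,p [1.0516 0.497 ] q [-0.582  0.22   2.199  1.185  1.243 -0.801] F [-3.5  1.4  1.6] op 0.0363
0.051355908976114334 [ 0.57134988 -0.02319712  0.037     ] 2.067800500037335
[{"slide": [0.0, -0.071, -0.039], "turn": [0.0, 0.0, 0.0]}, {"slide": [0.0, -0.072, -0.038], "turn": [0.0, 0.0, 0.0]}, {"slide": [0.0, -0.071, -0.039], "turn": [0.0, 0.0, 0.001]}, {"slide": [0.0, -0.072, -0.039], "turn": [0.0, 0.0, 0.0]}, {"slide": [0.007, -0.021, -0.005], "turn": [-0.146, 0.037, 0.125]}]
[{"slide": [0.008, -0.021, -0.004], "turn": [-0.146, 0.037, 0.124]}, {"slide": [0.008, -0.022, -0.003], "turn": [-0.146, 0.037, 0.125]}, {"slide": [0.009, -0.022, -0.002], "turn": [-0.146, 0.037, 0.125]}, {"slide": [0.01, -0.023, -0.001], "turn": [-0.147, 0.037, 0.125]}, {"slide": [0.01, -0.024, -0.001], "turn": [-0.146, 0.037, 0.124]}]
[{"slide": [0.01, -0.025, 0.0], "turn": [-0.146, 0.037, 0.125]}, {"slide": [0.011, -0.026, 0.001], "turn": [-0.146, 0.037, 0.125]}, {"slide": [0.011, -0.028, 0.002], "turn": [-0.146, 0.037, 0.124]}, {"slide": [0.011, -0.028, 0.002], "turn": [-0.146, 0.037, 0.125]}, {"slide": [0.012, -0.03, 0.003], "turn": [-0.146, 0.037, 0.125]}]
[{"slide": [0.011, -0.031, 0.003], "turn": [-0.146, 0.037, 0.125]}, {"slide": [0.011, -0.032, 0.003], "turn": [-0.147, 0.037, 0.124]}, {"slide": [0.011, -0.033, 0.003], "turn": [-0.146, 0.037, 0.125]}, {"slide": [0.011, -0.035, 0.004], "turn": [-0.146, 0.037, 0.125]}, {"slide": [0.011, -0.036, 0.004], "turn": [-0.146, 0.037, 0.124]}]
[{"slide": [0.01, -0.037, 0.003], "turn": [-0.146, 0.037, 0.125]}, {"slide": [0.009, -0.038, 0.003], "turn": [-0.146, 0.037, 0.125]}, {"slide": [0.009, -0.04, 0.003], "turn": [-0.146, 0.037, 0.125]}, {"slide": [0.0, 0.0, 0.0], "turn": [0.0, 0.0, 0.0]}, {"slide": [0.0, 0.0, 0.0], "turn": [0.0, 0.0, 0.0]}]
```

>>> arm_command(motion=[{"slide":[0,-0.07,-0.038],"turn":[0,0,0]},{"slide":[0,-0.072,-0.039],"turn":[0,0,0]},{"slide":[0,-0.072,-0.039],"turn":[0,0,0]},{"slide":[0,-0.072,-0.039],"turn":[0,0,0]},{"slide":[0.007,-0.021,-0.005],"turn":[-0.146,0.037,0.125]}])

```text
t: 4.82
tool_pos: [0.4499, -0.0307, 0.2726]
orientation: [-2.06, 0.625, -0.287]
force: [0.9, 0.2, -2.9]
opening: 0.0351
```

>>> arm_command(motion=[{"slide":[0.008,-0.021,-0.004],"turn":[-0.146,0.037,0.125]},{"slide":[0.008,-0.022,-0.003],"turn":[-0.146,0.037,0.125]},{"slide":[0.009,-0.022,-0.002],"turn":[-0.146,0.037,0.125]},{"slide":[0.01,-0.023,-0.001],"turn":[-0.146,0.037,0.125]},{"slide":[0.01,-0.024,-0.001],"turn":[-0.146,0.037,0.125]}])

```text
t: 5.23
tool_pos: [0.483, -0.0238, 0.3023]
orientation: [-2.261, 1.117, -0.083]
force: [-0.8, 0.9, -2.9]
opening: 0.0352
```

>>> arm_command(motion=[{"slide":[0.01,-0.025,0],"turn":[-0.146,0.037,0.125]},{"slide":[0.011,-0.026,0.001],"turn":[-0.146,0.037,0.125]},{"slide":[0.011,-0.028,0.002],"turn":[-0.146,0.037,0.125]},{"slide":[0.011,-0.028,0.002],"turn":[-0.146,0.037,0.125]},{"slide":[0.012,-0.03,0.003],"turn":[-0.146,0.037,0.125]}])

```text
t: 5.65
tool_pos: [0.54, -0.0172, 0.3155]
orientation: [-2.378, 1.633, 0.157]
force: [0.2, 0.1, -3.0]
opening: 0.0353
```

>>> arm_command(motion=[{"slide":[0.011,-0.031,0.003],"turn":[-0.146,0.037,0.125]},{"slide":[0.011,-0.032,0.003],"turn":[-0.146,0.037,0.125]},{"slide":[0.011,-0.033,0.003],"turn":[-0.146,0.037,0.125]},{"slide":[0.011,-0.035,0.004],"turn":[-0.146,0.037,0.125]},{"slide":[0.011,-0.036,0.004],"turn":[-0.146,0.037,0.125]}])

```text
t: 6.07
tool_pos: [0.6092, -0.0198, 0.3026]
orientation: [2.214, -2.018, -0.411]
force: [-0.1, -0.2, -2.8]
opening: 0.035
```

>>> arm_command(motion=[{"slide":[0.01,-0.037,0.003],"turn":[-0.146,0.037,0.125]},{"slide":[0.009,-0.038,0.003],"turn":[-0.146,0.037,0.125]},{"slide":[0.009,-0.04,0.003],"turn":[-0.146,0.037,0.125]},{"slide":[0,0,0],"turn":[0,0,0]},{"slide":[0,0,0],"turn":[0,0,0]}])

```text
t: 6.48
tool_pos: [0.6506, -0.0284, 0.2797]
orientation: [1.877, -2.018, -0.519]
force: [0.2, 0.1, -3.5]
opening: 0.0349
```

```bash
python3 - <<'E'
from plan import *
from cr import *
import cv2
show()
c=robot.read_camera("wrist");cv2.imwrite("pics/w5.png",c["pixels"])
c=robot.read_camera("scene");cv2.imwrite("pics/s5.png",c["pixels"])
tgt=C(-.044+.0514,.14,.037);print(tgt)
plan([(tgt+[0,0,.03],YAW,2.068)],vs=.06,vt=.15)
E
```

```text
t6.48 grasp [ 0.5706 -0.0222  0.1332] tcp [ 0.6506 -0.0284  0.2797] psi,p [-0.0729  2.072 ] q [-0.117  0.612  1.163 -0.02   1.867  1.525] F [ 0.2  0.1 -3.5] op 0.0349
[ 0.57139385 -0.0232003   0.037     ]
[{"slide": [0.001, -0.028, 0.051], "turn": [-0.001, 0.001, 0.0]}, {"slide": [0.0, -0.028, 0.051], "turn": [-0.002, 0.002, 0.001]}, {"slide": [0.001, -0.028, 0.051], "turn": [-0.001, 0.001, 0.0]}, {"slide": [0.0, 0.0, 0.0], "turn": [0.0, 0.0, 0.0]}, {"slide": [0.0, 0.0, 0.0], "turn": [0.0, 0.0, 0.0]}]
```

View pics/w5.png

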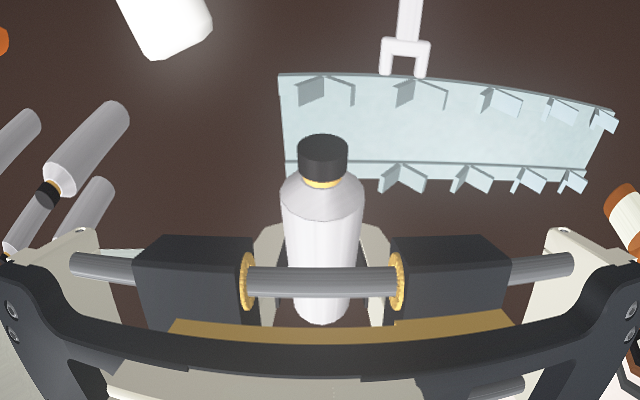

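View pics/s5.png

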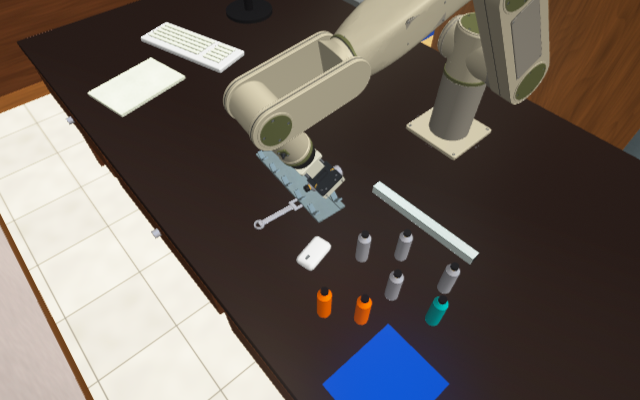

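>>> arm_command(motion=[{"slide":[0.001,-0.028,0.051],"turn":[-0.001,0.001,0]},{"slide":[0.001,-0.028,0.051],"turn":[-0.001,0.001,0]},{"slide":[0,-0.028,0.051],"turn":[-0.001,0.001,0]},{"slide":[0,0,0],"turn":[0,0,0]},{"slide":[0,0,0],"turn":[0,0,0]}])

```text
t: 7.0
tool_pos: [0.6503, -0.0291, 0.2144]
orientation: [1.877, -2.019, -0.514]
force: [0.6, 1.0, -1.9]
opening: 0.0351
```

```bash
python3 - <<'E'
from plan import *
from cr import *
import cv2
show()
c=robot.read_camera("wrist");cv2.imwrite("pics/w6.png",c["pixels"])
tgt=C(-.044+.0514,.14,.037);print(tgt)
plan([(tgt,YAW,2.068)],vs=.04,vt=.15)
E
```

```text
t7.00 grasp [ 0.5706 -0.0233  0.0678] tcp [ 0.6503 -0.0291  0.2144] psi,p [-0.0727  2.0694] q [-0.117  0.675  1.198 -0.022  1.766  1.527] F [ 0.6  1.  -1.9] op 0.0351
[ 0.57139385 -0.0232003   0.037     ]
[{"slide": [0.0, -0.019, 0.036], "turn": [-0.001, 0.0, -0.001]}, {"slide": [-0.001, -0.019, 0.035], "turn": [-0.001, 0.0, 0.0]}, {"slide": [0.0, 0.0, 0.0], "turn": [0.0, 0.0, 0.0]}, {"slide": [0.0, 0.0, 0.0], "turn": [0.0, 0.0, 0.0]}, {"slide": [0.0, 0.0, 0.0], "turn": [0.0, 0.0, 0.0]}]
```

View pics/w6.png

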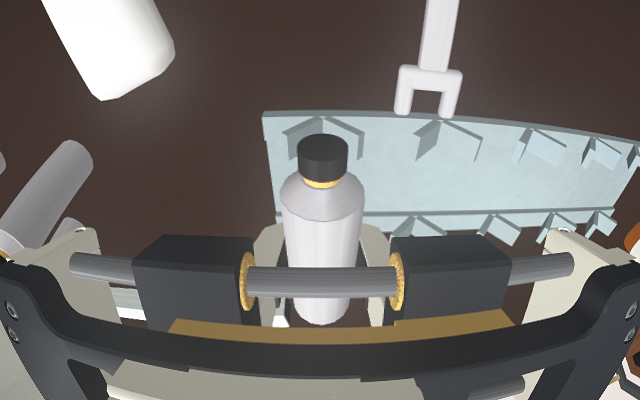

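>>> arm_command(motion=[{"slide":[0,-0.013,0.025],"turn":[0,0,0]},{"slide":[0,-0.012,0.022],"turn":[0,0,0]},{"slide":[0,-0.008,0.014],"turn":[0,0,0]},{"slide":[0,0,0],"turn":[0,0,0]},{"slide":[0,0,0],"turn":[0,0,0]}])

```text
t: 7.47
tool_pos: [0.6508, -0.0291, 0.1851]
orientation: [1.876, -2.018, -0.515]
force: [-0.3, -1.1, -2.8]
opening: 0.0351
```

```bash
python3 - <<'E'
from plan import *
show()
E
```

```text
t7.47 grasp [ 0.5709 -0.0234  0.0385] tcp [ 0.6508 -0.0291  0.1851] psi,p [-0.073   2.0709] q [-0.117  0.712  1.203 -0.022  1.727  1.529] F [-0.3 -1.1 -2.8] op 0.0351
```

Still carrying its weight 2 mm up. Next: down 2 mm, release to about 55 mm, then retreat along the tool axis.

>>> arm_command(motion=[{"slide":[0,-0.002,0.004],"turn":[0,0,0]},{"slide":[0,0,0],"turn":[0,0,0]},{"slide":[0,0,0],"turn":[0,0,0]},{"slide":[0,0,0],"turn":[0,0,0]},{"slide":[0,0,0],"turn":[0,0,0]}])

```text
t: 7.88
tool_pos: [0.6512, -0.0292, 0.1843]
orientation: [1.877, -2.019, -0.513]
force: [0.9, -0.4, -2.5]
opening: 0.0348
```

>>> arm_command(motion=[{"slide":[0,0,0],"turn":[0,0,0]},{"slide":[0,0,0],"turn":[0,0,0]},{"slide":[0,0,0],"turn":[0,0,0]},{"slide":[0,0,0],"turn":[0,0,0]},{"slide":[0,0,0],"turn":[0,0,0]}], gripper=56)

```text
t: 8.3
tool_pos: [0.6511, -0.0292, 0.1843]
orientation: [1.876, -2.019, -0.513]
force: [-1.0, -0.5, 1.0]
opening: 0.0517
```

>>> arm_command(motion=[{"slide":[0,0,-0.05],"turn":[0,0,0]},{"slide":[0,0,-0.08],"turn":[0,0,0]},{"slide":[0,0,-0.1],"turn":[0,0,0]},{"slide":[0,0,-0.1],"turn":[0,0,0]},{"slide":[0,0,-0.05],"turn":[0,0,0]}])

```text
t: 8.72
tool_pos: [0.7252, -0.0345, 0.3234]
orientation: [1.88, -2.023, -0.507]
force: [-0.3, 0.2, 1.9]
opening: 0.0525
```

```bash
python3 - <<'E'
from plan import *
from cr import *
import cv2
show()
c=robot.read_camera("wrist");cv2.imwrite("pics/w7.png",c["pixels"]);np.savez("w7.npz",**c)
# next D: heading 0.8
g=np.array([*CY["D"],.05]);psi,p=.8,.5;R=Rt(psi,p)
pre=g-.09*R[:,2]
plan([(pre+[0,0,.12],psi,p),(pre+[0,0,.004],psi,p)])
E
```

```text
t8.72 grasp [ 0.6464 -0.0289  0.1762] tcp [ 0.7252 -0.0345  0.3234] psi,p [-0.0731  2.0632] q [-0.113  0.798  0.813 -0.022  2.023  1.527] F [-0.3  0.2  1.9] op 0.0525
[{"slide": [-0.015, 0.059, 0.006], "turn": [0.193, -0.037, -0.123]}, {"slide": [-0.015, 0.058, 0.004], "turn": [0.194, -0.037, -0.123]}, {"slide": [-0.017, 0.056, 0.003], "turn": [0.193, -0.037, -0.123]}, {"slide": [-0.017, 0.055, 0.002], "turn": [0.194, -0.037, -0.123]}, {"slide": [-0.019, 0.053, 0.001], "turn": [0.193, -0.037, -0.123]}]
[{"slide": [-0.019, 0.051, 0.0], "turn": [0.193, -0.037, -0.122]}, {"slide": [-0.02, 0.049, 0.0], "turn": [0.194, -0.037, -0.123]}, {"slide": [-0.02, 0.048, 0.0], "turn": [0.193, -0.037, -0.123]}, {"slide": [-0.021, 0.045, 0.0], "turn": [0.194, -0.037, -0.123]}, {"slide": [-0.021, 0.043, 0.0], "turn": [0.193, -0.037, -0.123]}]
[{"slide": [-0.021, 0.041, 0.0], "turn": [0.193, -0.037, -0.123]}, {"slide": [-0.022, 0.039, 0.001], "turn": [0.194, -0.037, -0.123]}, {"slide": [-0.021, 0.038, 0.001], "turn": [0.193, -0.037, -0.123]}, {"slide": [-0.021, 0.035, 0.003], "turn": [0.194, -0.037, -0.123]}, {"slide": [-0.02, 0.034, 0.003], "turn": [0.193, -0.037, -0.123]}]
[{"slide": [0.0, 0.085, 0.046], "turn": [0.0, 0.0, 0.0]}, {"slide": [0.0, 0.084, 0.047], "turn": [0.0, 0.0, 0.0]}, {"slide": [0.0, 0.085, 0.046], "turn": [0.0, 0.0, 0.001]}, {"slide": [0.0, 0.0, 0.0], "turn": [0.0, 0.0, 0.0]}, {"slide": [0.0, 0.0, 0.0], "turn": [0.0, 0.0, 0.0]}]
```

View pics/w7.png

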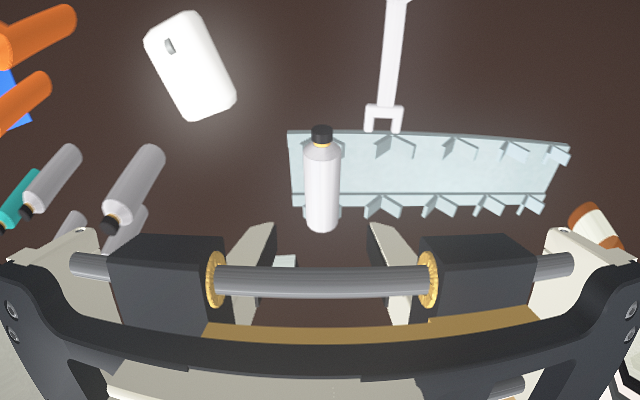

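```bash
python3 - <<'E'
from h import *
from cr import *
c=dict(np.load("w7.npz"))
for uv,z in(((322,232),.054),((322,232),.045),((305,213),.036),((341,213),.036)):
    p=wplane(c,uv,z)-O;print(uv,z,(p@u).round(4),(p@v).round(4))
cv2.imwrite("pics/w7z.png",cv2.resize(c["pixels"][110:250,270:390],None,fx=4,fy=4,interpolation=cv2.INTER_CUBIC))
E
```

```text
(322, 232) 0.054 -0.0448 0.14
(322, 232) 0.045 -0.0552 0.14
(305, 213) 0.036 -0.0336 0.1588
(341, 213) 0.036 -0.0337 0.119
```

View pics/w7z.png

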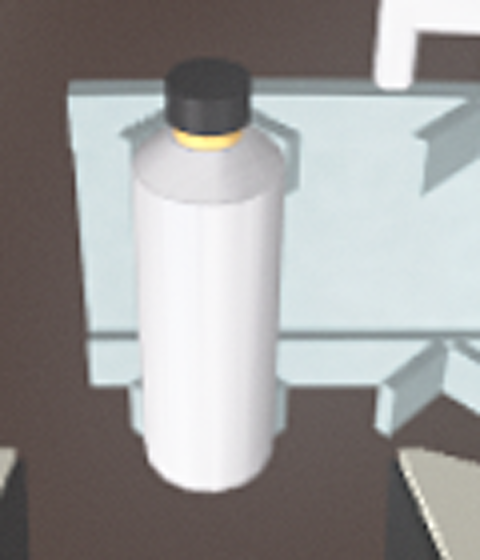

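>>> arm_command(motion=[{"slide":[-0.015,0.059,0.006],"turn":[0.193,-0.037,-0.123]},{"slide":[-0.015,0.058,0.004],"turn":[0.193,-0.037,-0.123]},{"slide":[-0.017,0.056,0.003],"turn":[0.193,-0.037,-0.123]},{"slide":[-0.017,0.055,0.002],"turn":[0.193,-0.037,-0.123]},{"slide":[-0.019,0.053,0.001],"turn":[0.193,-0.037,-0.123]}], gripper=70)

```text
t: 9.18
tool_pos: [0.6133, -0.0055, 0.3481]
orientation: [-2.341, 1.909, 0.175]
force: [0.3, 0.3, 1.2]
opening: 0.0651
```

>>> arm_command(motion=[{"slide":[-0.019,0.051,0],"turn":[0.193,-0.037,-0.123]},{"slide":[-0.02,0.049,0],"turn":[0.193,-0.037,-0.123]},{"slide":[-0.02,0.048,0],"turn":[0.193,-0.037,-0.123]},{"slide":[-0.021,0.045,0],"turn":[0.193,-0.037,-0.123]},{"slide":[-0.021,0.043,0],"turn":[0.193,-0.037,-0.123]}])

```text
t: 9.6
tool_pos: [0.5128, 0.0065, 0.3354]
orientation: [-2.201, 1.337, -0.184]
force: [0.6, 0.7, -0.6]
opening: 0.0648
```

>>> arm_command(motion=[{"slide":[-0.021,0.041,0],"turn":[0.193,-0.037,-0.123]},{"slide":[-0.022,0.039,0.001],"turn":[0.193,-0.037,-0.123]},{"slide":[-0.021,0.038,0.001],"turn":[0.193,-0.037,-0.123]},{"slide":[-0.021,0.035,0.003],"turn":[0.193,-0.037,-0.123]},{"slide":[-0.02,0.034,0.003],"turn":[0.193,-0.037,-0.123]}])

```text
t: 10.02
tool_pos: [0.4428, 0.0143, 0.2878]
orientation: [-1.953, 0.794, -0.463]
force: [-0.8, 0.8, -1.0]
opening: 0.0654
```

```bash
python3 - <<'E'
from plan import *
from cr import *
import cv2
show()
c=robot.read_camera("wrist");cv2.imwrite("pics/w8.png",c["pixels"])
g=np.array([*CY["D"],.05]);psi,p=.8,.5;R=Rt(psi,p)
pre=g-.09*R[:,2];print(pre)
plan([(pre+[0,0,.004],psi,p)])
E
```

```text
t10.02 grasp [0.5444 0.1195 0.2072] tcp [0.4428 0.0143 0.2878] psi,p [0.8011 0.5041] q [-0.464 -0.397  2.38   1.187  1.123 -0.241] F [-0.8  0.8 -1. ] op 0.0654
[0.54897241 0.11934147 0.0931483 ]
[{"slide": [0.005, 0.076, 0.045], "turn": [0.0, 0.005, 0.003]}, {"slide": [0.004, 0.077, 0.045], "turn": [-0.001, 0.006, 0.002]}, {"slide": [0.005, 0.076, 0.046], "turn": [0.0, 0.005, 0.003]}, {"slide": [0.0, 0.0, 0.0], "turn": [0.0, 0.0, 0.0]}, {"slide": [0.0, 0.0, 0.0], "turn": [0.0, 0.0, 0.0]}]
```

View pics/w8.png

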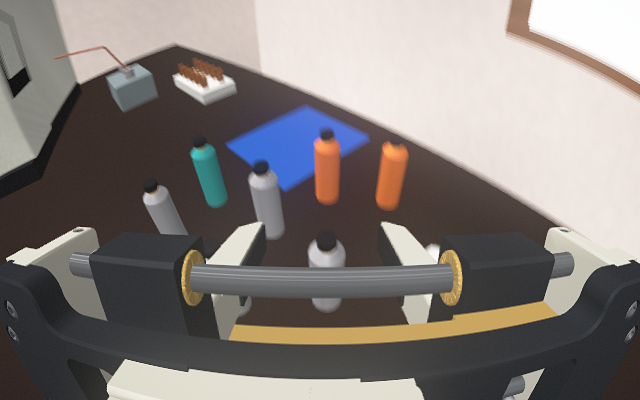

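>>> arm_command(motion=[{"slide":[0.005,0.076,0.045],"turn":[0,0.005,0.003]},{"slide":[0.005,0.076,0.045],"turn":[0,0.005,0.003]},{"slide":[0.004,0.076,0.045],"turn":[0,0.005,0.003]},{"slide":[0,0,0],"turn":[0,0,0]},{"slide":[0,0,0],"turn":[0,0,0]}])

```text
t: 10.48
tool_pos: [0.4478, 0.0137, 0.1795]
orientation: [-1.953, 0.814, -0.45]
force: [-0.2, 0.3, -0.0]
opening: 0.065
```

```bash
cat > ga.py <<'E'
# approach step: python ga.py NAME psi [dist]
from plan import *
from cr import *
import cv2,sys,time
n=sys.argv[1];psi=float(sys.argv[2]);tag=sys.argv[3]
show()
c=robot.read_camera("wrist");cv2.imwrite(f"pics/{tag}.png",c["pixels"])
g=np.array([*CY[n],.05]);plan([(g,psi,.5)],vs=.08)
E
python3 ga.py D .8 w9
```

```text
t10.48 grasp [0.5488 0.1183 0.0975] tcp [0.4478 0.0137 0.1795] psi,p [0.792  0.5133] q [-0.457 -0.079  2.373  1.344  1.018 -0.555] F [-0.2  0.3 -0. ] op 0.065
[{"slide": [-0.002, 0.006, 0.078], "turn": [0.007, 0.0, -0.01]}, {"slide": [-0.002, 0.007, 0.078], "turn": [0.007, -0.001, -0.011]}, {"slide": [-0.002, 0.006, 0.078], "turn": [0.007, 0.0, -0.01]}, {"slide": [0.0, 0.0, 0.0], "turn": [0.0, 0.0, 0.0]}, {"slide": [0.0, 0.0, 0.0], "turn": [0.0, 0.0, 0.0]}]
```

View pics/w9.png

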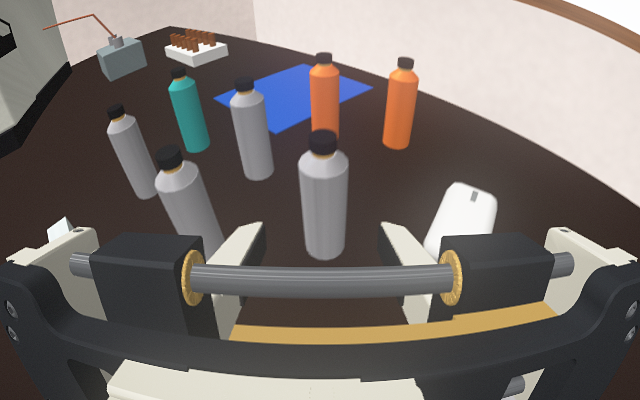

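>>> arm_command(motion=[{"slide":[-0.002,0.006,0.078],"turn":[0.007,0,-0.01]},{"slide":[-0.002,0.006,0.078],"turn":[0.007,0,-0.01]},{"slide":[-0.002,0.006,0.078],"turn":[0.007,0,-0.01]},{"slide":[0,0,0],"turn":[0,0,0]},{"slide":[0,0,0],"turn":[0,0,0]}])

```text
t: 10.95
tool_pos: [0.5038, 0.0716, 0.1331]
orientation: [-1.95, 0.785, -0.475]
force: [-0.4, -0.0, 1.4]
opening: 0.065
```

>>> arm_command(motion=[{"slide":[0,0,0],"turn":[0,0,0]},{"slide":[0,0,0],"turn":[0,0,0]},{"slide":[0,0,0],"turn":[0,0,0]},{"slide":[0,0,0],"turn":[0,0,0]},{"slide":[0,0,0],"turn":[0,0,0]}], gripper=0)

```text
t: 11.37
tool_pos: [0.5022, 0.0701, 0.1312]
orientation: [-1.95, 0.79, -0.476]
force: [1.6, -2.0, 3.3]
opening: 0.0365
```

```bash
cat > pl.py <<'E'
from plan import *
from cr import *
import sys
show()
P,R,s=cur();g=P+.167*R[:,2];p=angs(R);y=float(sys.argv[1])
hg=g[2]
open("hold.txt","w").write(f"{hg} {p[1]+np.pi/2} {y}")
tgt=C(-.044+hg,y,.037);pp=p[1]+np.pi/2;print(hg,tgt,pp)
plan([(g+[0,0,.12],p[0],p[1]),(tgt+[0,0,.06],YAW,pp)],vs=.09,vt=.22)
E
cat > dn.py <<'E'
from plan import *
from cr import *
import cv2,sys
show()
hg,pp,y=map(float,open("hold.txt").read().split());tgt=C(-.044+hg,y,.0365)
print(tgt,pp)
c=robot.read_camera("wrist");cv2.imwrite(f"pics/{sys.argv[1]}.png",c["pixels"])
plan([(tgt,YAW,pp)],vs=.035,vt=.15)
E
python3 pl.py .07
```

```text
t11.37 grasp [0.6049 0.1748 0.0514] tcp [0.5022 0.0701 0.1312] psi,p [0.7982 0.4981] q [-0.262  0.186  2.241  1.587  0.872 -0.734] F [ 1.6 -2.   3.3] op 0.0365
0.0514036388505959 [ 0.56634089 -0.09301769  0.037     ] 2.0688507605826976
[{"slide": [0.001, -0.066, -0.036], "turn": [0.0, -0.001, 0.002]}, {"slide": [0.0, -0.066, -0.036], "turn": [0.0, -0.001, 0.002]}, {"slide": [0.001, -0.066, -0.035], "turn": [0.0, -0.002, 0.002]}, {"slide": [0.0, -0.066, -0.036], "turn": [0.0, -0.001, 0.003]}, {"slide": [0.019, -0.012, -0.023], "turn": [-0.183, 0.034, 0.115]}]
[{"slide": [0.021, -0.011, -0.019], "turn": [-0.182, 0.034, 0.115]}, {"slide": [0.023, -0.011, -0.017], "turn": [-0.183, 0.034, 0.116]}, {"slide": [0.024, -0.011, -0.014], "turn": [-0.183, 0.034, 0.115]}, {"slide": [0.027, -0.011, -0.011], "turn": [-0.182, 0.034, 0.115]}, {"slide": [0.028, -0.013, -0.008], "turn": [-0.183, 0.034, 0.115]}]
[{"slide": [0.029, -0.013, -0.005], "turn": [-0.183, 0.035, 0.116]}, {"slide": [0.032, -0.016, -0.002], "turn": [-0.183, 0.034, 0.115]}, {"slide": [0.032, -0.017, 0.001], "turn": [-0.182, 0.034, 0.115]}, {"slide": [0.034, -0.019, 0.003], "turn": [-0.183, 0.034, 0.115]}, {"slide": [0.034, -0.022, 0.005], "turn": [-0.183, 0.034, 0.116]}]
[{"slide": [0.036, -0.025, 0.007], "turn": [-0.182, 0.034, 0.115]}, {"slide": [0.036, -0.028, 0.01], "turn": [-0.183, 0.034, 0.115]}, {"slide": [0.036, -0.031, 0.01], "turn": [-0.183, 0.034, 0.115]}, {"slide": [0.037, -0.034, 0.012], "turn": [-0.183, 0.034, 0.115]}, {"slide": [0.036, -0.038, 0.013], "turn": [-0.182, 0.034, 0.116]}]
```

>>> arm_command(motion=[{"slide":[0,-0.066,-0.036],"turn":[0,-0.001,0.002]},{"slide":[0,-0.066,-0.036],"turn":[0,-0.001,0.002]},{"slide":[0,-0.066,-0.036],"turn":[0,-0.001,0.002]},{"slide":[0,-0.066,-0.036],"turn":[0,-0.001,0.002]},{"slide":[0.019,-0.012,-0.023],"turn":[-0.183,0.034,0.115]}])

```text
t: 11.78
tool_pos: [0.5032, 0.0622, 0.2618]
orientation: [-1.998, 0.882, -0.427]
force: [1.2, 0.2, -2.1]
opening: 0.0348
```

>>> arm_command(motion=[{"slide":[0.021,-0.011,-0.019],"turn":[-0.183,0.034,0.115]},{"slide":[0.023,-0.011,-0.017],"turn":[-0.183,0.034,0.115]},{"slide":[0.024,-0.011,-0.014],"turn":[-0.183,0.034,0.115]},{"slide":[0.027,-0.011,-0.011],"turn":[-0.183,0.034,0.115]},{"slide":[0.028,-0.013,-0.008],"turn":[-0.183,0.034,0.115]}])

```text
t: 12.2
tool_pos: [0.5311, 0.0168, 0.2875]
orientation: [-2.224, 1.403, -0.151]
force: [-0.8, 1.8, -2.5]
opening: 0.0348
```

>>> arm_command(motion=[{"slide":[0.029,-0.013,-0.005],"turn":[-0.183,0.034,0.115]},{"slide":[0.032,-0.016,-0.002],"turn":[-0.183,0.034,0.115]},{"slide":[0.032,-0.017,0.001],"turn":[-0.183,0.034,0.115]},{"slide":[0.034,-0.019,0.003],"turn":[-0.183,0.034,0.115]},{"slide":[0.034,-0.022,0.005],"turn":[-0.183,0.034,0.115]}])

```text
t: 12.62
tool_pos: [0.5854, -0.0323, 0.284]
orientation: [-2.349, 1.942, 0.197]
force: [-0.2, 1.2, -1.9]
opening: 0.0353
```

>>> arm_command(motion=[{"slide":[0.036,-0.025,0.007],"turn":[-0.183,0.034,0.115]},{"slide":[0.036,-0.028,0.01],"turn":[-0.183,0.034,0.115]},{"slide":[0.036,-0.031,0.01],"turn":[-0.183,0.034,0.115]},{"slide":[0.037,-0.034,0.012],"turn":[-0.183,0.034,0.115]},{"slide":[0.036,-0.038,0.013],"turn":[-0.183,0.034,0.115]}])

```text
t: 13.03
tool_pos: [0.6466, -0.0963, 0.2423]
orientation: [1.885, -2.014, -0.511]
force: [0.1, -0.4, -2.4]
opening: 0.0348
```

```bash
python3 dn.py w10
```

```text
t13.03 grasp [ 0.5674 -0.0908  0.0953] tcp [ 0.6466 -0.0963  0.2423] psi,p [-0.0665  2.0661] q [-0.207  0.65   1.179 -0.067  1.803  1.431] F [ 0.1 -0.4 -2.4] op 0.0348
[ 0.56634089 -0.09301769  0.0365    ] 2.0688507605826976
[{"slide": [0.0, -0.016, 0.028], "turn": [0.007, -0.001, 0.0]}, {"slide": [0.0, -0.015, 0.028], "turn": [0.007, -0.001, 0.0]}, {"slide": [0.0, -0.015, 0.028], "turn": [0.006, -0.001, 0.0]}, {"slide": [0.0, -0.016, 0.028], "turn": [0.007, -0.001, 0.0]}, {"slide": [0.0, 0.0, 0.0], "turn": [0.0, 0.0, 0.0]}]
```

View pics/w10.png

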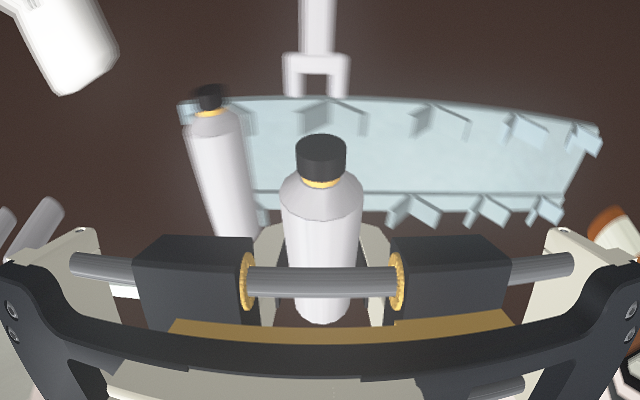

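>>> arm_command(motion=[{"slide":[0,-0.016,0.028],"turn":[0,0,0]},{"slide":[0,-0.016,0.028],"turn":[0,0,0]},{"slide":[0,-0.016,0.028],"turn":[0,0,0]},{"slide":[0,0,0],"turn":[0,0,0]},{"slide":[0,0,0],"turn":[0,0,0]}])

```text
t: 13.5
tool_pos: [0.6465, -0.0949, 0.2039]
orientation: [1.893, -2.014, -0.51]
force: [1.1, -0.0, -2.5]
opening: 0.0355
```

```bash
python3 dn.py w11
```

```text
t13.50 grasp [ 0.5679 -0.0892  0.0567] tcp [ 0.6465 -0.0949  0.2039] psi,p [-0.063   2.0622] q [-0.206  0.689  1.197 -0.064  1.743  1.432] F [ 1.1 -0.  -2.5] op 0.0355
[ 0.56634089 -0.09301769  0.0365    ] 2.0688507605826976
[{"slide": [0.005, -0.012, 0.024], "turn": [-0.008, -0.001, 0.01]}, {"slide": [0.005, -0.012, 0.025], "turn": [-0.008, 0.0, 0.01]}, {"slide": [0.0, 0.0, 0.0], "turn": [0.0, 0.0, 0.0]}, {"slide": [0.0, 0.0, 0.0], "turn": [0.0, 0.0, 0.0]}, {"slide": [0.0, 0.0, 0.0], "turn": [0.0, 0.0, 0.0]}]
```

View pics/w11.png

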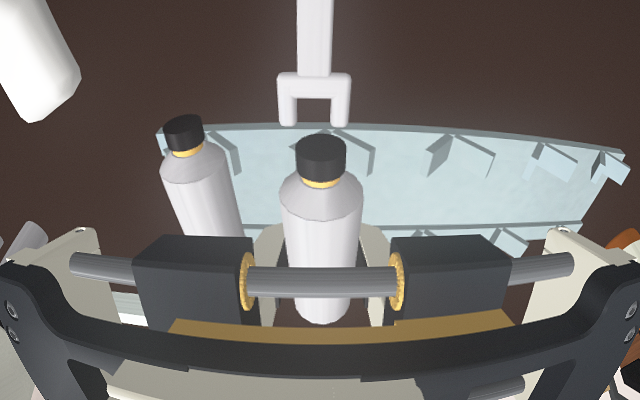

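>>> arm_command(motion=[{"slide":[0.008,-0.008,0.015],"turn":[-0.008,0,0.01]},{"slide":[0.002,-0.008,0.017],"turn":[-0.008,0,0.01]},{"slide":[0,-0.008,0.016],"turn":[0,0,0]},{"slide":[0,0,0],"turn":[0,0,0]},{"slide":[0,0,0],"turn":[0,0,0]}])

```text
t: 13.97
tool_pos: [0.646, -0.0994, 0.1816]
orientation: [1.876, -2.017, -0.515]
force: [0.9, 0.1, -1.6]
opening: 0.0349
```

```bash
python3 dn.py w12
```

```text
t13.97 grasp [ 0.5661 -0.0936  0.0351] tcp [ 0.646  -0.0994  0.1816] psi,p [-0.0726  2.0711] q [-0.211  0.721  1.196 -0.068  1.72   1.439] F [ 0.9  0.1 -1.6] op 0.0349
[ 0.56634089 -0.09301769  0.0365    ] 2.0688507605826976
[{"slide": [-0.001, 0.002, -0.003], "turn": [0.004, -0.001, -0.001]}, {"slide": [0.0, 0.0, 0.0], "turn": [0.0, 0.0, 0.0]}, {"slide": [0.0, 0.0, 0.0], "turn": [0.0, 0.0, 0.0]}, {"slide": [0.0, 0.0, 0.0], "turn": [0.0, 0.0, 0.0]}, {"slide": [0.0, 0.0, 0.0], "turn": [0.0, 0.0, 0.0]}]
```

Seated. Release, retreat and check.

>>> arm_command(motion=[{"slide":[0,0,0],"turn":[0,0,0]},{"slide":[0,0,0],"turn":[0,0,0]},{"slide":[0,0,0],"turn":[0,0,0]},{"slide":[0,0,0],"turn":[0,0,0]},{"slide":[0,0,0],"turn":[0,0,0]}], gripper=56)

```text
t: 14.43
tool_pos: [0.6463, -0.0993, 0.1824]
orientation: [1.876, -2.018, -0.514]
force: [0.1, -0.1, 0.1]
opening: 0.052
```

>>> arm_command(motion=[{"slide":[0,0,-0.05],"turn":[0,0,0]},{"slide":[0,0,-0.08],"turn":[0,0,0]},{"slide":[0,0,-0.1],"turn":[0,0,0]},{"slide":[0,0,-0.1],"turn":[0,0,0]},{"slide":[0,0,-0.05],"turn":[0,0,0]}])

```text
t: 14.85
tool_pos: [0.7205, -0.1046, 0.3215]
orientation: [1.879, -2.021, -0.508]
force: [0.1, 0.6, 0.2]
opening: 0.0523
```

```bash
cat > nx.py <<'E'
from plan import *
from cr import *
import cv2,sys
n=sys.argv[1];psi=float(sys.argv[2])
show()
c=robot.read_camera("wrist");cv2.imwrite(f"pics/{sys.argv[3]}.png",c["pixels"]);np.savez(sys.argv[3]+".npz",**c)
g=np.array([*CY[n],.05]);p=.5;R=Rt(psi,p);pre=g-.09*R[:,2]
plan([(pre+[0,0,.12],psi,p)],vs=.1,vt=.24)
E
python3 nx.py B .9 w13
```

```text
t14.85 grasp [ 0.6416 -0.0991  0.1744] tcp [ 0.7205 -0.1046  0.3215] psi,p [-0.0724  2.0642] q [-0.199  0.806  0.804 -0.068  2.02   1.431] F [0.1 0.6 0.2] op 0.0523
[{"slide": [-0.035, 0.071, 0.012], "turn": [0.19, -0.041, -0.137]}, {"slide": [-0.037, 0.068, 0.01], "turn": [0.19, -0.041, -0.136]}, {"slide": [-0.038, 0.066, 0.008], "turn": [0.19, -0.042, -0.137]}, {"slide": [-0.04, 0.062, 0.006], "turn": [0.19, -0.041, -0.137]}, {"slide": [-0.042, 0.06, 0.006], "turn": [0.19, -0.041, -0.137]}]
[{"slide": [-0.043, 0.057, 0.005], "turn": [0.191, -0.041, -0.136]}, {"slide": [-0.044, 0.053, 0.005], "turn": [0.19, -0.041, -0.137]}, {"slide": [-0.044, 0.05, 0.004], "turn": [0.19, -0.042, -0.137]}, {"slide": [-0.045, 0.046, 0.005], "turn": [0.19, -0.041, -0.136]}, {"slide": [-0.046, 0.043, 0.006], "turn": [0.19, -0.041, -0.137]}]
[{"slide": [-0.045, 0.039, 0.006], "turn": [0.19, -0.041, -0.137]}, {"slide": [-0.045, 0.036, 0.008], "turn": [0.19, -0.041, -0.136]}, {"slide": [-0.045, 0.033, 0.009], "turn": [0.19, -0.042, -0.137]}, {"slide": [-0.044, 0.03, 0.012], "turn": [0.19, -0.041, -0.137]}, {"slide": [-0.043, 0.027, 0.013], "turn": [0.19, -0.041, -0.137]}]
```

View pics/w13.png

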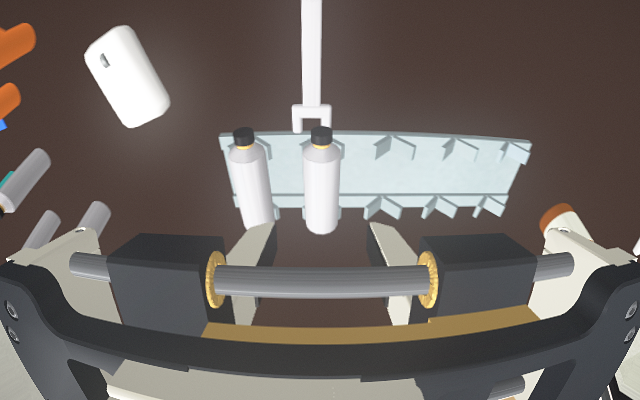

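```bash
python3 nx.py B 1.35 w13b
```

```text
t14.90 grasp [ 0.6433 -0.0994  0.1769] tcp [ 0.7215 -0.1048  0.3244] psi,p [-0.0723  2.0599] q [-0.198  0.806  0.799 -0.068  2.021  1.431] F [ 2.3 -0.2  2.3] op 0.0521
[{"slide": [-0.025, 0.054, 0.007], "turn": [0.149, -0.052, -0.175]}, {"slide": [-0.028, 0.051, 0.007], "turn": [0.15, -0.053, -0.175]}, {"slide": [-0.028, 0.048, 0.006], "turn": [0.149, -0.052, -0.175]}, {"slide": [-0.03, 0.045, 0.006], "turn": [0.15, -0.053, -0.175]}, {"slide": [-0.031, 0.041, 0.007], "turn": [0.149, -0.052, -0.175]}]
[{"slide": [-0.032, 0.038, 0.007], "turn": [0.149, -0.053, -0.175]}, {"slide": [-0.032, 0.034, 0.007], "turn": [0.15, -0.052, -0.175]}, {"slide": [-0.032, 0.032, 0.009], "turn": [0.149, -0.053, -0.175]}, {"slide": [-0.031, 0.027, 0.009], "turn": [0.149, -0.052, -0.175]}, {"slide": [-0.031, 0.025, 0.012], "turn": [0.15, -0.053, -0.175]}]
[{"slide": [-0.03, 0.022, 0.013], "turn": [0.149, -0.052, -0.175]}, {"slide": [-0.029, 0.019, 0.015], "turn": [0.149, -0.053, -0.175]}, {"slide": [-0.027, 0.017, 0.016], "turn": [0.15, -0.052, -0.175]}, {"slide": [-0.026, 0.014, 0.019], "turn": [0.149, -0.053, -0.175]}, {"slide": [-0.023, 0.013, 0.022], "turn": [0.149, -0.052, -0.175]}]
[{"slide": [-0.022, 0.011, 0.023], "turn": [0.15, -0.052, -0.175]}, {"slide": [-0.019, 0.01, 0.026], "turn": [0.149, -0.053, -0.175]}, {"slide": [0.0, 0.0, 0.0], "turn": [0.0, 0.0, 0.0]}, {"slide": [0.0, 0.0, 0.0], "turn": [0.0, 0.0, 0.0]}, {"slide": [0.0, 0.0, 0.0], "turn": [0.0, 0.0, 0.0]}]
```

>>> arm_command(motion=[{"slide":[-0.025,0.054,0.007],"turn":[0.149,-0.052,-0.175]},{"slide":[-0.028,0.051,0.007],"turn":[0.149,-0.052,-0.175]},{"slide":[-0.028,0.048,0.006],"turn":[0.149,-0.053,-0.175]},{"slide":[-0.03,0.045,0.006],"turn":[0.149,-0.052,-0.175]},{"slide":[-0.031,0.041,0.007],"turn":[0.149,-0.053,-0.175]}], gripper=70)

```text
t: 15.37
tool_pos: [0.6202, -0.055, 0.3415]
orientation: [-2.456, 1.768, 0.37]
force: [-0.1, 0.4, 0.5]
opening: 0.0649
```

>>> arm_command(motion=[{"slide":[-0.032,0.038,0.007],"turn":[0.149,-0.052,-0.175]},{"slide":[-0.032,0.034,0.007],"turn":[0.149,-0.053,-0.175]},{"slide":[-0.032,0.032,0.009],"turn":[0.149,-0.052,-0.175]},{"slide":[-0.031,0.027,0.009],"turn":[0.149,-0.053,-0.175]},{"slide":[-0.031,0.025,0.012],"turn":[0.149,-0.052,-0.175]}])

```text
t: 15.78
tool_pos: [0.5361, -0.0226, 0.3368]
orientation: [-2.385, 1.087, 0.139]
force: [-1.1, -0.2, -0.1]
opening: 0.0651
```

>>> arm_command(motion=[{"slide":[-0.03,0.022,0.013],"turn":[0.149,-0.053,-0.175]},{"slide":[-0.029,0.019,0.015],"turn":[0.149,-0.052,-0.175]},{"slide":[-0.027,0.017,0.016],"turn":[0.149,-0.053,-0.175]},{"slide":[-0.026,0.014,0.019],"turn":[0.149,-0.052,-0.175]},{"slide":[-0.023,0.013,0.022],"turn":[0.149,-0.053,-0.175]}])

```text
t: 16.2
tool_pos: [0.4794, 0.0092, 0.3055]
orientation: [-2.174, 0.464, -0.057]
force: [-0.0, 0.3, 0.1]
opening: 0.0652
```

>>> arm_command(motion=[{"slide":[-0.022,0.011,0.023],"turn":[0.149,-0.052,-0.175]},{"slide":[-0.019,0.01,0.026],"turn":[0.149,-0.053,-0.175]},{"slide":[0,0,0],"turn":[0,0,0]},{"slide":[0,0,0],"turn":[0,0,0]},{"slide":[0,0,0],"turn":[0,0,0]}])

```text
t: 16.62
tool_pos: [0.4674, 0.0249, 0.2901]
orientation: [-2.064, 0.239, -0.122]
force: [0.3, 0.5, -0.1]
opening: 0.0652
```

```bash
cat > pre.py <<'E'
from plan import *
from cr import *
import cv2,sys
n=sys.argv[1];psi=float(sys.argv[2])
show()
c=robot.read_camera("wrist");cv2.imwrite(f"pics/{sys.argv[3]}.png",c["pixels"])
g=np.array([*CY[n],.05]);p=.5;R=Rt(psi,p);pre=g-.09*R[:,2]
plan([(pre+[0,0,.004],psi,p)],vs=.1,vt=.24)
E
python3 pre.py B 1.35 w14
```

```text
t16.62 grasp [0.4985 0.1677 0.2093] tcp [0.4674 0.0249 0.2901] psi,p [1.3481 0.5049] q [-0.424 -0.043  2.081  1.03   1.515 -0.49 ] F [ 0.3  0.5 -0.1] op 0.0652
[{"slide": [0.003, 0.083, 0.046], "turn": [0.003, 0.003, -0.008]}, {"slide": [0.002, 0.082, 0.046], "turn": [0.003, 0.003, -0.007]}, {"slide": [0.002, 0.083, 0.046], "turn": [0.004, 0.003, -0.008]}, {"slide": [0.0, 0.0, 0.0], "turn": [0.0, 0.0, 0.0]}, {"slide": [0.0, 0.0, 0.0], "turn": [0.0, 0.0, 0.0]}]
```

View pics/w14.png

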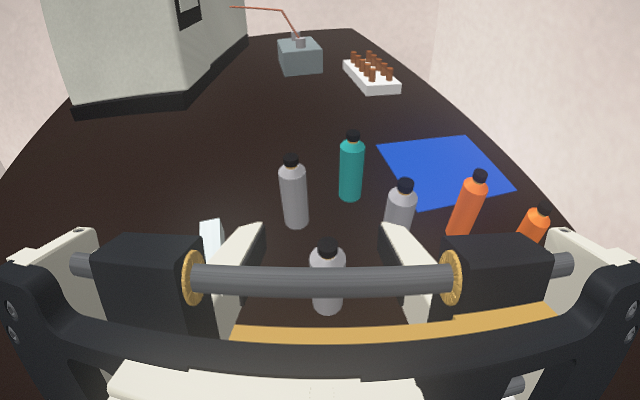

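>>> arm_command(motion=[{"slide":[0.003,0.083,0.046],"turn":[0.003,0.003,-0.007]},{"slide":[0.002,0.083,0.046],"turn":[0.003,0.003,-0.007]},{"slide":[0.002,0.083,0.046],"turn":[0.003,0.003,-0.007]},{"slide":[0,0,0],"turn":[0,0,0]},{"slide":[0,0,0],"turn":[0,0,0]}])

```text
t: 17.08
tool_pos: [0.4687, 0.0256, 0.1752]
orientation: [-2.058, 0.231, -0.128]
force: [0.9, 0.5, 0.5]
opening: 0.0649
```

```bash
python3 ga.py B 1.35 w15
```

```text
t17.08 grasp [0.5001 0.1689 0.0956] tcp [0.4687 0.0256 0.1752] psi,p [1.3514 0.4974] q [-0.423  0.211  2.083  1.064  1.389 -0.722] F [0.9 0.5 0.5] op 0.0649
[{"slide": [0.0, 0.003, 0.077], "turn": [-0.002, 0.001, 0.0]}, {"slide": [0.0, 0.004, 0.076], "turn": [-0.001, 0.001, 0.0]}, {"slide": [0.0, 0.003, 0.077], "turn": [-0.002, 0.001, -0.001]}, {"slide": [0.0, 0.0, 0.0], "turn": [0.0, 0.0, 0.0]}, {"slide": [0.0, 0.0, 0.0], "turn": [0.0, 0.0, 0.0]}]
```

View pics/w15.png

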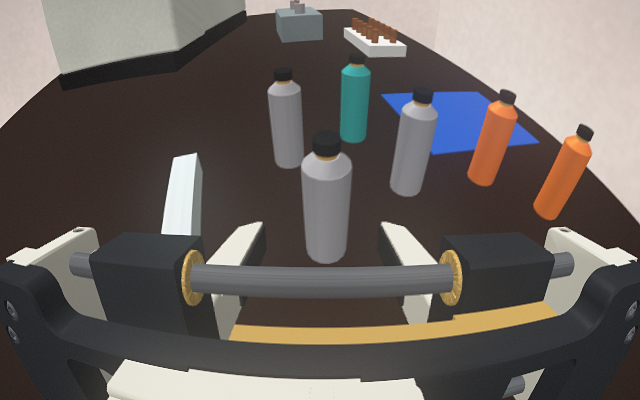

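>>> arm_command(motion=[{"slide":[0,0.003,0.077],"turn":[0,0,0]},{"slide":[0,0.003,0.077],"turn":[0,0,0]},{"slide":[0,0.003,0.077],"turn":[0,0,0]},{"slide":[0,0,0],"turn":[0,0,0]},{"slide":[0,0,0],"turn":[0,0,0]}])

```text
t: 17.55
tool_pos: [0.488, 0.1036, 0.1321]
orientation: [-2.059, 0.221, -0.138]
force: [0.1, -0.1, 0.6]
opening: 0.0651
```

>>> arm_command(motion=[{"slide":[0,0,0],"turn":[0,0,0]},{"slide":[0,0,0],"turn":[0,0,0]},{"slide":[0,0,0],"turn":[0,0,0]},{"slide":[0,0,0],"turn":[0,0,0]},{"slide":[0,0,0],"turn":[0,0,0]}], gripper=0)

```text
t: 17.97
tool_pos: [0.4869, 0.1022, 0.1296]
orientation: [-2.059, 0.227, -0.137]
force: [1.6, -0.3, 1.6]
opening: 0.0365
```

```bash
python3 pl.py 0
```

```text
t17.97 grasp [0.5191 0.2453 0.0498] tcp [0.4869 0.1022 0.1296] psi,p [1.3505 0.4978] q [-0.25   0.328  2.063  1.197  1.233 -0.764] F [ 1.6 -0.3  1.6] op 0.0365
0.04983182597970963 [ 0.55971659 -0.16272127  0.037     ] 2.0685637738462455
[{"slide": [0.0, -0.066, -0.036], "turn": [0.0, 0.0, 0.001]}, {"slide": [0.0, -0.066, -0.036], "turn": [0.0, -0.001, 0.0]}, {"slide": [0.0, -0.066, -0.035], "turn": [0.0, 0.0, 0.001]}, {"slide": [0.0, -0.066, -0.036], "turn": [0.0, 0.0, 0.0]}, {"slide": [0.008, 0.005, -0.039], "turn": [-0.134, 0.046, 0.157]}]
[{"slide": [0.012, 0.005, -0.037], "turn": [-0.135, 0.047, 0.157]}, {"slide": [0.016, 0.007, -0.034], "turn": [-0.134, 0.046, 0.157]}, {"slide": [0.019, 0.006, -0.031], "turn": [-0.134, 0.047, 0.157]}, {"slide": [0.022, 0.007, -0.028], "turn": [-0.134, 0.046, 0.157]}, {"slide": [0.026, 0.005, -0.025], "turn": [-0.135, 0.047, 0.157]}]
[{"slide": [0.029, 0.005, -0.021], "turn": [-0.134, 0.046, 0.157]}, {"slide": [0.032, 0.002, -0.019], "turn": [-0.134, 0.046, 0.157]}, {"slide": [0.035, 0.001, -0.016], "turn": [-0.134, 0.047, 0.157]}, {"slide": [0.037, -0.002, -0.013], "turn": [-0.135, 0.046, 0.157]}, {"slide": [0.04, -0.004, -0.01], "turn": [-0.134, 0.047, 0.157]}]
[{"slide": [0.041, -0.008, -0.007], "turn": [-0.134, 0.046, 0.156]}, {"slide": [0.043, -0.011, -0.005], "turn": [-0.134, 0.047, 0.157]}, {"slide": [0.045, -0.015, -0.003], "turn": [-0.135, 0.046, 0.157]}, {"slide": [0.045, -0.02, 0.0], "turn": [-0.134, 0.046, 0.157]}, {"slide": [0.046, -0.023, 0.001], "turn": [-0.134, 0.047, 0.157]}]
[{"slide": [0.047, -0.027, 0.002], "turn": [-0.135, 0.046, 0.157]}, {"slide": [0.046, -0.033, 0.004], "turn": [-0.134, 0.047, 0.157]}, {"slide": [0.045, -0.036, 0.004], "turn": [-0.134, 0.046, 0.157]}, {"slide": [0.0, 0.0, 0.0], "turn": [0.0, 0.0, 0.0]}, {"slide": [0.0, 0.0, 0.0], "turn": [0.0, 0.0, 0.0]}]
```

>>> arm_command(motion=[{"slide":[0,-0.066,-0.036],"turn":[0,0,0]},{"slide":[0,-0.066,-0.036],"turn":[0,0,0]},{"slide":[0,-0.066,-0.036],"turn":[0,0,0]},{"slide":[0,-0.066,-0.036],"turn":[0,0,0]},{"slide":[0.008,0.005,-0.039],"turn":[-0.134,0.046,0.157]}])

```text
t: 18.38
tool_pos: [0.4871, 0.0882, 0.2588]
orientation: [-2.111, 0.325, -0.107]
force: [0.9, 0.2, -1.7]
opening: 0.0349
```

>>> arm_command(motion=[{"slide":[0.012,0.005,-0.037],"turn":[-0.134,0.047,0.157]},{"slide":[0.016,0.007,-0.034],"turn":[-0.134,0.046,0.157]},{"slide":[0.019,0.006,-0.031],"turn":[-0.134,0.047,0.157]},{"slide":[0.022,0.007,-0.028],"turn":[-0.134,0.046,0.157]},{"slide":[0.026,0.005,-0.025],"turn":[-0.134,0.047,0.157]}])

```text
t: 18.8
tool_pos: [0.5027, 0.0183, 0.2792]
orientation: [-2.331, 0.883, 0.066]
force: [-0.3, -0.1, -2.8]
opening: 0.0352
```

>>> arm_command(motion=[{"slide":[0.029,0.005,-0.021],"turn":[-0.134,0.046,0.157]},{"slide":[0.032,0.002,-0.019],"turn":[-0.134,0.046,0.157]},{"slide":[0.035,0.001,-0.016],"turn":[-0.134,0.047,0.157]},{"slide":[0.037,-0.002,-0.013],"turn":[-0.134,0.046,0.157]},{"slide":[0.04,-0.004,-0.01],"turn":[-0.134,0.047,0.157]}])

```text
t: 19.22
tool_pos: [0.5444, -0.0458, 0.2853]
orientation: [-2.445, 1.476, 0.262]
force: [0.7, 0.4, -1.3]
opening: 0.0347
```

>>> arm_command(motion=[{"slide":[0.041,-0.008,-0.007],"turn":[-0.134,0.046,0.157]},{"slide":[0.043,-0.011,-0.005],"turn":[-0.134,0.047,0.157]},{"slide":[0.045,-0.015,-0.003],"turn":[-0.134,0.046,0.157]},{"slide":[0.045,-0.02,0],"turn":[-0.134,0.046,0.157]},{"slide":[0.046,-0.023,0.001],"turn":[-0.134,0.047,0.157]}])

```text
t: 19.63
tool_pos: [0.6022, -0.1174, 0.2661]
orientation: [2.26, -1.969, -0.455]
force: [0.1, 0.1, -2.4]
opening: 0.0348
```

>>> arm_command(motion=[{"slide":[0.047,-0.027,0.002],"turn":[-0.134,0.046,0.157]},{"slide":[0.046,-0.033,0.004],"turn":[-0.134,0.047,0.157]},{"slide":[0.045,-0.036,0.004],"turn":[-0.134,0.046,0.157]},{"slide":[0,0,0],"turn":[0,0,0]},{"slide":[0,0,0],"turn":[0,0,0]}])

```text
t: 20.05
tool_pos: [0.6386, -0.1685, 0.2396]
orientation: [1.878, -2.018, -0.52]
force: [0.0, 0.1, -2.0]
opening: 0.0353
```

```bash
python3 dn.py w16
```

```text
t20.05 grasp [ 0.5586 -0.1622  0.0931] tcp [ 0.6386 -0.1685  0.2396] psi,p [-0.0729  2.0719] q [-0.304  0.671  1.156 -0.11   1.804  1.34 ] F [ 0.   0.1 -2. ] op 0.0353
[ 0.55971659 -0.16272127  0.0365    ] 2.0685637738462455
[{"slide": [0.0, -0.014, 0.025], "turn": [0.0, 0.001, 0.001]}, {"slide": [0.001, -0.014, 0.026], "turn": [0.0, 0.001, 0.001]}, {"slide": [0.0, -0.015, 0.025], "turn": [0.0, 0.001, 0.001]}, {"slide": [0.0, -0.014, 0.026], "turn": [0.0, 0.002, 0.0]}, {"slide": [0.001, -0.014, 0.025], "turn": [0.0, 0.001, 0.001]}]
```

View pics/w16.png

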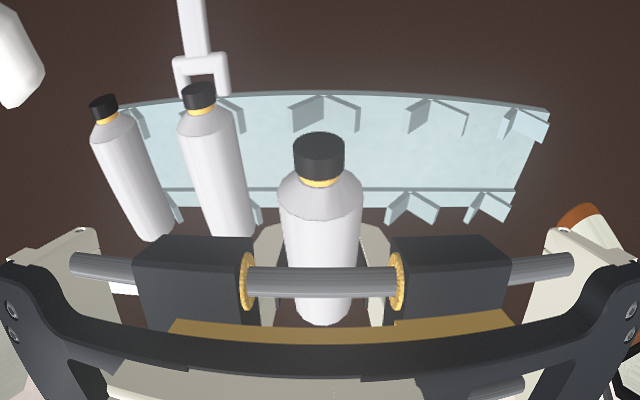

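>>> arm_command(motion=[{"slide":[0,-0.017,0.03],"turn":[0,0.001,0.001]},{"slide":[0.001,-0.017,0.03],"turn":[0,0.001,0.001]},{"slide":[0,-0.017,0.03],"turn":[0,0.001,0.001]},{"slide":[0,-0.012,0.02],"turn":[0,0.001,0]},{"slide":[0,-0.006,0.013],"turn":[0,0,0]}])

```text
t: 20.52
tool_pos: [0.639, -0.1677, 0.1847]
orientation: [1.878, -2.018, -0.513]
force: [0.2, 0.8, -2.5]
opening: 0.0351
```

```bash
python3 dn.py w17
```

```text
t20.52 grasp [ 0.5594 -0.162   0.038 ] tcp [ 0.639  -0.1677  0.1847] psi,p [-0.0719  2.0692] q [-0.303  0.732  1.174 -0.111  1.722  1.351] F [ 0.2  0.8 -2.5] op 0.0351
[ 0.55971659 -0.16272127  0.0365    ] 2.0685637738462455
[{"slide": [0.002, -0.002, 0.001], "turn": [0.003, 0.0, 0.001]}, {"slide": [0.0, 0.0, 0.0], "turn": [0.0, 0.0, 0.0]}, {"slide": [0.0, 0.0, 0.0], "turn": [0.0, 0.0, 0.0]}, {"slide": [0.0, 0.0, 0.0], "turn": [0.0, 0.0, 0.0]}, {"slide": [0.0, 0.0, 0.0], "turn": [0.0, 0.0, 0.0]}]
```

>>> arm_command(motion=[{"slide":[0.001,-0.002,0.003],"turn":[0,0,0]},{"slide":[0,0,0],"turn":[0,0,0]},{"slide":[0,0,0],"turn":[0,0,0]},{"slide":[0,0,0],"turn":[0,0,0]},{"slide":[0,0,0],"turn":[0,0,0]}])

```text
t: 20.98
tool_pos: [0.6403, -0.1689, 0.1863]
orientation: [1.879, -2.02, -0.509]
force: [-0.0, 0.2, -1.6]
opening: 0.0351
```

>>> arm_command(motion=[{"slide":[0,0,0],"turn":[0,0,0]},{"slide":[0,0,0],"turn":[0,0,0]},{"slide":[0,0,0],"turn":[0,0,0]},{"slide":[0,0,0],"turn":[0,0,0]},{"slide":[0,0,0],"turn":[0,0,0]}], gripper=56)

```text
t: 21.4
tool_pos: [0.6401, -0.1688, 0.1857]
orientation: [1.878, -2.02, -0.51]
force: [0.0, -0.5, 0.2]
opening: 0.0519
```

>>> arm_command(motion=[{"slide":[0,0,-0.05],"turn":[0,0,0]},{"slide":[0,0,-0.08],"turn":[0,0,0]},{"slide":[0,0,-0.1],"turn":[0,0,0]},{"slide":[0,0,-0.1],"turn":[0,0,0]},{"slide":[0,0,-0.05],"turn":[0,0,0]}])

```text
t: 21.82
tool_pos: [0.7138, -0.1739, 0.325]
orientation: [1.881, -2.023, -0.504]
force: [0.3, -0.6, 1.0]
opening: 0.052
```

```bash
python3 nx.py E 1.3 w18
```

```text
t21.82 grasp [ 0.6354 -0.1686  0.1777] tcp [ 0.7138 -0.1739  0.325 ] psi,p [-0.0721  2.0609] q [-0.283  0.822  0.774 -0.112  2.024  1.337] F [ 0.3 -0.6  1. ] op 0.052
[{"slide": [-0.046, 0.041, 0.001], "turn": [0.151, -0.051, -0.169]}, {"slide": [-0.047, 0.037, 0.002], "turn": [0.152, -0.051, -0.169]}, {"slide": [-0.047, 0.032, 0.003], "turn": [0.151, -0.051, -0.168]}, {"slide": [-0.047, 0.027, 0.005], "turn": [0.152, -0.052, -0.169]}, {"slide": [-0.047, 0.022, 0.007], "turn": [0.151, -0.051, -0.169]}]
[{"slide": [-0.045, 0.018, 0.01], "turn": [0.152, -0.051, -0.169]}, {"slide": [-0.043, 0.014, 0.012], "turn": [0.151, -0.051, -0.168]}, {"slide": [-0.042, 0.01, 0.014], "turn": [0.152, -0.051, -0.169]}, {"slide": [-0.039, 0.007, 0.018], "turn": [0.151, -0.051, -0.169]}, {"slide": [-0.037, 0.004, 0.021], "turn": [0.152, -0.052, -0.169]}]
[{"slide": [-0.034, 0.001, 0.025], "turn": [0.151, -0.051, -0.169]}, {"slide": [-0.031, 0.0, 0.027], "turn": [0.152, -0.051, -0.168]}, {"slide": [-0.027, -0.002, 0.032], "turn": [0.151, -0.051, -0.169]}, {"slide": [-0.024, -0.002, 0.034], "turn": [0.152, -0.051, -0.169]}, {"slide": [-0.019, -0.002, 0.038], "turn": [0.151, -0.051, -0.169]}]
[{"slide": [-0.016, -0.003, 0.042], "turn": [0.152, -0.052, -0.168]}, {"slide": [-0.013, -0.001, 0.045], "turn": [0.151, -0.051, -0.169]}, {"slide": [0.0, 0.0, 0.0], "turn": [0.0, 0.0, 0.0]}, {"slide": [0.0, 0.0, 0.0], "turn": [0.0, 0.0, 0.0]}, {"slide": [0.0, 0.0, 0.0], "turn": [0.0, 0.0, 0.0]}]
```

View pics/w18.png

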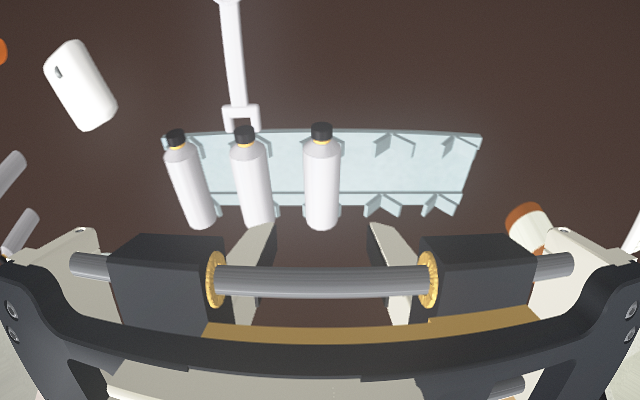

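Three are in the slots. Next is E, approached with heading 1.3.

>>> arm_command(motion=[{"slide":[-0.046,0.041,0.001],"turn":[0.151,-0.051,-0.169]},{"slide":[-0.047,0.037,0.002],"turn":[0.151,-0.051,-0.169]},{"slide":[-0.047,0.032,0.003],"turn":[0.152,-0.051,-0.169]},{"slide":[-0.047,0.027,0.005],"turn":[0.151,-0.052,-0.169]},{"slide":[-0.047,0.022,0.007],"turn":[0.152,-0.051,-0.169]}], gripper=70)

```text
t: 22.28
tool_pos: [0.6447, -0.0842, 0.345]
orientation: [-2.445, 1.786, 0.35]
force: [0.7, 0.4, 1.4]
opening: 0.0647
```

>>> arm_command(motion=[{"slide":[-0.045,0.018,0.01],"turn":[0.151,-0.051,-0.169]},{"slide":[-0.043,0.014,0.012],"turn":[0.152,-0.051,-0.169]},{"slide":[-0.042,0.01,0.014],"turn":[0.151,-0.051,-0.169]},{"slide":[-0.039,0.007,0.018],"turn":[0.152,-0.051,-0.169]},{"slide":[-0.037,0.004,0.021],"turn":[0.151,-0.052,-0.169]}])

```text
t: 22.7
tool_pos: [0.5901, -0.0124, 0.338]
orientation: [-2.372, 1.12, 0.112]
force: [-1.1, -0.3, 0.9]
opening: 0.0649
```

>>> arm_command(motion=[{"slide":[-0.034,0.001,0.025],"turn":[0.152,-0.051,-0.169]},{"slide":[-0.031,0,0.027],"turn":[0.151,-0.051,-0.169]},{"slide":[-0.027,-0.002,0.032],"turn":[0.152,-0.051,-0.169]},{"slide":[-0.024,-0.002,0.034],"turn":[0.151,-0.051,-0.169]},{"slide":[-0.019,-0.002,0.038],"turn":[0.152,-0.051,-0.169]}])

```text
t: 23.12
tool_pos: [0.5628, 0.0584, 0.3045]
orientation: [-2.164, 0.509, -0.089]
force: [-0.0, -0.2, -0.2]
opening: 0.0649
```

>>> arm_command(motion=[{"slide":[-0.016,-0.003,0.042],"turn":[0.151,-0.052,-0.169]},{"slide":[-0.013,-0.001,0.045],"turn":[0.152,-0.051,-0.169]},{"slide":[0,0,0],"turn":[0,0,0]},{"slide":[0,0,0],"turn":[0,0,0]},{"slide":[0,0,0],"turn":[0,0,0]}])

```text
t: 23.53
tool_pos: [0.5617, 0.0897, 0.2871]
orientation: [-2.056, 0.288, -0.154]
force: [0.3, 0.3, -0.1]
opening: 0.0652
```

```bash
python3 pre.py E 1.3 w19
```

```text
t23.53 grasp [0.6001 0.2311 0.2068] tcp [0.5617 0.0897 0.2871] psi,p [1.2997 0.5016] q [-0.237  0.147  1.891  1.126  1.33  -0.392] F [ 0.3  0.3 -0.1] op 0.0652
[{"slide": [0.003, 0.08, 0.045], "turn": [0.001, 0.003, -0.006]}, {"slide": [0.003, 0.081, 0.045], "turn": [0.001, 0.003, -0.006]}, {"slide": [0.002, 0.08, 0.044], "turn": [0.001, 0.003, -0.006]}, {"slide": [0.0, 0.0, 0.0], "turn": [0.0, 0.0, 0.0]}, {"slide": [0.0, 0.0, 0.0], "turn": [0.0, 0.0, 0.0]}]
```

View pics/w19.png

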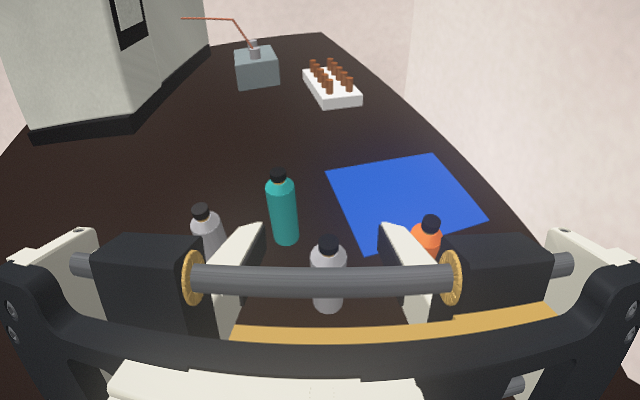

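>>> arm_command(motion=[{"slide":[0.003,0.08,0.045],"turn":[0,0.003,-0.006]},{"slide":[0.003,0.08,0.045],"turn":[0,0.003,-0.006]},{"slide":[0.003,0.08,0.044],"turn":[0,0.003,-0.006]},{"slide":[0,0,0],"turn":[0,0,0]},{"slide":[0,0,0],"turn":[0,0,0]}])

```text
t: 24.0
tool_pos: [0.564, 0.0902, 0.1757]
orientation: [-2.056, 0.283, -0.16]
force: [-0.2, 1.1, 0.4]
opening: 0.0649
```

```bash
python3 ga.py E 1.3 w20
```

```text
t24.00 grasp [0.6026 0.2315 0.0956] tcp [0.564  0.0902 0.1757] psi,p [1.3009 0.5001] q [-0.235  0.361  1.889  1.186  1.242 -0.601] F [-0.2  1.1  0.4] op 0.0649
[{"slide": [0.0, 0.004, 0.077], "turn": [-0.001, 0.001, 0.0]}, {"slide": [-0.001, 0.004, 0.076], "turn": [0.0, 0.0, 0.0]}, {"slide": [0.0, 0.004, 0.077], "turn": [-0.001, 0.001, 0.0]}, {"slide": [0.0, 0.0, 0.0], "turn": [0.0, 0.0, 0.0]}, {"slide": [0.0, 0.0, 0.0], "turn": [0.0, 0.0, 0.0]}]
```

View pics/w20.png

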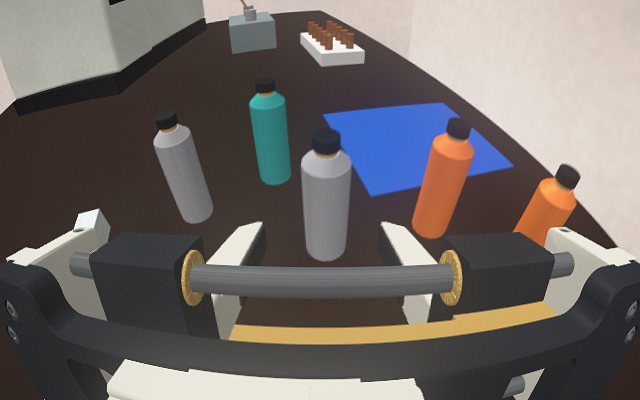

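```bash
python3 - <<'E'
from plant import robot
from h import *
c=robot.read_camera("top");im=c["pixels"]
h=cv2.cvtColor(im,cv2.COLOR_BGR2HSV)
for nm,lo,hi in(("or",(5,150,120),(20,255,255)),("tu",(80,100,60),(100,255,255))):
    m=cv2.inRange(h,lo,hi);N,l,st,ce=cv2.connectedComponentsWithStats(m)
    for i in range(1,N):
        if 60<st[i][4]<400 and ce[i][0]>150:
            p=plane(c,ce[i],.047)[:2]
            for n,g,psi in(("E",(.625,.307),1.3),("C",(.505,.386),1.55)):
                d=p-np.array(g);print(nm,p.round(3),n,"fwd %.3f right %.3f"%(d@[np.cos(psi),np.sin(psi)],d@[np.sin(psi),-np.cos(psi)]))
E
```

```text
or [ 1.084 -1.048] E fwd -1.183 right 0.805
or [ 1.084 -1.048] C fwd -1.422 right 0.609
or [0.788 0.226] E fwd -0.035 right 0.179
or [0.788 0.226] C fwd -0.155 right 0.286
or [0.73 0.3 ] E fwd 0.022 right 0.103
or [0.73 0.3 ] C fwd -0.081 right 0.227
or [ 0.447 -0.452] E fwd -0.779 right 0.032
or [ 0.447 -0.452] C fwd -0.839 right -0.040
tu [0.598 0.419] E fwd 0.101 right -0.056
tu [0.598 0.419] C fwd 0.035 right 0.092
```

>>> arm_command(motion=[{"slide":[0,0.004,0.077],"turn":[0,0,0]},{"slide":[0,0.004,0.077],"turn":[0,0,0]},{"slide":[0,0.004,0.077],"turn":[0,0,0]},{"slide":[0,0,0],"turn":[0,0,0]},{"slide":[0,0,0],"turn":[0,0,0]}])

```text
t: 24.52
tool_pos: [0.5867, 0.1674, 0.1312]
orientation: [-2.055, 0.274, -0.168]
force: [0.1, -0.9, 0.4]
opening: 0.065
```

>>> arm_command(motion=[{"slide":[0,0,0],"turn":[0,0,0]},{"slide":[0,0,0],"turn":[0,0,0]},{"slide":[0,0,0],"turn":[0,0,0]},{"slide":[0,0,0],"turn":[0,0,0]},{"slide":[0,0,0],"turn":[0,0,0]}], gripper=0)

```text
t: 24.93
tool_pos: [0.586, 0.1656, 0.1291]
orientation: [-2.056, 0.279, -0.167]
force: [2.1, -0.7, 1.5]
opening: 0.0365
```

```bash
python3 pl.py -.07
```

```text
t24.93 grasp [0.6252 0.3069 0.0492] tcp [0.586  0.1656 0.1291] psi,p [1.3005 0.4993] q [-0.088  0.495  1.825  1.298  1.112 -0.64 ] F [ 2.1 -0.7  1.5] op 0.0365
0.04915565112828943 [ 0.55398559 -0.23248955  0.037     ] 2.0701344954072947
[{"slide": [0.0, -0.066, -0.036], "turn": [0.0, 0.0, 0.0]}, {"slide": [0.0, -0.066, -0.036], "turn": [0.0, -0.001, 0.001]}, {"slide": [0.0, -0.066, -0.036], "turn": [0.0, 0.0, 0.0]}, {"slide": [0.0, -0.065, -0.036], "turn": [0.0, 0.0, 0.001]}, {"slide": [0.002, 0.014, -0.06], "turn": [-0.144, 0.047, 0.16]}]
[{"slide": [0.007, 0.018, -0.056], "turn": [-0.144, 0.047, 0.16]}, {"slide": [0.012, 0.02, -0.052], "turn": [-0.144, 0.047, 0.16]}, {"slide": [0.018, 0.021, -0.048], "turn": [-0.144, 0.047, 0.16]}, {"slide": [0.022, 0.023, -0.043], "turn": [-0.144, 0.047, 0.161]}, {"slide": [0.029, 0.023, -0.039], "turn": [-0.144, 0.048, 0.16]}]
[{"slide": [0.033, 0.023, -0.034], "turn": [-0.144, 0.047, 0.16]}, {"slide": [0.038, 0.021, -0.029], "turn": [-0.144, 0.047, 0.16]}, {"slide": [0.043, 0.02, -0.024], "turn": [-0.144, 0.047, 0.16]}, {"slide": [0.048, 0.017, -0.019], "turn": [-0.144, 0.047, 0.16]}, {"slide": [0.051, 0.013, -0.015], "turn": [-0.144, 0.047, 0.16]}]
[{"slide": [0.055, 0.01, -0.011], "turn": [-0.144, 0.047, 0.16]}, {"slide": [0.059, 0.005, -0.006], "turn": [-0.144, 0.047, 0.16]}, {"slide": [0.061, 0.0, -0.002], "turn": [-0.145, 0.047, 0.161]}, {"slide": [0.063, -0.006, 0.002], "turn": [-0.144, 0.048, 0.16]}, {"slide": [0.066, -0.011, 0.005], "turn": [-0.144, 0.047, 0.16]}]
[{"slide": [0.066, -0.018, 0.007], "turn": [-0.144, 0.047, 0.16]}, {"slide": [0.067, -0.025, 0.01], "turn": [-0.144, 0.047, 0.16]}, {"slide": [0.0, 0.0, 0.0], "turn": [0.0, 0.0, 0.0]}, {"slide": [0.0, 0.0, 0.0], "turn": [0.0, 0.0, 0.0]}, {"slide": [0.0, 0.0, 0.0], "turn": [0.0, 0.0, 0.0]}]
```

>>> arm_command(motion=[{"slide":[0,-0.066,-0.036],"turn":[0,0,0]},{"slide":[0,-0.066,-0.036],"turn":[0,0,0]},{"slide":[0,-0.066,-0.036],"turn":[0,0,0]},{"slide":[0,-0.066,-0.036],"turn":[0,0,0]},{"slide":[0.002,0.014,-0.06],"turn":[-0.144,0.047,0.16]}])

```text
t: 25.35
tool_pos: [0.5812, 0.1447, 0.26]
orientation: [-2.108, 0.379, -0.136]
force: [1.4, -0.3, -2.0]
opening: 0.0348
```

>>> arm_command(motion=[{"slide":[0.007,0.018,-0.056],"turn":[-0.144,0.047,0.16]},{"slide":[0.012,0.02,-0.052],"turn":[-0.144,0.047,0.16]},{"slide":[0.018,0.021,-0.048],"turn":[-0.144,0.047,0.16]},{"slide":[0.022,0.023,-0.043],"turn":[-0.144,0.047,0.16]},{"slide":[0.029,0.023,-0.039],"turn":[-0.144,0.047,0.16]}])

```text
t: 25.77
tool_pos: [0.5697, 0.0339, 0.2806]
orientation: [-2.335, 0.959, 0.054]
force: [-0.3, -0.7, -1.9]
opening: 0.0347
```

>>> arm_command(motion=[{"slide":[0.033,0.023,-0.034],"turn":[-0.144,0.047,0.16]},{"slide":[0.038,0.021,-0.029],"turn":[-0.144,0.047,0.16]},{"slide":[0.043,0.02,-0.024],"turn":[-0.144,0.047,0.16]},{"slide":[0.048,0.017,-0.019],"turn":[-0.144,0.047,0.16]},{"slide":[0.051,0.013,-0.015],"turn":[-0.144,0.047,0.16]}])

```text
t: 26.18
tool_pos: [0.587, -0.071, 0.2847]
orientation: [-2.443, 1.576, 0.272]
force: [1.1, 0.8, -1.9]
opening: 0.035
```

>>> arm_command(motion=[{"slide":[0.055,0.01,-0.011],"turn":[-0.144,0.047,0.16]},{"slide":[0.059,0.005,-0.006],"turn":[-0.144,0.047,0.16]},{"slide":[0.061,0,-0.002],"turn":[-0.144,0.047,0.16]},{"slide":[0.063,-0.006,0.002],"turn":[-0.144,0.048,0.16]},{"slide":[0.066,-0.011,0.005],"turn":[-0.144,0.047,0.16]}])

```text
t: 26.6
tool_pos: [0.6199, -0.1868, 0.2605]
orientation: [2.139, -1.991, -0.469]
force: [0.4, 0.2, -3.0]
opening: 0.0351
```

>>> arm_command(motion=[{"slide":[0.066,-0.018,0.007],"turn":[-0.144,0.047,0.16]},{"slide":[0.067,-0.025,0.01],"turn":[-0.144,0.047,0.16]},{"slide":[0,0,0],"turn":[0,0,0]},{"slide":[0,0,0],"turn":[0,0,0]},{"slide":[0,0,0],"turn":[0,0,0]}])

```text
t: 27.02
tool_pos: [0.6341, -0.2374, 0.2425]
orientation: [1.88, -2.016, -0.516]
force: [0.4, 0.6, -1.8]
opening: 0.0353
```

```bash
python3 dn.py w21
```

```text
t27.02 grasp [ 0.5543 -0.2315  0.0959] tcp [ 0.6341 -0.2374  0.2425] psi,p [-0.0702  2.0703] q [-0.391  0.707  1.098 -0.155  1.812  1.249] F [ 0.4  0.6 -1.8] op 0.0353
[ 0.55398559 -0.23248955  0.0365    ] 2.0701344954072947
[{"slide": [0.001, -0.014, 0.027], "turn": [-0.001, 0.0, 0.001]}, {"slide": [0.0, -0.015, 0.027], "turn": [0.0, 0.0, 0.001]}, {"slide": [0.001, -0.014, 0.026], "turn": [-0.001, -0.001, 0.001]}, {"slide": [0.001, -0.014, 0.027], "turn": [-0.001, 0.0, 0.001]}, {"slide": [0.0, -0.015, 0.027], "turn": [0.0, 0.0, 0.002]}]
```

View pics/w21.png

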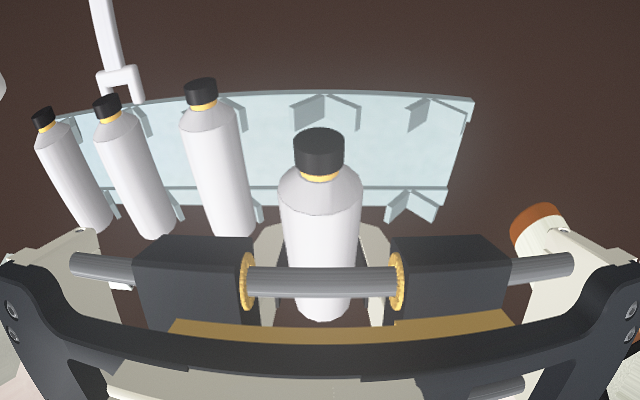

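>>> arm_command(motion=[{"slide":[0.001,-0.017,0.031],"turn":[0,0,0.001]},{"slide":[0.001,-0.017,0.031],"turn":[0,0,0.001]},{"slide":[0.001,-0.017,0.031],"turn":[0,0,0.001]},{"slide":[0,-0.013,0.023],"turn":[0,0,0.001]},{"slide":[0,-0.007,0.014],"turn":[0,0,0]}])

```text
t: 27.48
tool_pos: [0.6333, -0.2382, 0.1817]
orientation: [1.876, -2.015, -0.517]
force: [-4.2, -3.3, 28.5]
opening: 0.0352
```

>>> arm_command(motion=[{"slide":[0,0,0],"turn":[0,0,0]},{"slide":[0,0,0],"turn":[0,0,0]},{"slide":[0,0,0],"turn":[0,0,0]},{"slide":[0,0,0],"turn":[0,0,0]},{"slide":[0,0,0],"turn":[0,0,0]}])

```text
t: 27.9
tool_pos: [0.6344, -0.2385, 0.1843]
orientation: [1.877, -2.018, -0.513]
force: [-0.1, -1.0, -1.7]
opening: 0.035
```

```bash
python3 dn.py w22
```

```text
t27.90 grasp [ 0.5547 -0.2329  0.0376] tcp [ 0.6344 -0.2385  0.1843] psi,p [-0.0718  2.0694] q [-0.392  0.771  1.115 -0.154  1.73   1.263] F [-0.1 -1.  -1.7] op 0.035
[ 0.55398559 -0.23248955  0.0365    ] 2.0701344954072947
[{"slide": [-0.001, 0.0, 0.003], "turn": [-0.001, -0.002, 0.0]}, {"slide": [0.0, 0.0, 0.0], "turn": [0.0, 0.0, 0.0]}, {"slide": [0.0, 0.0, 0.0], "turn": [0.0, 0.0, 0.0]}, {"slide": [0.0, 0.0, 0.0], "turn": [0.0, 0.0, 0.0]}, {"slide": [0.0, 0.0, 0.0], "turn": [0.0, 0.0, 0.0]}]
```

>>> arm_command(motion=[{"slide":[0,0,0],"turn":[0,0,0]},{"slide":[0,0,0],"turn":[0,0,0]},{"slide":[0,0,0],"turn":[0,0,0]},{"slide":[0,0,0],"turn":[0,0,0]},{"slide":[0,0,0],"turn":[0,0,0]}], gripper=56)

```text
t: 28.37
tool_pos: [0.6343, -0.2386, 0.1844]
orientation: [1.877, -2.018, -0.513]
force: [-0.9, 0.1, 0.5]
opening: 0.0516
```

>>> arm_command(motion=[{"slide":[0,0,-0.05],"turn":[0,0,0]},{"slide":[0,0,-0.08],"turn":[0,0,0]},{"slide":[0,0,-0.1],"turn":[0,0,0]},{"slide":[0,0,-0.1],"turn":[0,0,0]},{"slide":[0,0,-0.05],"turn":[0,0,0]}])

```text
t: 28.78
tool_pos: [0.7084, -0.2436, 0.3235]
orientation: [1.88, -2.021, -0.506]
force: [0.3, -0.9, 1.2]
opening: 0.0517
```

```bash
python3 nx.py C 1.55 w23
```

```text
t28.78 grasp [ 0.6296 -0.2384  0.1764] tcp [ 0.7084 -0.2436  0.3235] psi,p [-0.0715  2.0637] q [-0.364  0.87   0.705 -0.156  2.036  1.242] F [ 0.3 -0.9  1.2] op 0.0517
[{"slide": [-0.061, 0.05, 0.007], "turn": [0.131, -0.056, -0.187]}, {"slide": [-0.063, 0.042, 0.009], "turn": [0.131, -0.057, -0.188]}, {"slide": [-0.064, 0.037, 0.009], "turn": [0.131, -0.056, -0.187]}, {"slide": [-0.064, 0.029, 0.012], "turn": [0.131, -0.057, -0.187]}, {"slide": [-0.064, 0.023, 0.013], "turn": [0.132, -0.056, -0.188]}]
[{"slide": [-0.063, 0.017, 0.017], "turn": [0.131, -0.057, -0.187]}, {"slide": [-0.061, 0.011, 0.019], "turn": [0.131, -0.056, -0.187]}, {"slide": [-0.059, 0.006, 0.022], "turn": [0.131, -0.057, -0.188]}, {"slide": [-0.056, 0.0, 0.026], "turn": [0.131, -0.056, -0.187]}, {"slide": [-0.053, -0.004, 0.03], "turn": [0.131, -0.057, -0.187]}]
[{"slide": [-0.048, -0.008, 0.034], "turn": [0.131, -0.056, -0.188]}, {"slide": [-0.044, -0.012, 0.038], "turn": [0.131, -0.057, -0.187]}, {"slide": [-0.04, -0.014, 0.042], "turn": [0.131, -0.056, -0.187]}, {"slide": [-0.034, -0.016, 0.046], "turn": [0.132, -0.057, -0.188]}, {"slide": [-0.029, -0.017, 0.05], "turn": [0.131, -0.056, -0.187]}]
[{"slide": [-0.023, -0.017, 0.054], "turn": [0.131, -0.057, -0.187]}, {"slide": [-0.018, -0.017, 0.058], "turn": [0.131, -0.056, -0.188]}, {"slide": [-0.012, -0.015, 0.062], "turn": [0.131, -0.057, -0.187]}, {"slide": [0.0, 0.0, 0.0], "turn": [0.0, 0.0, 0.0]}, {"slide": [0.0, 0.0, 0.0], "turn": [0.0, 0.0, 0.0]}]
```

View pics/w23.png

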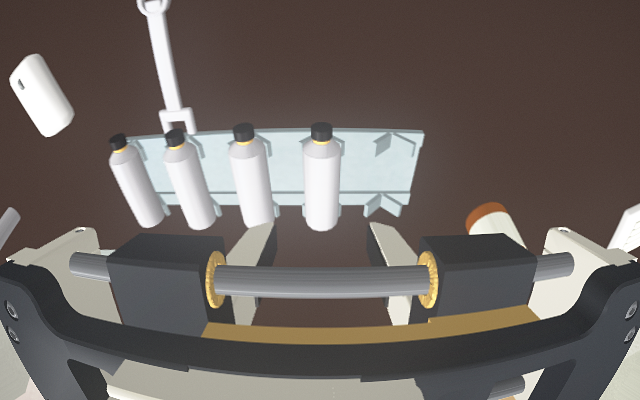

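>>> arm_command(motion=[{"slide":[-0.061,0.05,0.007],"turn":[0.131,-0.056,-0.187]},{"slide":[-0.063,0.042,0.009],"turn":[0.131,-0.057,-0.187]},{"slide":[-0.064,0.037,0.009],"turn":[0.131,-0.056,-0.188]},{"slide":[-0.064,0.029,0.012],"turn":[0.131,-0.057,-0.187]},{"slide":[-0.064,0.023,0.013],"turn":[0.131,-0.056,-0.187]}], gripper=70)

```text
t: 29.25
tool_pos: [0.6228, -0.1221, 0.3414]
orientation: [-2.488, 1.736, 0.436]
force: [-0.3, 0.4, 0.3]
opening: 0.0649
```

>>> arm_command(motion=[{"slide":[-0.063,0.017,0.017],"turn":[0.131,-0.057,-0.187]},{"slide":[-0.061,0.011,0.019],"turn":[0.131,-0.056,-0.188]},{"slide":[-0.059,0.006,0.022],"turn":[0.131,-0.057,-0.187]},{"slide":[-0.056,0,0.026],"turn":[0.131,-0.056,-0.187]},{"slide":[-0.053,-0.004,0.03],"turn":[0.131,-0.057,-0.188]}])

```text
t: 29.67
tool_pos: [0.5532, -0.0164, 0.3374]
orientation: [-2.438, 1.026, 0.252]
force: [-0.2, 0.4, -0.7]
opening: 0.0652
```

>>> arm_command(motion=[{"slide":[-0.048,-0.008,0.034],"turn":[0.131,-0.056,-0.187]},{"slide":[-0.044,-0.012,0.038],"turn":[0.131,-0.057,-0.187]},{"slide":[-0.04,-0.014,0.042],"turn":[0.131,-0.056,-0.188]},{"slide":[-0.034,-0.016,0.046],"turn":[0.131,-0.057,-0.187]},{"slide":[-0.029,-0.017,0.05],"turn":[0.131,-0.056,-0.187]}])

```text
t: 30.08
tool_pos: [0.5094, 0.0906, 0.3101]
orientation: [-2.24, 0.38, 0.086]
force: [0.3, 0.4, 0.2]
opening: 0.0647
```

>>> arm_command(motion=[{"slide":[-0.023,-0.017,0.054],"turn":[0.131,-0.057,-0.188]},{"slide":[-0.018,-0.017,0.058],"turn":[0.131,-0.056,-0.187]},{"slide":[-0.012,-0.015,0.062],"turn":[0.131,-0.057,-0.187]},{"slide":[0,0,0],"turn":[0,0,0]},{"slide":[0,0,0],"turn":[0,0,0]}])

```text
t: 30.5
tool_pos: [0.4966, 0.1616, 0.2864]
orientation: [-2.068, 0.03, 0.002]
force: [-0.5, -0.6, 0.3]
opening: 0.065
```

```bash
python3 pre.py C 1.55 w24
```

```text
t30.50 grasp [0.4984 0.3083 0.2067] tcp [0.4966 0.1616 0.2864] psi,p [1.5503 0.4976] q [-0.117  0.076  1.97   1.081  1.433 -0.452] F [-0.5 -0.6  0.3] op 0.065
[{"slide": [0.004, 0.081, 0.044], "turn": [-0.001, 0.003, -0.008]}, {"slide": [0.003, 0.08, 0.043], "turn": [-0.001, 0.004, -0.008]}, {"slide": [0.003, 0.081, 0.044], "turn": [-0.001, 0.003, -0.007]}, {"slide": [0.0, 0.0, 0.0], "turn": [0.0, 0.0, 0.0]}, {"slide": [0.0, 0.0, 0.0], "turn": [0.0, 0.0, 0.0]}]
```

View pics/w24.png

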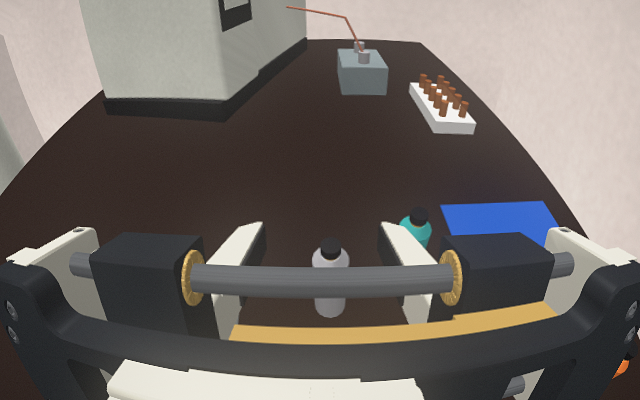

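>>> arm_command(motion=[{"slide":[0.004,0.08,0.044],"turn":[0,0.003,-0.008]},{"slide":[0.003,0.08,0.044],"turn":[0,0.003,-0.008]},{"slide":[0.003,0.08,0.044],"turn":[0,0.003,-0.008]},{"slide":[0,0,0],"turn":[0,0,0]},{"slide":[0,0,0],"turn":[0,0,0]}])

```text
t: 30.97
tool_pos: [0.5002, 0.1609, 0.177]
orientation: [-2.068, 0.024, -0.009]
force: [-0.2, -0.1, 1.0]
opening: 0.065
```

```bash
python3 ga.py C 1.55 w25
```

```text
t30.97 grasp [0.503  0.3076 0.0974] tcp [0.5002 0.1609 0.177 ] psi,p [1.5497 0.497 ] q [-0.118  0.301  1.966  1.122  1.329 -0.662] F [-0.2 -0.1  1. ] op 0.065
[{"slide": [-0.001, 0.005, 0.077], "turn": [-0.002, -0.001, 0.0]}, {"slide": [-0.001, 0.005, 0.077], "turn": [-0.002, 0.0, 0.001]}, {"slide": [-0.001, 0.005, 0.078], "turn": [-0.003, -0.001, 0.0]}, {"slide": [0.0, 0.0, 0.0], "turn": [0.0, 0.0, 0.0]}, {"slide": [0.0, 0.0, 0.0], "turn": [0.0, 0.0, 0.0]}]
```

View pics/w25.png

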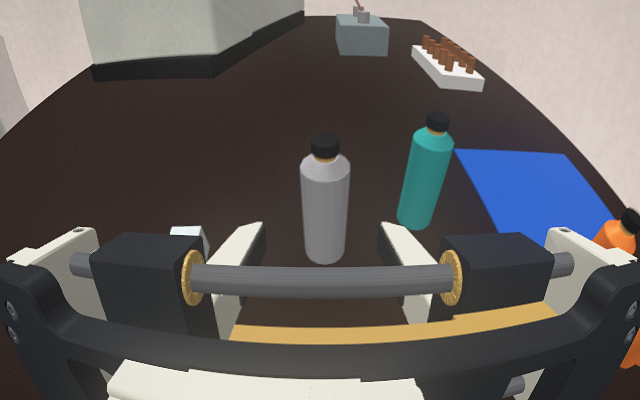

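>>> arm_command(motion=[{"slide":[-0.001,0.005,0.077],"turn":[0,0,0]},{"slide":[-0.001,0.005,0.077],"turn":[0,0,0]},{"slide":[-0.001,0.005,0.077],"turn":[0,0,0]},{"slide":[0,0,0],"turn":[0,0,0]},{"slide":[0,0,0],"turn":[0,0,0]}])

```text
t: 31.43
tool_pos: [0.5024, 0.2408, 0.1318]
orientation: [-2.067, 0.015, -0.017]
force: [-0.6, -0.0, 0.4]
opening: 0.065
```

>>> arm_command(motion=[{"slide":[0,0,0],"turn":[0,0,0]},{"slide":[0,0,0],"turn":[0,0,0]},{"slide":[0,0,0],"turn":[0,0,0]},{"slide":[0,0,0],"turn":[0,0,0]},{"slide":[0,0,0],"turn":[0,0,0]}], gripper=0)

```text
t: 31.85
tool_pos: [0.5019, 0.2391, 0.1296]
orientation: [-2.068, 0.02, -0.016]
force: [1.5, -0.6, 2.0]
opening: 0.0367
```

```bash
python3 pl.py -.14
```

```text
t31.85 grasp [0.5052 0.3859 0.0499] tcp [0.5019 0.2391 0.1296] psi,p [1.5497 0.4969] q [ 0.04   0.423  1.93   1.242  1.186 -0.706] F [ 1.5 -0.6  2. ] op 0.0367
0.04994278883975534 [ 0.54971408 -0.30236354  0.037     ] 2.067706751310049
[{"slide": [0.0, -0.066, -0.036], "turn": [0.0, -0.001, 0.001]}, {"slide": [0.001, -0.066, -0.036], "turn": [0.0, 0.0, 0.002]}, {"slide": [0.0, -0.066, -0.035], "turn": [0.0, -0.001, 0.001]}, {"slide": [0.0, -0.066, -0.036], "turn": [0.0, -0.001, 0.001]}, {"slide": [-0.002, 0.024, -0.07], "turn": [-0.118, 0.05, 0.169]}]
[{"slide": [0.004, 0.027, -0.067], "turn": [-0.119, 0.05, 0.169]}, {"slide": [0.01, 0.03, -0.064], "turn": [-0.118, 0.05, 0.169]}, {"slide": [0.017, 0.031, -0.059], "turn": [-0.119, 0.051, 0.169]}, {"slide": [0.022, 0.032, -0.056], "turn": [-0.118, 0.05, 0.169]}, {"slide": [0.029, 0.033, -0.051], "turn": [-0.119, 0.05, 0.169]}]
[{"slide": [0.035, 0.032, -0.047], "turn": [-0.118, 0.05, 0.169]}, {"slide": [0.041, 0.031, -0.042], "turn": [-0.119, 0.05, 0.169]}, {"slide": [0.047, 0.028, -0.038], "turn": [-0.118, 0.05, 0.17]}, {"slide": [0.052, 0.026, -0.033], "turn": [-0.119, 0.051, 0.169]}, {"slide": [0.057, 0.023, -0.028], "turn": [-0.118, 0.05, 0.169]}]
[{"slide": [0.062, 0.018, -0.024], "turn": [-0.119, 0.05, 0.169]}, {"slide": [0.065, 0.013, -0.02], "turn": [-0.118, 0.05, 0.169]}, {"slide": [0.069, 0.008, -0.016], "turn": [-0.119, 0.05, 0.169]}, {"slide": [0.072, 0.002, -0.012], "turn": [-0.118, 0.05, 0.169]}, {"slide": [0.074, -0.005, -0.008], "turn": [-0.118, 0.05, 0.169]}]
[{"slide": [0.076, -0.01, -0.006], "turn": [-0.119, 0.051, 0.169]}, {"slide": [0.077, -0.018, -0.002], "turn": [-0.118, 0.05, 0.169]}, {"slide": [0.077, -0.026, 0.0], "turn": [-0.119, 0.05, 0.169]}, {"slide": [0.077, -0.032, 0.001], "turn": [-0.118, 0.05, 0.169]}, {"slide": [0.0, 0.0, 0.0], "turn": [0.0, 0.0, 0.0]}]
```

>>> arm_command(motion=[{"slide":[0,-0.066,-0.036],"turn":[0,-0.001,0.001]},{"slide":[0,-0.066,-0.036],"turn":[0,0,0.001]},{"slide":[0,-0.066,-0.036],"turn":[0,-0.001,0.001]},{"slide":[0,-0.066,-0.036],"turn":[0,0,0.001]},{"slide":[-0.002,0.024,-0.07],"turn":[-0.118,0.05,0.169]}])

```text
t: 32.27
tool_pos: [0.5007, 0.2122, 0.2588]
orientation: [-2.121, 0.118, 0.011]
force: [1.1, 1.0, -2.4]
opening: 0.0352
```

>>> arm_command(motion=[{"slide":[0.004,0.027,-0.067],"turn":[-0.118,0.05,0.169]},{"slide":[0.01,0.03,-0.064],"turn":[-0.119,0.05,0.169]},{"slide":[0.017,0.031,-0.059],"turn":[-0.118,0.051,0.169]},{"slide":[0.022,0.032,-0.056],"turn":[-0.119,0.05,0.169]},{"slide":[0.029,0.033,-0.051],"turn":[-0.118,0.05,0.169]}])

```text
t: 32.68
tool_pos: [0.5059, 0.0714, 0.2756]
orientation: [-2.356, 0.688, 0.16]
force: [-0.1, 0.8, -3.1]
opening: 0.0349
```

>>> arm_command(motion=[{"slide":[0.035,0.032,-0.047],"turn":[-0.119,0.05,0.169]},{"slide":[0.041,0.031,-0.042],"turn":[-0.118,0.05,0.169]},{"slide":[0.047,0.028,-0.038],"turn":[-0.119,0.05,0.17]},{"slide":[0.052,0.026,-0.033],"turn":[-0.118,0.051,0.169]},{"slide":[0.057,0.023,-0.028],"turn":[-0.119,0.05,0.169]}])

```text
t: 33.1
tool_pos: [0.5361, -0.0584, 0.2833]
orientation: [-2.48, 1.299, 0.318]
force: [0.1, 0.1, -1.8]
opening: 0.0352
```

>>> arm_command(motion=[{"slide":[0.062,0.018,-0.024],"turn":[-0.118,0.05,0.169]},{"slide":[0.065,0.013,-0.02],"turn":[-0.119,0.05,0.169]},{"slide":[0.069,0.008,-0.016],"turn":[-0.118,0.05,0.169]},{"slide":[0.072,0.002,-0.012],"turn":[-0.119,0.05,0.169]},{"slide":[0.074,-0.005,-0.008],"turn":[-0.118,0.05,0.169]}])

```text
t: 33.52
tool_pos: [0.5845, -0.1918, 0.2696]
orientation: [2.397, -1.901, -0.477]
force: [-0.1, 0.3, -3.1]
opening: 0.0353
```

>>> arm_command(motion=[{"slide":[0.076,-0.01,-0.006],"turn":[-0.119,0.051,0.169]},{"slide":[0.077,-0.018,-0.002],"turn":[-0.118,0.05,0.169]},{"slide":[0.077,-0.026,0],"turn":[-0.119,0.05,0.169]},{"slide":[0.077,-0.032,0.001],"turn":[-0.118,0.05,0.169]},{"slide":[0,0,0],"turn":[0,0,0]}])

```text
t: 33.93
tool_pos: [0.6277, -0.3121, 0.2352]
orientation: [1.864, -2.017, -0.523]
force: [-0.4, -0.0, -4.7]
opening: 0.0354
```

```bash
python3 dn.py w26
```

```text
t33.93 grasp [ 0.5465 -0.306   0.0894] tcp [ 0.6277 -0.3121  0.2352] psi,p [-0.0785  2.0804] q [-0.482  0.779  1.008 -0.201  1.824  1.164] F [-0.4 -0.  -4.7] op 0.0354
[ 0.54971408 -0.30236354  0.0365    ] 2.067706751310049
[{"slide": [-0.001, -0.017, 0.029], "turn": [0.005, 0.002, -0.001]}, {"slide": [-0.001, -0.017, 0.029], "turn": [0.004, 0.001, 0.0]}, {"slide": [-0.001, -0.016, 0.029], "turn": [0.005, 0.002, -0.001]}, {"slide": [-0.001, -0.017, 0.029], "turn": [0.004, 0.001, -0.001]}, {"slide": [0.0, 0.0, 0.0], "turn": [0.0, 0.0, 0.0]}]
```

View pics/w26.png

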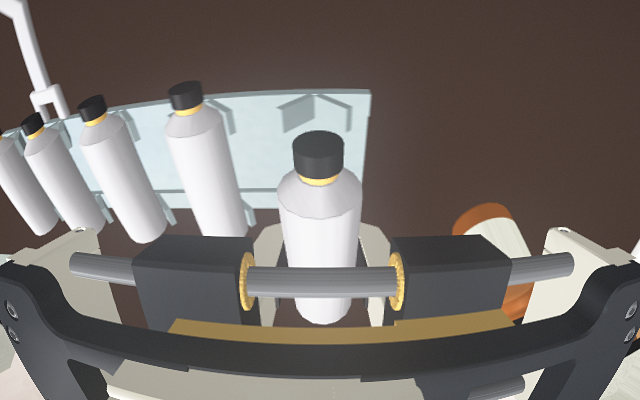

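>>> arm_command(motion=[{"slide":[0,0,0],"turn":[0,0,0]},{"slide":[0,-0.017,0.03],"turn":[0.002,0.001,0]},{"slide":[0,-0.017,0.03],"turn":[0.002,0.001,0]},{"slide":[0,0,0],"turn":[0,0,0]},{"slide":[0,0,0],"turn":[0,0,0]}])

```text
t: 34.4
tool_pos: [0.6287, -0.3065, 0.2147]
orientation: [1.881, -2.016, -0.512]
force: [0.2, 0.2, -4.0]
opening: 0.035
```

```bash
python3 dn.py w27
```

```text
t34.40 grasp [ 0.5492 -0.3009  0.068 ] tcp [ 0.6287 -0.3065  0.2147] psi,p [-0.0697  2.0682] q [-0.475  0.788  1.03  -0.194  1.782  1.169] F [ 0.2  0.2 -4. ] op 0.035
[ 0.54971408 -0.30236354  0.0365    ] 2.067706751310049
[{"slide": [0.001, -0.013, 0.024], "turn": [-0.001, -0.001, 0.001]}, {"slide": [0.001, -0.013, 0.023], "turn": [0.0, -0.001, 0.002]}, {"slide": [0.001, -0.013, 0.024], "turn": [-0.001, -0.001, 0.001]}, {"slide": [0.0, 0.0, 0.0], "turn": [0.0, 0.0, 0.0]}, {"slide": [0.0, 0.0, 0.0], "turn": [0.0, 0.0, 0.0]}]
```

View pics/w27.png

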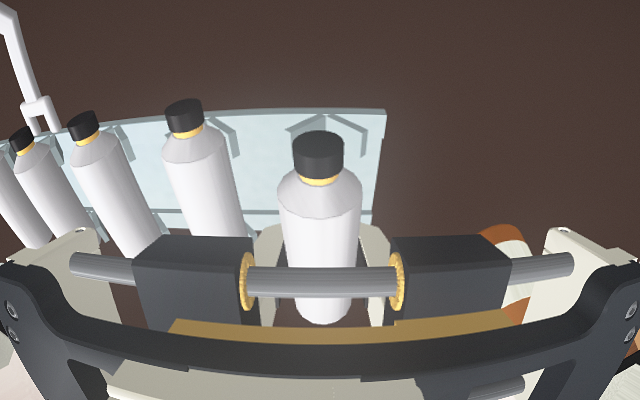

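>>> arm_command(motion=[{"slide":[0.001,-0.013,0.024],"turn":[0,0,0.001]},{"slide":[0.001,-0.013,0.023],"turn":[0,0,0.001]},{"slide":[0.001,-0.008,0.015],"turn":[0,0,0.001]},{"slide":[0,-0.003,0.005],"turn":[0,0,0]},{"slide":[0,0,0],"turn":[0,0,0]}])

```text
t: 34.87
tool_pos: [0.629, -0.3086, 0.1833]
orientation: [1.878, -2.018, -0.513]
force: [0.3, 0.7, -3.2]
opening: 0.0353
```

>>> arm_command(motion=[{"slide":[0,0,0],"turn":[0,0,0]},{"slide":[0,0,0],"turn":[0,0,0]},{"slide":[0,0,0],"turn":[0,0,0]},{"slide":[0,0,0],"turn":[0,0,0]},{"slide":[0,0,0],"turn":[0,0,0]}])

```text
t: 35.28
tool_pos: [0.6297, -0.3089, 0.1856]
orientation: [1.879, -2.02, -0.508]
force: [0.0, -0.7, -3.0]
opening: 0.0352
```

```bash
python3 dn.py w28
```

```text
t35.28 grasp [ 0.5506 -0.3035  0.0386] tcp [ 0.6297 -0.3089  0.1856] psi,p [-0.0719  2.0657] q [-0.478  0.824  1.032 -0.193  1.742  1.177] F [ 0.  -0.7 -3. ] op 0.0352
[ 0.54971408 -0.30236354  0.0365    ] 2.067706751310049
[{"slide": [-0.002, -0.001, 0.006], "turn": [-0.004, -0.004, -0.001]}, {"slide": [0.0, 0.0, 0.0], "turn": [0.0, 0.0, 0.0]}, {"slide": [0.0, 0.0, 0.0], "turn": [0.0, 0.0, 0.0]}, {"slide": [0.0, 0.0, 0.0], "turn": [0.0, 0.0, 0.0]}, {"slide": [0.0, 0.0, 0.0], "turn": [0.0, 0.0, 0.0]}]
```

>>> arm_command(motion=[{"slide":[-0.001,-0.001,0.004],"turn":[0,0,0]},{"slide":[0,0,0],"turn":[0,0,0]},{"slide":[0,0,0],"turn":[0,0,0]},{"slide":[0,0,0],"turn":[0,0,0]},{"slide":[0,0,0],"turn":[0,0,0]}])

```text
t: 35.75
tool_pos: [0.6292, -0.3084, 0.1835]
orientation: [1.878, -2.019, -0.509]
force: [0.1, -0.4, -2.1]
opening: 0.0357
```

>>> arm_command(motion=[{"slide":[0,0,0],"turn":[0,0,0]},{"slide":[0,0,0],"turn":[0,0,0]},{"slide":[0,0,0],"turn":[0,0,0]},{"slide":[0,0,0],"turn":[0,0,0]},{"slide":[0,0,0],"turn":[0,0,0]}], gripper=56)

```text
t: 36.17
tool_pos: [0.6292, -0.3085, 0.1838]
orientation: [1.878, -2.02, -0.509]
force: [0.6, -0.5, -0.2]
opening: 0.0521
```

>>> arm_command(motion=[{"slide":[0,0,-0.05],"turn":[0,0,0]},{"slide":[0,0,-0.08],"turn":[0,0,0]},{"slide":[0,0,-0.1],"turn":[0,0,0]},{"slide":[0,0,-0.1],"turn":[0,0,0]},{"slide":[0,0,-0.05],"turn":[0,0,0]}])

```text
t: 36.58
tool_pos: [0.7028, -0.3133, 0.3234]
orientation: [1.881, -2.022, -0.501]
force: [-0.2, 0.2, 1.3]
opening: 0.0521
```

```bash
python3 - <<'E'
from plan import *
from cr import *
import cv2
from h import plane
show()
c=robot.read_camera("top");im=c["pixels"];cv2.imwrite("pics/t29.png",cv2.resize(im[130:290,180:440],None,fx=3,fy=3,interpolation=cv2.INTER_CUBIC))
m=(im.max(2)>120).astype(np.uint8);k=np.zeros_like(m);k[240:300,150:340]=1;m*=k
ct=max(cv2.findContours(m,0,1)[0],key=cv2.contourArea);b=cv2.boxPoints(cv2.minAreaRect(ct))
for p in b: print("bar",plane(c,p,.03)[:2].round(4))
# move back to overview: tool down over front of cradle
plan([((.5,-.2,.30),YAW,np.pi/2),((.45,-.05,.32),YAW,np.pi/2)])
E
```

```text
t36.58 grasp [ 0.6244 -0.3082  0.176 ] tcp [ 0.7028 -0.3133  0.3234] psi,p [-0.0715  2.0604] q [-0.443  0.939  0.6   -0.197  2.054  1.149] F [-0.2  0.2  1.3] op 0.0521
bar [0.4213 0.3844]
bar [ 0.4108 -0.0719]
bar [ 0.2709 -0.0679]
bar [0.2804 0.3811]
[{"slide": [-0.035, 0.091, -0.015], "turn": [0.139, -0.002, 0.0]}, {"slide": [-0.035, 0.09, -0.02], "turn": [0.138, -0.001, 0.0]}, {"slide": [-0.035, 0.089, -0.024], "turn": [0.139, -0.002, 0.0]}, {"slide": [-0.035, 0.087, -0.027], "turn": [0.139, -0.001, 0.0]}, {"slide": [-0.035, 0.084, -0.032], "turn": [0.139, -0.002, 0.0]}]
[{"slide": [-0.035, 0.082, -0.035], "turn": [0.138, -0.002, 0.0]}, {"slide": [-0.035, 0.08, -0.039], "turn": [0.139, -0.001, 0.0]}, {"slide": [-0.091, 0.038, -0.013], "turn": [0.0, 0.0, 0.0]}, {"slide": [-0.091, 0.038, -0.012], "turn": [0.0, 0.0, 0.0]}, {"slide": [-0.091, 0.038, -0.013], "turn": [0.0, 0.0, 0.0]}]
[{"slide": [-0.092, 0.038, -0.012], "turn": [0.0, 0.0, 0.0]}, {"slide": [0.0, 0.0, 0.0], "turn": [0.0, 0.0, 0.0]}, {"slide": [0.0, 0.0, 0.0], "turn": [0.0, 0.0, 0.0]}, {"slide": [0.0, 0.0, 0.0], "turn": [0.0, 0.0, 0.0]}, {"slide": [0.0, 0.0, 0.0], "turn": [0.0, 0.0, 0.0]}]
```

View pics/t29.png

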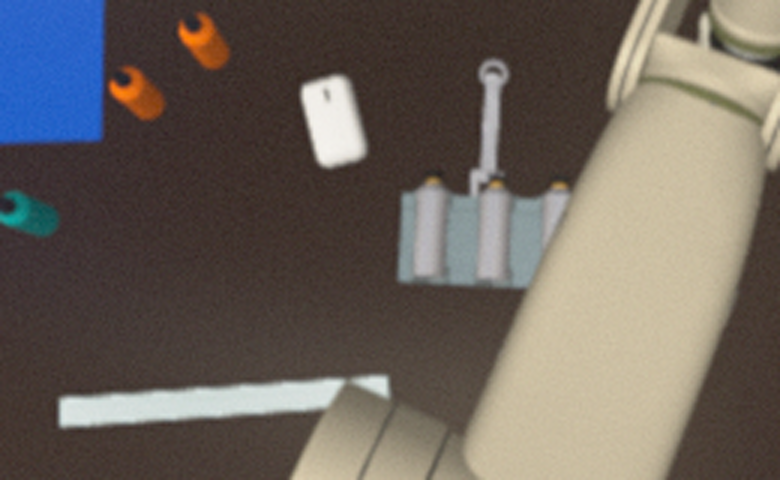

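>>> arm_command(motion=[{"slide":[-0.035,0.091,-0.015],"turn":[0.139,-0.002,0]},{"slide":[-0.035,0.09,-0.02],"turn":[0.139,-0.002,0]},{"slide":[-0.035,0.089,-0.024],"turn":[0.139,-0.002,0]},{"slide":[-0.035,0.087,-0.027],"turn":[0.139,-0.001,0]},{"slide":[-0.035,0.084,-0.032],"turn":[0.139,-0.002,0]}])

```text
t: 37.05
tool_pos: [0.5681, -0.238, 0.4193]
orientation: [2.058, -2.214, -0.189]
force: [-0.3, -0.7, 2.3]
opening: 0.052
```

>>> arm_command(motion=[{"slide":[-0.035,0.082,-0.035],"turn":[0.139,-0.002,0]},{"slide":[-0.035,0.08,-0.039],"turn":[0.139,-0.001,0]},{"slide":[0,0.02,0],"turn":[0,0,0]},{"slide":[0,0,0],"turn":[0,0,0]},{"slide":[0,0,0],"turn":[0,0,0]}])

```text
t: 37.47
tool_pos: [0.5035, -0.2063, 0.4576]
orientation: [2.125, -2.287, -0.041]
force: [0.5, -0.3, -1.2]
opening: 0.052
```

```bash
python3 - <<'E'
from plan import *
from cr import *
import cv2
show()
c=robot.read_camera("wrist");cv2.imwrite("pics/w30.png",c["pixels"]);np.savez("w30.npz",**c)
c=robot.read_camera("top");cv2.imwrite("pics/t30.png",cv2.resize(c["pixels"][150:290,180:440],None,fx=3,fy=3,interpolation=cv2.INTER_CUBIC))
E
```

```text
t37.47 grasp [ 0.4981 -0.2054  0.2907] tcp [ 0.5035 -0.2063  0.4576] psi,p [-0.0734  1.6033] q [-0.48  -0.021  1.549 -0.01   1.644  1.164] F [ 0.5 -0.3 -1.2] op 0.052
```

View pics/w30.png

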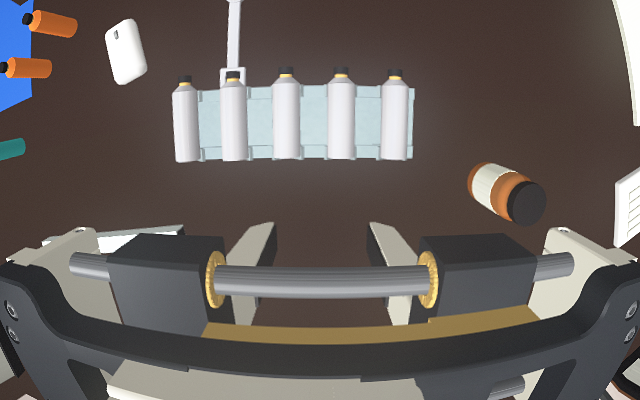

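View pics/t30.png

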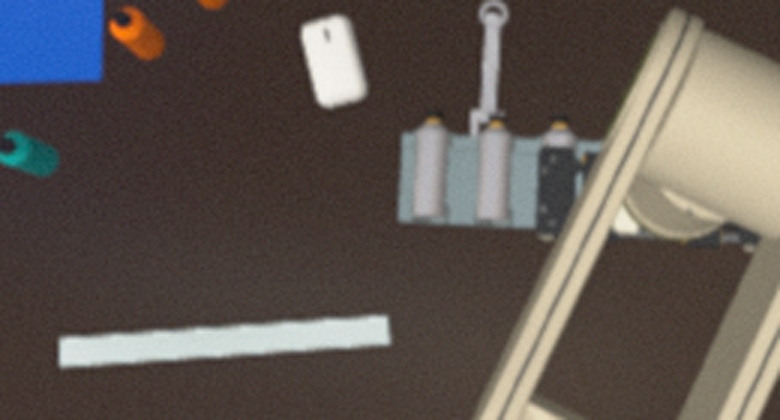

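```bash
python3 - <<'E'
from h import *
from cr import *
from plan import *
c=dict(np.load("w30.npz"));im=c["pixels"]
cv2.imwrite("pics/w30z.png",cv2.resize(im[60:175,165:425],None,fx=3,fy=3,interpolation=cv2.INTER_CUBIC))
g=im.max(2).astype(int)
for uc in (187,236,287,341,395):
    vs=np.where(g[130:175,uc]>110)[0];v=130+vs.max()+.5
    for z in(.054,):
        p=wplane(c,(uc,v),z)-O;print(uc,v,(p@u).round(4),(p@v_ if 0 else p[:3]@np.array([-np.sin(YAW),np.cos(YAW),0])).round(4))
plan([((.42,.1,.20),1.617,np.pi/2),((.3905,.205,.15),1.617,np.pi/2)])
E
```

```text
187 161.5 -0.0438 0.1341
236 160.5 -0.0444 0.0642
287 158.5 -0.0428 -0.0022
341 158.5 -0.043 -0.0698
395 160.5 -0.0449 -0.1389
[{"slide": [-0.054, 0.018, 0.017], "turn": [0.003, 0.005, -0.241]}, {"slide": [-0.056, 0.012, 0.016], "turn": [0.003, 0.004, -0.242]}, {"slide": [-0.057, 0.005, 0.017], "turn": [0.004, 0.005, -0.241]}, {"slide": [-0.057, -0.002, 0.016], "turn": [0.003, 0.005, -0.242]}, {"slide": [-0.057, -0.009, 0.016], "turn": [0.003, 0.005, -0.241]}]
[{"slide": [-0.055, -0.015, 0.017], "turn": [0.003, 0.004, -0.242]}, {"slide": [-0.052, -0.021, 0.016], "turn": [0.004, 0.005, -0.241]}, {"slide": [-0.05, -0.028, 0.016], "turn": [0.003, 0.005, -0.241]}, {"slide": [-0.046, -0.033, 0.015], "turn": [0.003, 0.005, -0.242]}, {"slide": [-0.041, -0.038, 0.016], "turn": [0.003, 0.004, -0.241]}]
[{"slide": [-0.037, -0.043, 0.016], "turn": [0.003, 0.005, -0.242]}, {"slide": [-0.031, -0.047, 0.016], "turn": [0.004, 0.005, -0.241]}, {"slide": [-0.025, -0.05, 0.016], "turn": [0.003, 0.005, -0.242]}, {"slide": [-0.019, -0.053, 0.016], "turn": [0.003, 0.004, -0.241]}, {"slide": [-0.021, -0.088, 0.042], "turn": [0.0, 0.0, 0.0]}]
[{"slide": [-0.02, -0.089, 0.041], "turn": [0.0, 0.0, 0.0]}, {"slide": [-0.021, -0.088, 0.042], "turn": [0.0, 0.0, 0.0]}, {"slide": [0.0, 0.0, 0.0], "turn": [0.0, 0.0, 0.0]}, {"slide": [0.0, 0.0, 0.0], "turn": [0.0, 0.0, 0.0]}, {"slide": [0.0, 0.0, 0.0], "turn": [0.0, 0.0, 0.0]}]
```

View pics/w30z.png

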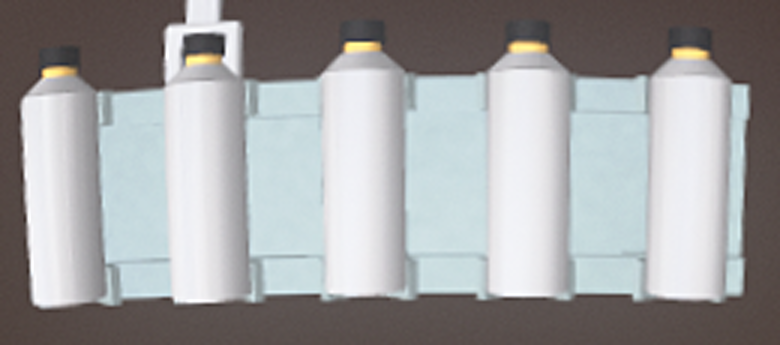

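All five bases measure -43 to -45 mm in the cradle frame, against a target of -44. Next the straightedge.

>>> arm_command(motion=[{"slide":[-0.054,0.018,0.017],"turn":[0.003,0.005,-0.241]},{"slide":[-0.056,0.012,0.016],"turn":[0.003,0.004,-0.242]},{"slide":[-0.057,0.005,0.017],"turn":[0.004,0.005,-0.241]},{"slide":[-0.057,-0.002,0.016],"turn":[0.003,0.005,-0.242]},{"slide":[-0.057,-0.009,0.016],"turn":[0.003,0.005,-0.241]}], gripper=70)

```text
t: 37.98
tool_pos: [0.4748, -0.0947, 0.4235]
orientation: [2.718, -1.546, -0.033]
force: [0.4, 0.1, -0.8]
opening: 0.065
```

>>> arm_command(motion=[{"slide":[-0.055,-0.015,0.017],"turn":[0.003,0.004,-0.242]},{"slide":[-0.052,-0.021,0.016],"turn":[0.004,0.005,-0.241]},{"slide":[-0.05,-0.028,0.016],"turn":[0.003,0.005,-0.241]},{"slide":[-0.046,-0.033,0.015],"turn":[0.003,0.005,-0.242]},{"slide":[-0.041,-0.038,0.016],"turn":[0.003,0.004,-0.241]}])

```text
t: 38.4
tool_pos: [0.4443, 0.0147, 0.3919]
orientation: [3.061, -0.669, -0.016]
force: [0.7, 0.5, -0.6]
opening: 0.0652
```

>>> arm_command(motion=[{"slide":[-0.037,-0.043,0.016],"turn":[0.003,0.005,-0.242]},{"slide":[-0.031,-0.047,0.016],"turn":[0.004,0.005,-0.241]},{"slide":[-0.025,-0.05,0.016],"turn":[0.003,0.005,-0.242]},{"slide":[-0.019,-0.053,0.016],"turn":[0.003,0.004,-0.241]},{"slide":[0,-0.03,0],"turn":[0,0,0]}])

```text
t: 38.82
tool_pos: [0.4187, 0.1144, 0.3649]
orientation: [3.139, 0.087, -0.006]
force: [-0.2, -0.7, -0.5]
opening: 0.0652
```

```bash
python3 - <<'E'
from plan import *
from h import *
show()
c=robot.read_camera("wrist");cv2.imwrite("pics/w31.png",c["pixels"]);np.savez("w31.npz",**c)
E
```

```text
t38.82 grasp [0.4181 0.1141 0.1979] tcp [0.4187 0.1144 0.3649] psi,p [1.6263 1.5722] q [ 1.490e-01 -3.130e-01  1.977e+00 -1.000e-03  1.481e+00  9.300e-02] F [-0.2 -0.7 -0.5] op 0.0652
```

View pics/w31.png

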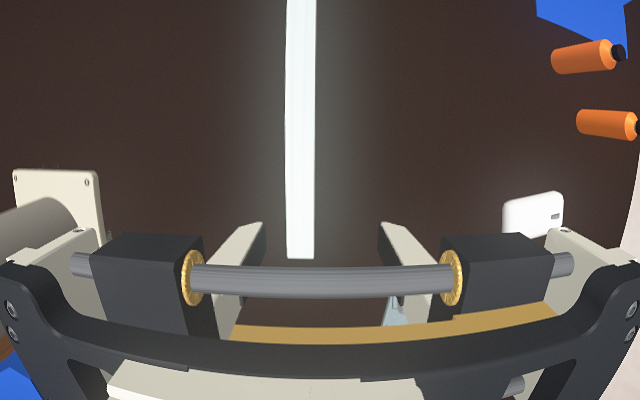

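```bash
python3 - <<'E'
from h import *
from plan import *
c=dict(np.load("w31.npz"));g=c["pixels"].max(2).astype(int)
L=[]
for r in range(20,251,10):
    us=np.where(g[r,270:335]>180)[0]+270
    a=wplane(c,(us.min()-.5,r),.03);b=wplane(c,(us.max()+.5,r),.03);L.append((a+b)/2)
    if r%50==0: print(r,us.min(),us.max(),a[:2].round(4),b[:2].round(4))
L=np.array(L);k=np.polyfit(L[:,1],L[:,0],1);print("x=ky+b",k,"yaw",-np.arctan(k[0]))
vs=np.where(g[200:270,301]>180)[0].max()+200.5;e=wplane(c,(301,vs),.03);print("end",e)
yc=e[1]+.18;xc=np.polyval(k,yc);print("centre",xc,yc)
psi=np.pi/2-np.arctan(k[0])
plan([((xc,yc,.10),psi,np.pi/2)]);
E
```

```text
50 286 314 [0.3732 0.2515] [0.4026 0.2525]
100 285 314 [0.3752 0.1992] [0.4055 0.2004]
150 285 314 [0.3774 0.1479] [0.4082 0.1494]
200 286 313 [0.3801 0.0949] [0.4098 0.0966]
250 287 313 [0.3823 0.037 ] [0.4125 0.039 ]
x=ky+b [-0.04360741  0.39896561] yaw 0.04357980051918141
end [0.39891268 0.02753525 0.03      ]
centre 0.38991553084268965 0.2075352496002277
[{"slide": [-0.015, -0.059, 0.062], "turn": [0.0, 0.001, 0.003]}, {"slide": [-0.015, -0.058, 0.061], "turn": [0.001, 0.002, 0.004]}, {"slide": [-0.016, -0.059, 0.062], "turn": [0.0, 0.001, 0.003]}, {"slide": [-0.015, -0.058, 0.061], "turn": [0.0, 0.002, 0.003]}, {"slide": [0.0, 0.0, 0.0], "turn": [0.0, 0.0, 0.0]}]
```

>>> arm_command(motion=[{"slide":[-0.015,-0.058,0.062],"turn":[0,0.001,0.003]},{"slide":[-0.015,-0.058,0.062],"turn":[0,0.001,0.003]},{"slide":[-0.015,-0.058,0.062],"turn":[0,0.001,0.003]},{"slide":[-0.015,-0.058,0.06],"turn":[0,0.001,0.003]},{"slide":[0,0,0],"turn":[0,0,0]}])

```text
t: 39.28
tool_pos: [0.3888, 0.2058, 0.263]
orientation: [3.137, 0.065, -0.009]
force: [-0.4, -0.4, -0.4]
opening: 0.0648
```

```bash
python3 - <<'E'
from plan import *
show()
plan([((.390,.207,.026),1.6144,np.pi/2)],vs=.07)
E
```

```text
t39.28 grasp [0.3879 0.2051 0.096 ] tcp [0.3888 0.2058 0.263 ] psi,p [1.6125 1.5746] q [ 3.710e-01 -1.930e-01  2.071e+00 -2.000e-03  1.270e+00  3.300e-01] F [-0.4 -0.4 -0.4] op 0.0648
[{"slide": [0.001, -0.001, 0.058], "turn": [0.003, 0.004, -0.001]}, {"slide": [0.002, -0.001, 0.059], "turn": [0.002, 0.004, -0.002]}, {"slide": [0.001, -0.001, 0.058], "turn": [0.003, 0.004, -0.001]}, {"slide": [0.0, 0.0, 0.0], "turn": [0.0, 0.0, 0.0]}, {"slide": [0.0, 0.0, 0.0], "turn": [0.0, 0.0, 0.0]}]
```

>>> arm_command(motion=[{"slide":[0.001,-0.001,0.058],"turn":[0.003,0.004,-0.001]},{"slide":[0.002,-0.001,0.058],"turn":[0.003,0.004,-0.001]},{"slide":[0.001,-0.001,0.055],"turn":[0,0,0]},{"slide":[0,0,0],"turn":[0,0,0]},{"slide":[0,0,0],"turn":[0,0,0]}])

```text
t: 39.7
tool_pos: [0.3931, 0.2047, 0.1996]
orientation: [3.141, 0.064, 0.006]
force: [-1.1, -0.4, -0.5]
opening: 0.065
```

>>> arm_command(motion=[{"slide":[0,0,0],"turn":[0,0,0]},{"slide":[0,0,0],"turn":[0,0,0]},{"slide":[0,0,0],"turn":[0,0,0]},{"slide":[0,0,0],"turn":[0,0,0]},{"slide":[0,0,0],"turn":[0,0,0]}], gripper=0)

```text
t: 40.12
tool_pos: [0.3933, 0.2054, 0.2017]
orientation: [-3.139, -0.065, -0.014]
force: [-4.5, -0.2, 2.9]
opening: 0.0368
```

>>> arm_command(motion=[{"slide":[0,0,0],"turn":[0,0,0]},{"slide":[0,0,0],"turn":[0,0,0]},{"slide":[0,0,0],"turn":[0,0,0]},{"slide":[0,0,0],"turn":[0,0,0]},{"slide":[0,0,0],"turn":[0,0,0]}])

```text
t: 40.53
tool_pos: [0.3929, 0.2054, 0.2013]
orientation: [-3.139, -0.066, -0.012]
force: [-4.8, -1.0, 5.9]
opening: 0.0296
```

```bash
python3 - <<'E'
from plan import *
from cr import *
show()
P,R,s=cur();g=P+.167*R[:,2];a=angs(R)
# bar centre offset along bar from grasp: centre .207
print("z grasp",g[2])
t=C(-.097,(.0),g[2]);psi=YAW+np.pi/2+(a[0]-1.6144)*0;print(t,psi)
plan([(g+[0,0,.05],a[0],np.pi/2),(t+[0,0,.05],psi,np.pi/2)],vs=.09,vt=.2)
E
```

```text
t40.53 grasp [0.3942 0.2057 0.0343] tcp [0.3929 0.2054 0.2013] psi,p [1.6126 1.5691] q [ 3.660e-01 -9.400e-02  2.108e+00 -1.000e-03  1.120e+00  3.250e-01] F [-4.8 -1.   5.9] op 0.0296
z grasp 0.03426290656955447
[ 0.45715341 -0.15529301  0.03426291] 1.4984963267948965
[{"slide": [0.002, 0.0, -0.062], "turn": [-0.002, -0.008, 0.0]}, {"slide": [0.002, -0.001, -0.063], "turn": [-0.001, -0.008, 0.0]}, {"slide": [0.011, 0.083, 0.0], "turn": [0.0, 0.0, 0.021]}, {"slide": [0.012, 0.082, 0.0], "turn": [0.0, 0.0, 0.02]}, {"slide": [0.012, 0.082, 0.0], "turn": [0.0, 0.0, 0.021]}]
[{"slide": [0.014, 0.083, 0.0], "turn": [0.0, 0.0, 0.021]}, {"slide": [0.014, 0.082, 0.0], "turn": [0.0, 0.0, 0.021]}, {"slide": [0.015, 0.082, 0.0], "turn": [0.0, 0.0, 0.02]}, {"slide": [0.016, 0.081, 0.0], "turn": [0.0, 0.0, 0.021]}, {"slide": [0.017, 0.082, 0.0], "turn": [0.0, 0.0, 0.021]}]
[{"slide": [0.017, 0.081, 0.0], "turn": [0.0, 0.0, 0.021]}, {"slide": [0.019, 0.082, 0.0], "turn": [0.0, 0.0, 0.02]}, {"slide": [0.019, 0.081, 0.0], "turn": [0.0, 0.0, 0.021]}, {"slide": [0.0, 0.0, 0.0], "turn": [0.0, 0.0, 0.0]}, {"slide": [0.0, 0.0, 0.0], "turn": [0.0, 0.0, 0.0]}]
```

>>> arm_command(motion=[{"slide":[0,0,-0.062],"turn":[0,-0.004,0]},{"slide":[0,0,-0.062],"turn":[0,0,0]},{"slide":[0.011,0.06,0],"turn":[0,0,0.021]},{"slide":[0.012,0.082,0],"turn":[0,0,0.021]},{"slide":[0.012,0.082,0],"turn":[0,0,0.021]}])

```text
t: 40.95
tool_pos: [0.4094, 0.1156, 0.2506]
orientation: [-3.14, -0.019, -0.012]
force: [0.5, -0.6, -5.4]
opening: 0.0295
```

>>> arm_command(motion=[{"slide":[0.014,0.083,0],"turn":[0,0,0.021]},{"slide":[0.014,0.082,0],"turn":[0,0,0.021]},{"slide":[0.015,0.082,0],"turn":[0,0,0.021]},{"slide":[0.016,0.082,0],"turn":[0,0,0.02]},{"slide":[0.017,0.082,0],"turn":[0,0,0.021]}])

```text
t: 41.37
tool_pos: [0.4377, -0.0502, 0.2497]
orientation: [-3.139, 0.066, -0.01]
force: [0.7, -0.3, -5.4]
opening: 0.03
```

>>> arm_command(motion=[{"slide":[0.017,0.08,0],"turn":[0,0,0.021]},{"slide":[0.019,0.07,0],"turn":[0,0,0.021]},{"slide":[0.01,0.05,0],"turn":[0,0,0.02]},{"slide":[0,0,0],"turn":[0,0,0]},{"slide":[0,0,0],"turn":[0,0,0]}])

```text
t: 41.78
tool_pos: [0.4521, -0.1303, 0.2496]
orientation: [-3.137, 0.118, -0.009]
force: [-1.2, -0.2, -4.3]
opening: 0.0295
```

```bash
python3 - <<'E'
from plan import *
from cr import *
from h import *
show()
c=robot.read_camera("wrist");cv2.imwrite("pics/w32.png",c["pixels"]);np.savez("w32.npz",**c)
plan([(C(-.098,0,.0343+.02),YAW+np.pi/2,np.pi/2)],vs=.07,vt=.2)
E
```

```text
t41.78 grasp [ 0.453  -0.1299  0.0826] tcp [ 0.4521 -0.1303  0.2496] psi,p [1.4955 1.568 ] q [-0.392 -0.09   2.006  0.005  1.222 -0.318] F [-1.2 -0.2 -4.3] op 0.0295
[{"slide": [0.007, 0.032, 0.035], "turn": [-0.003, -0.005, -0.002]}, {"slide": [0.008, 0.032, 0.035], "turn": [-0.003, -0.005, -0.001]}, {"slide": [0.0, 0.0, 0.0], "turn": [0.0, 0.0, 0.0]}, {"slide": [0.0, 0.0, 0.0], "turn": [0.0, 0.0, 0.0]}, {"slide": [0.0, 0.0, 0.0], "turn": [0.0, 0.0, 0.0]}]
```

View pics/w32.png

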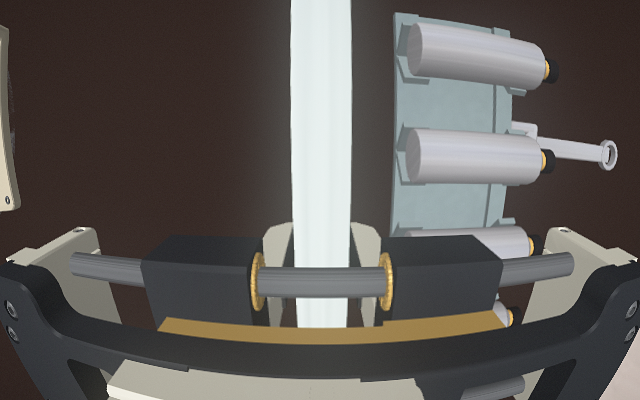

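>>> arm_command(motion=[{"slide":[0.007,0.032,0.035],"turn":[-0.003,-0.005,-0.002]},{"slide":[0.008,0.032,0.035],"turn":[-0.003,-0.005,-0.001]},{"slide":[0,0,0],"turn":[0,0,0]},{"slide":[0,0,0],"turn":[0,0,0]},{"slide":[0,0,0],"turn":[0,0,0]}])

```text
t: 42.25
tool_pos: [0.4566, -0.1543, 0.2223]
orientation: [-3.14, 0.111, -0.001]
force: [-0.4, -0.4, -3.9]
opening: 0.0297
```

```bash
python3 - <<'E'
from plan import *
from cr import *
from h import *
show()
c=robot.read_camera("wrist");cv2.imwrite("pics/w33.png",c["pixels"]);np.savez("w33.npz",**c)
plan([(C(-.098,0,.0343),YAW+np.pi/2,np.pi/2)],vs=.02,vt=.2)
E
```

```text
t42.25 grasp [ 0.4568 -0.1543  0.0553] tcp [ 0.4566 -0.1543  0.2223] psi,p [1.5002 1.5707] q [-0.433 -0.016  1.989  0.     1.167 -0.362] F [-0.4 -0.4 -3.9] op 0.0297
[{"slide": [-0.001, 0.001, 0.018], "turn": [0.0, -0.001, 0.001]}, {"slide": [0.0, 0.0, 0.018], "turn": [0.0, -0.001, 0.001]}, {"slide": [-0.001, 0.001, 0.017], "turn": [0.001, -0.002, 0.002]}, {"slide": [0.0, 0.0, 0.0], "turn": [0.0, 0.0, 0.0]}, {"slide": [0.0, 0.0, 0.0], "turn": [0.0, 0.0, 0.0]}]
```

View pics/w33.png

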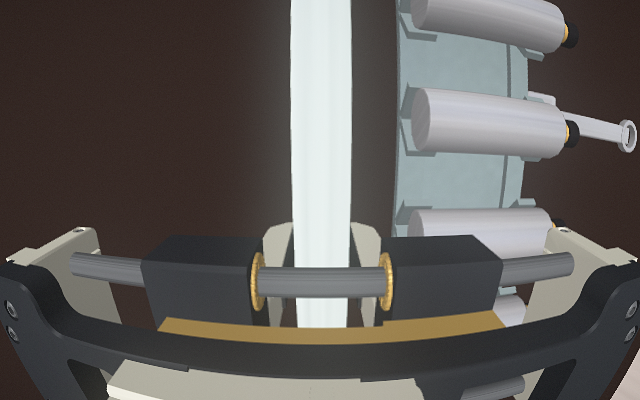

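>>> arm_command(motion=[{"slide":[0,0,0.018],"turn":[0,-0.001,0.001]},{"slide":[0,0,0.018],"turn":[0,-0.001,0.001]},{"slide":[0,0,0.013],"turn":[0,-0.001,0.001]},{"slide":[0,0,0],"turn":[0,0,0]},{"slide":[0,0,0],"turn":[0,0,0]}])

```text
t: 42.72
tool_pos: [0.4565, -0.1552, 0.2021]
orientation: [3.139, -0.114, -0.002]
force: [0.4, -0.8, -5.2]
opening: 0.0294
```

>>> arm_command(motion=[{"slide":[0,0,0.003],"turn":[0,0,0]},{"slide":[0,0,0],"turn":[0,0,0]},{"slide":[0,0,0],"turn":[0,0,0]},{"slide":[0,0,0],"turn":[0,0,0]},{"slide":[0,0,0],"turn":[0,0,0]}])

```text
t: 43.13
tool_pos: [0.4568, -0.1554, 0.2016]
orientation: [3.139, -0.115, 0.0]
force: [0.2, -0.1, -3.9]
opening: 0.0295
```

```bash
python3 -c "
from plan import *
show()"
```

```text
t43.13 grasp [ 0.4568 -0.1555  0.0346] tcp [ 0.4568 -0.1554  0.2016] psi,p [1.4978 1.5714] q [-4.340e-01  1.900e-02  1.998e+00 -1.000e-03  1.125e+00 -3.610e-01] F [ 0.2 -0.1 -3.9] op 0.0295
```

Still carrying about 4 N, so the bench is within a millimetre. One more 1 mm, then open a little.

>>> arm_command(motion=[{"slide":[0,0,0.003],"turn":[0,0,0]},{"slide":[0,0,0],"turn":[0,0,0]},{"slide":[0,0,0],"turn":[0,0,0]},{"slide":[0,0,0],"turn":[0,0,0]},{"slide":[0,0,0],"turn":[0,0,0]}])

```text
t: 43.55
tool_pos: [0.4569, -0.1555, 0.2011]
orientation: [3.139, -0.114, 0.0]
force: [-4.7, 1.4, 4.9]
opening: 0.0294
```

>>> arm_command(motion=[{"slide":[0,0,0],"turn":[0,0,0]},{"slide":[0,0,0],"turn":[0,0,0]},{"slide":[0,0,0],"turn":[0,0,0]},{"slide":[0,0,0],"turn":[0,0,0]},{"slide":[0,0,0],"turn":[0,0,0]}], gripper=43)

```text
t: 43.97
tool_pos: [0.4568, -0.1554, 0.2003]
orientation: [3.139, -0.115, 0.0]
force: [0.3, 0.3, -0.1]
opening: 0.0397
```

>>> arm_command(motion=[{"slide":[0,0,-0.05],"turn":[0,0,0]},{"slide":[0,0,-0.07],"turn":[0,0,0]},{"slide":[0,0,-0.09],"turn":[0,0,0]},{"slide":[0,0,-0.05],"turn":[0,0,0]},{"slide":[0,0,0],"turn":[0,0,0]}])

```text
t: 44.38
tool_pos: [0.4586, -0.1562, 0.31]
orientation: [3.135, -0.114, 0.013]
force: [0.6, -0.1, 1.2]
opening: 0.0402
```

```bash
python3 - <<'E'
from plan import *
from cr import *
from h import *
show()
c=robot.read_camera("wrist");cv2.imwrite("pics/w34.png",c["pixels"]);np.savez("w34.npz",**c)
g=c["pixels"].max(2).astype(int);L=[]
plan([(C(-.155,0,.12),YAW,np.pi/2)],vs=.1,vt=.24)
E
```

```text
t44.38 grasp [ 0.46   -0.1569  0.143 ] tcp [ 0.4586 -0.1562  0.31  ] psi,p [1.4979 1.5745] q [-0.434 -0.125  1.92  -0.     1.338 -0.361] F [ 0.6 -0.1  1.2] op 0.0402
[{"slide": [-0.011, 0.0, 0.004], "turn": [0.0, -0.001, 0.242]}, {"slide": [-0.012, 0.001, 0.004], "turn": [-0.001, -0.001, 0.241]}, {"slide": [-0.011, 0.002, 0.004], "turn": [0.0, -0.001, 0.242]}, {"slide": [-0.01, 0.004, 0.003], "turn": [0.0, -0.001, 0.241]}, {"slide": [-0.01, 0.005, 0.004], "turn": [-0.001, -0.001, 0.242]}]
[{"slide": [-0.009, 0.007, 0.004], "turn": [0.0, -0.001, 0.241]}, {"slide": [-0.009, 0.007, 0.004], "turn": [-0.001, -0.001, 0.242]}, {"slide": [-0.008, 0.008, 0.004], "turn": [0.0, -0.001, 0.241]}, {"slide": [-0.006, 0.01, 0.004], "turn": [0.0, -0.001, 0.242]}, {"slide": [-0.005, 0.01, 0.004], "turn": [-0.001, -0.001, 0.242]}]
[{"slide": [-0.004, 0.01, 0.004], "turn": [0.0, -0.001, 0.241]}, {"slide": [-0.003, 0.011, 0.003], "turn": [0.0, -0.001, 0.242]}, {"slide": [-0.001, 0.012, 0.004], "turn": [-0.001, -0.001, 0.241]}, {"slide": [0.0, 0.0, 0.0], "turn": [0.0, 0.0, 0.0]}, {"slide": [0.0, 0.0, 0.0], "turn": [0.0, 0.0, 0.0]}]
```

View pics/w34.png

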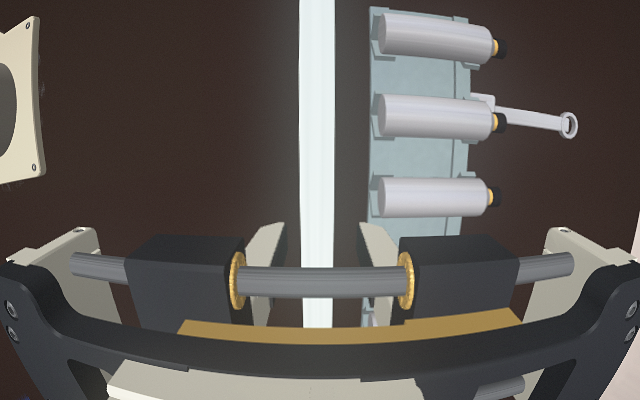

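>>> arm_command(motion=[{"slide":[-0.011,0,0.004],"turn":[0,-0.001,0.242]},{"slide":[-0.012,0.001,0.004],"turn":[0,-0.001,0.242]},{"slide":[-0.011,0.002,0.004],"turn":[0,-0.001,0.242]},{"slide":[-0.01,0.004,0.003],"turn":[0,-0.001,0.242]},{"slide":[-0.01,0.005,0.004],"turn":[0,-0.001,0.242]}], gripper=100)

```text
t: 44.85
tool_pos: [0.4336, -0.1529, 0.2948]
orientation: [2.96, -1.053, -0.008]
force: [0.2, -0.4, 0.2]
opening: 0.0687
```

>>> arm_command(motion=[{"slide":[-0.009,0.007,0.004],"turn":[0,-0.001,0.242]},{"slide":[-0.009,0.007,0.004],"turn":[0,-0.001,0.242]},{"slide":[-0.008,0.008,0.004],"turn":[0,-0.001,0.242]},{"slide":[-0.006,0.01,0.004],"turn":[0,-0.001,0.242]},{"slide":[-0.005,0.01,0.004],"turn":[0,-0.001,0.242]}])

```text
t: 45.27
tool_pos: [0.4108, -0.1513, 0.2869]
orientation: [2.511, -1.887, -0.011]
force: [-1.0, -0.6, 0.1]
opening: 0.0929
```

>>> arm_command(motion=[{"slide":[-0.004,0.01,0.004],"turn":[0,-0.001,0.242]},{"slide":[-0.003,0.011,0.003],"turn":[0,-0.001,0.241]},{"slide":[-0.001,0.012,0.004],"turn":[0,-0.001,0.241]},{"slide":[0,0,0],"turn":[0,0,0]},{"slide":[0,0,0],"turn":[0,0,0]}])

```text
t: 45.68
tool_pos: [0.3975, -0.1504, 0.2831]
orientation: [2.141, -2.298, -0.012]
force: [0.2, -0.1, 0.1]
opening: 0.0932
```

```bash
python3 - <<'E'
from plan import *
from cr import *
from h import *
show()
c=robot.read_camera("wrist");cv2.imwrite("pics/w35.png",c["pixels"]);np.savez("w35.npz",**c)
P,R,s=cur();g=P+.167*R[:,2]-O;print("cradle",(g@u).round(4),(g@v).round(4))
# bar edges
im=c["pixels"].max(2).astype(int)
L=[]
for uc in range(230,430,10):
    col=im[:,uc];vs=np.where(col[:230]>200)[0]
    L.append((uc,vs.min(),vs.max()))
print(L[::4])
plan([(C(-.155,0,.028),YAW,np.pi/2)],vs=.07,vt=.2)
E
```

```text
t45.68 grasp [ 0.3966 -0.1496  0.1161] tcp [ 0.3975 -0.1504  0.2831] psi,p [-0.0706  1.5767] q [-4.830e-01 -2.640e-01  2.092e+00  2.000e-03  1.322e+00  1.158e+00] F [ 0.2 -0.1  0.1] op 0.0932
cradle -0.1574 0.0012
[(230, np.int64(110), np.int64(146)), (270, np.int64(108), np.int64(145)), (310, np.int64(36), np.int64(145)), (350, np.int64(108), np.int64(146)), (390, np.int64(109), np.int64(146))]
[{"slide": [0.001, -0.001, 0.055], "turn": [0.003, 0.002, 0.001]}, {"slide": [0.0, -0.001, 0.056], "turn": [0.002, 0.002, 0.001]}, {"slide": [0.001, -0.002, 0.055], "turn": [0.003, 0.002, 0.002]}, {"slide": [0.0, -0.001, 0.055], "turn": [0.003, 0.002, 0.001]}, {"slide": [0.0, 0.0, 0.0], "turn": [0.0, 0.0, 0.0]}]
```

View pics/w35.png

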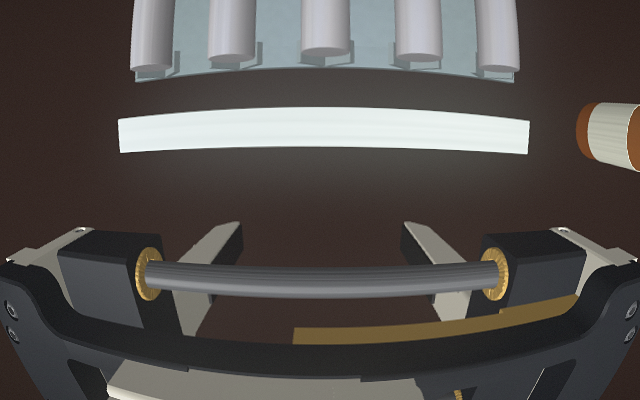

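>>> arm_command(motion=[{"slide":[0.001,-0.001,0.055],"turn":[0.003,0.002,0.001]},{"slide":[0,-0.001,0.055],"turn":[0.003,0.002,0.001]},{"slide":[0,-0.001,0.055],"turn":[0.003,0.002,0.001]},{"slide":[0,-0.001,0.05],"turn":[0.003,0.002,0.001]},{"slide":[0,0,0],"turn":[0,0,0]}])

```text
t: 46.15
tool_pos: [0.3976, -0.1498, 0.1943]
orientation: [2.138, -2.3, -0.007]
force: [-1.2, 0.5, 0.5]
opening: 0.0927
```

```bash
cat > st.py <<'E'
from plan import *
from cr import *
from h import *
import sys
show()
P,R,s=cur();g=P+.167*R[:,2]-O;print("cradle",(g@u).round(4),(g@v).round(4))
if len(sys.argv)>1:
    c=robot.read_camera("wrist");cv2.imwrite(f"pics/{sys.argv[1]}.png",c["pixels"]);np.savez(sys.argv[1]+".npz",**c)
E
python3 st.py; python3 - <<'E'
from h import *
from cr import *
c=dict(np.load("w35.npz"));im=c["pixels"].max(2).astype(int)
for uc,vt,vb in((180,0,0),(240,0,0),(350,0,0),(450,0,0)):
    col=im[95:160,uc];w=np.where(col>190)[0];a,b=95+w.min()-.5,95+w.max()+.5
    col=im[60:100,uc];f=60+np.where(col>75)[0].max()+.5
    A=wplane(c,(uc,a),.03)-O;B=wplane(c,(uc,b),.03)-O;F=wplane(c,(uc,f),0.)-O
    print(uc,a,b,f,[round(float(q@u),4) for q in(A,B,F)])
E
```

```text
t46.15 grasp [ 0.3969 -0.1494  0.0273] tcp [ 0.3976 -0.1498  0.1943] psi,p [-0.0727  1.5752] q [-0.481 -0.129  2.154  0.     1.121  1.162] F [-1.2  0.5  0.5] op 0.0927
cradle -0.1575 0.0015
180 112.5 148.5 76.5 [-0.0826, -0.1119, -0.0483]
240 108.5 146.5 70.5 [-0.0826, -0.1121, -0.0481]
350 107.5 146.5 99.5 [-0.0831, -0.1127, -0.0753]
450 112.5 149.5 99.5 [-0.0833, -0.1129, -0.0706]
```

>>> arm_command(motion=[{"slide":[0,-0.025,0],"turn":[0,0,0]},{"slide":[0,-0.025,0],"turn":[0,0,0]},{"slide":[0,-0.02,0],"turn":[0,0,0]},{"slide":[0,-0.015,0],"turn":[0,0,0]},{"slide":[0,0,0],"turn":[0,0,0]}])

```text
t: 46.57
tool_pos: [0.4345, -0.1537, 0.1993]
orientation: [-2.136, 2.302, -0.004]
force: [0.6, -1.0, 0.5]
opening: 0.0928
```

```bash
python3 st.py w36
```

```text
t46.57 grasp [ 0.435  -0.1539  0.0323] tcp [ 0.4345 -0.1537  0.1993] psi,p [-0.0748  1.5678] q [-0.452 -0.038  2.059  0.     1.117  1.194] F [ 0.6 -1.   0.5] op 0.0928
cradle -0.1192 -0.0002
```

View pics/w36.png

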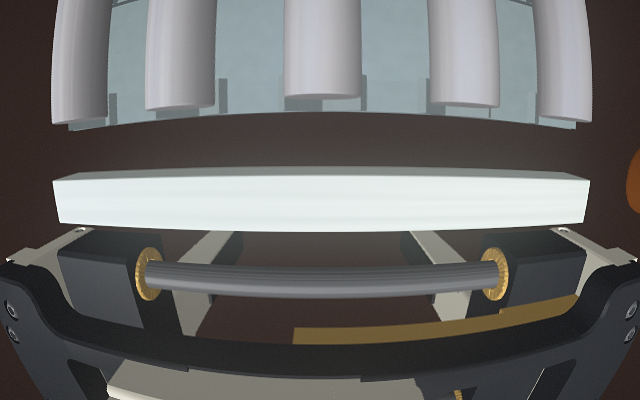

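>>> arm_command(motion=[{"slide":[0,-0.01,0.005],"turn":[0,0,0]},{"slide":[0,-0.01,0.005],"turn":[0,0,0]},{"slide":[0,-0.01,0.002],"turn":[0,0,0]},{"slide":[0,-0.01,0],"turn":[0,0,0]},{"slide":[0,-0.01,0],"turn":[0,0,0]}])

```text
t: 47.03
tool_pos: [0.4534, -0.1549, 0.1932]
orientation: [-2.135, 2.304, -0.001]
force: [-2.1, 1.1, -1.8]
opening: 0.0929
```

```bash
python3 st.py w37
```

```text
t47.03 grasp [ 0.4536 -0.155   0.0262] tcp [ 0.4534 -0.1549  0.1932] psi,p [-0.0762  1.5695] q [-0.437  0.024  2.011  0.     1.106  1.21 ] F [-2.1  1.1 -1.8] op 0.0929
cradle -0.1006 0.0001
```

View pics/w37.png

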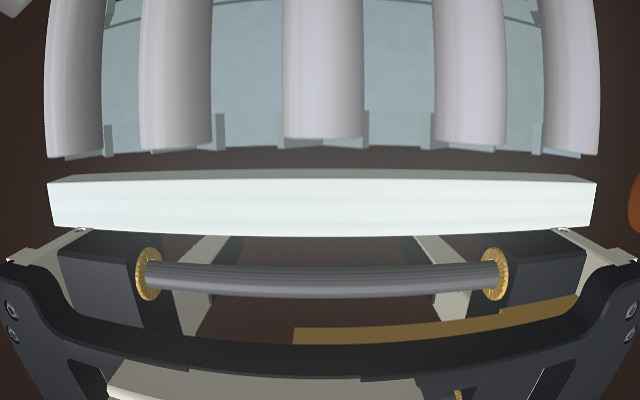

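```bash
cat > gap.py <<'E'
from h import *
from cr import *
import sys
c=dict(np.load(sys.argv[1]+".npz"));im=c["pixels"].max(2).astype(int)
for uc in (80,130,250,390,510,570):
    col=im[100:260,uc]
    w=np.where(col>200)[0]; # white top
    # last long run = bar top
    b=100+w.max()+.5
    k=w.max()
    while k-1 in set(w): k-=1
    a=100+k-.5
    A=wplane(c,(uc,a),.03)-O;B=wplane(c,(uc,b),.03)-O
    print(uc,a,b,"front",round(float(A@u),4),"rear",round(float(B@u),4),"y",round(float(A@v),4))
cv2.imwrite(f"pics/{sys.argv[1]}z.png",cv2.resize(im[120:250,30:330].astype(np.uint8),None,fx=2.6,fy=2.6,interpolation=cv2.INTER_CUBIC))
E
python3 gap.py w37
```

```text
80 227.5 228.5 front -0.091 rear -0.0916 y 0.1536
130 180.5 230.5 front -0.0618 rear -0.091 y 0.1051
250 178.5 235.5 front -0.0621 rear -0.0915 y 0.0352
390 178.5 235.5 front -0.0624 rear -0.0918 y -0.0323
510 180.5 230.5 front -0.0628 rear -0.0918 y -0.1016
570 182.5 226.5 front -0.0633 rear -0.092 y -0.1512
```

View pics/w37z.png

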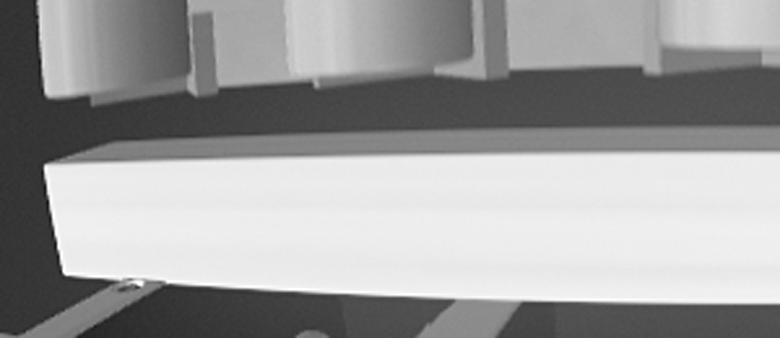

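>>> arm_command(motion=[{"slide":[0,-0.008,0],"turn":[0,0,0]},{"slide":[0,-0.006,0],"turn":[0,0,0]},{"slide":[0,-0.005,0],"turn":[0,0,0]},{"slide":[0,-0.004,0],"turn":[0,0,0]},{"slide":[0,0,0],"turn":[0,0,0]}])

```text
t: 47.5
tool_pos: [0.4628, -0.1557, 0.1938]
orientation: [-2.135, 2.303, -0.003]
force: [-1.1, 0.5, -0.6]
opening: 0.0932
```

```bash
python3 st.py w38; python3 gap.py w38
```

```text
t47.50 grasp [ 0.4632 -0.1558  0.0268] tcp [ 0.4628 -0.1557  0.1938] psi,p [-0.0761  1.5685] q [-0.43   0.046  1.986  0.     1.107  1.217] F [-1.1  0.5 -0.6] op 0.0932
cradle -0.091 -0.0001
80 227.5 228.5 front -0.0815 rear -0.0822 y 0.154
130 180.5 230.5 front -0.0523 rear -0.0815 y 0.1054
250 178.5 235.5 front -0.0526 rear -0.0821 y 0.0352
390 178.5 235.5 front -0.0529 rear -0.0824 y -0.0326
510 180.5 230.5 front -0.0533 rear -0.0824 y -0.1022
570 182.5 226.5 front -0.0538 rear -0.0826 y -0.1521
```

View pics/w38z.png

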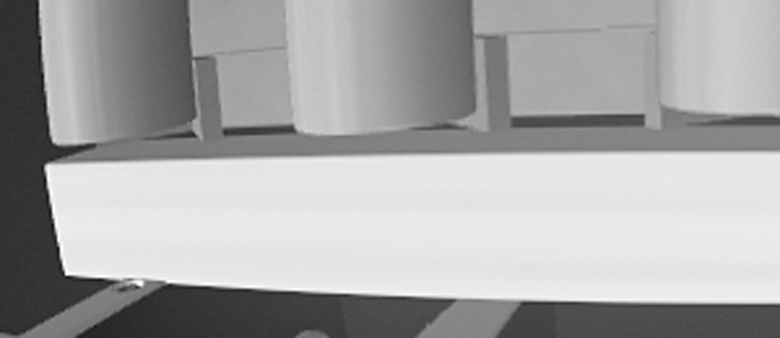

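Remaining gap is about 3 to 4 mm. Continue in 1 mm steps and watch the force.

>>> arm_command(motion=[{"slide":[0,-0.003,0],"turn":[0,0,0]},{"slide":[0,-0.002,0],"turn":[0,0,0]},{"slide":[0,0,0],"turn":[0,0,0]},{"slide":[0,0,0],"turn":[0,0,0]},{"slide":[0,0,0],"turn":[0,0,0]}])

```text
t: 47.97
tool_pos: [0.4645, -0.1559, 0.1938]
orientation: [-2.135, 2.304, -0.003]
force: [-2.7, 0.8, 2.0]
opening: 0.093
```

>>> arm_command(motion=[{"slide":[0,-0.003,0],"turn":[0,0,0]},{"slide":[0,0,0],"turn":[0,0,0]},{"slide":[0,0,0],"turn":[0,0,0]},{"slide":[0,0,0],"turn":[0,0,0]},{"slide":[0,0,0],"turn":[0,0,0]}])

```text
t: 48.38
tool_pos: [0.4657, -0.156, 0.1937]
orientation: [-2.135, 2.304, -0.003]
force: [-2.6, 0.5, 1.5]
opening: 0.093
```

```bash
python3 st.py w39; python3 gap.py w39
```

```text
t48.38 grasp [ 0.466  -0.1561  0.0267] tcp [ 0.4657 -0.156   0.1937] psi,p [-0.0761  1.5688] q [-0.428  0.054  1.978  0.     1.107  1.219] F [-2.6  0.5  1.5] op 0.093
cradle -0.0881 -0.0001
80 182.5 226.5 front -0.0497 rear -0.078 y 0.1462
130 180.5 230.5 front -0.0494 rear -0.0787 y 0.1053
250 178.5 235.5 front -0.0497 rear -0.0792 y 0.0351
390 178.5 235.5 front -0.05 rear -0.0795 y -0.0327
510 180.5 230.5 front -0.0504 rear -0.0795 y -0.1022
570 182.5 226.5 front -0.0509 rear -0.0798 y -0.1521
```

View pics/w39z.png

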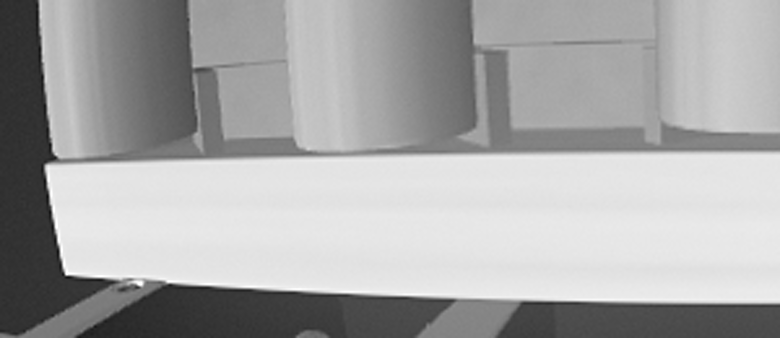

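>>> arm_command(motion=[{"slide":[0,-0.003,0],"turn":[0,0,0]},{"slide":[0,0,0],"turn":[0,0,0]},{"slide":[0,0,0],"turn":[0,0,0]},{"slide":[0,0,0],"turn":[0,0,0]},{"slide":[0,0,0],"turn":[0,0,0]}])

```text
t: 48.85
tool_pos: [0.4666, -0.1561, 0.1936]
orientation: [-2.136, 2.304, -0.001]
force: [-5.7, -0.6, 4.5]
opening: 0.0931
```

>>> arm_command(motion=[{"slide":[0,-0.003,0],"turn":[0,0,0]},{"slide":[0,0,0],"turn":[0,0,0]},{"slide":[0,0,0],"turn":[0,0,0]},{"slide":[0,0,0],"turn":[0,0,0]},{"slide":[0,0,0],"turn":[0,0,0]}])

```text
t: 49.27
tool_pos: [0.4672, -0.1561, 0.1934]
orientation: [2.135, -2.303, -0.001]
force: [-9.8, -0.7, 6.5]
opening: 0.093
```

>>> arm_command(motion=[{"slide":[0,-0.002,0],"turn":[0,0,0]},{"slide":[0,0,0],"turn":[0,0,0]},{"slide":[0,0,0],"turn":[0,0,0]},{"slide":[0,0,0],"turn":[0,0,0]},{"slide":[0,0,0],"turn":[0,0,0]}])

```text
t: 49.68
tool_pos: [0.4675, -0.1561, 0.1932]
orientation: [2.135, -2.302, -0.003]
force: [-13.2, -0.4, 10.0]
opening: 0.0928
```

```bash
python3 st.py w40; python3 gap.py w40
```

```text
t49.68 grasp [ 0.467  -0.1561  0.0262] tcp [ 0.4675 -0.1561  0.1932] psi,p [-0.0751  1.5738] q [-4.260e-01  6.200e-02  1.971e+00 -1.000e-03  1.111e+00  1.221e+00] F [-13.2  -0.4  10. ] op 0.0928
cradle -0.0871 -0.0
80 183.5 226.5 front -0.0493 rear -0.077 y 0.1459
130 181.5 231.5 front -0.049 rear -0.0782 y 0.105
250 179.5 235.5 front -0.0491 rear -0.078 y 0.0351
390 178.5 235.5 front -0.0488 rear -0.0782 y -0.0323
510 180.5 230.5 front -0.0492 rear -0.0782 y -0.1016
570 181.5 225.5 front -0.049 rear -0.0777 y -0.151
```

View pics/w40.png

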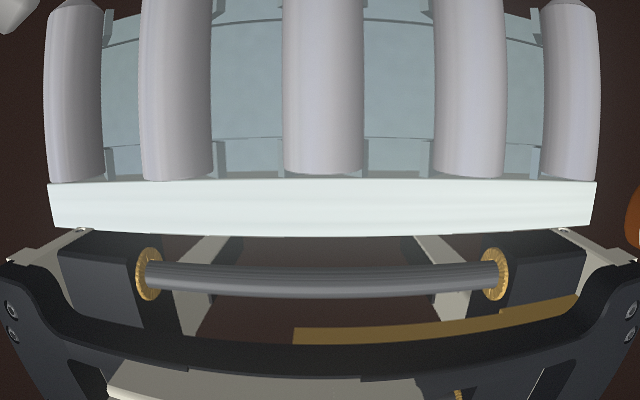

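>>> arm_command(motion=[{"slide":[0,0.01,0],"turn":[0,0,0]},{"slide":[0,0.02,0],"turn":[0,0,0]},{"slide":[0,0.04,0],"turn":[0,0,0]},{"slide":[0,0.03,-0.03],"turn":[0,0,0]},{"slide":[0,0,-0.07],"turn":[0,0,0]}])

```text
t: 50.15
tool_pos: [0.4252, -0.1518, 0.2297]
orientation: [2.134, -2.303, -0.01]
force: [-0.0, -0.0, -0.4]
opening: 0.0928
```

>>> arm_command(motion=[{"slide":[0,0,-0.1],"turn":[0,0,0]},{"slide":[0,0,-0.1],"turn":[0,0,0]},{"slide":[0,0,-0.1],"turn":[0,0,0]},{"slide":[0,0,-0.1],"turn":[0,0,0]},{"slide":[0,0,0],"turn":[0,0,0]}])

```text
t: 50.57
tool_pos: [0.4301, -0.1538, 0.4032]
orientation: [-2.131, 2.299, -0.024]
force: [0.3, 0.0, 1.1]
opening: 0.0929
```

```bash
python3 st.py w41; python3 - <<'E'
from plant import robot
from h import *
from cr import *
for n in("top","scene"):
    c=robot.read_camera(n);im=c["pixels"]
    cr=im[140:260,270:450] if n=="top" else im[80:280,220:440]
    cv2.imwrite(f"pics/{n}41.png",cv2.resize(cr,None,fx=3.5 if n=="scene" else 4,fy=3.5 if n=="scene" else 4,interpolation=cv2.INTER_CUBIC))
c=dict(np.load("w41.npz"));im=c["pixels"].max(2).astype(int)
cv2.imwrite("pics/w41z.png",cv2.resize(c["pixels"][40:190,170:470],None,fx=2.6,fy=2.6,interpolation=cv2.INTER_CUBIC))
E
```

```text
t50.57 grasp [ 0.4327 -0.1549  0.2362] tcp [ 0.4301 -0.1538  0.4032] psi,p [-0.0761  1.5549] q [-4.560e-01 -2.760e-01  1.878e+00  1.000e-03  1.523e+00  1.191e+00] F [0.3 0.  1.1] op 0.0929
cradle -0.1214 -0.0014
```

View pics/w41.png

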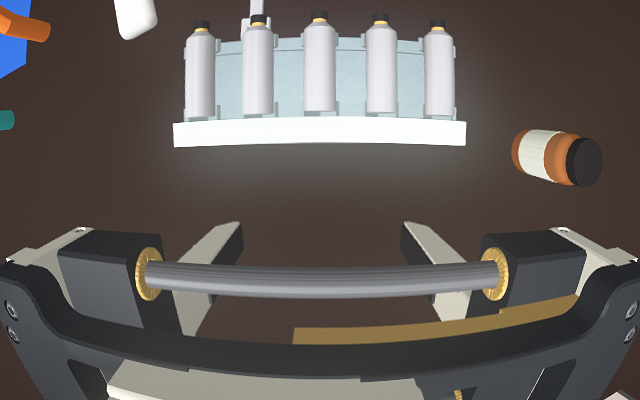

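View pics/scene41.png

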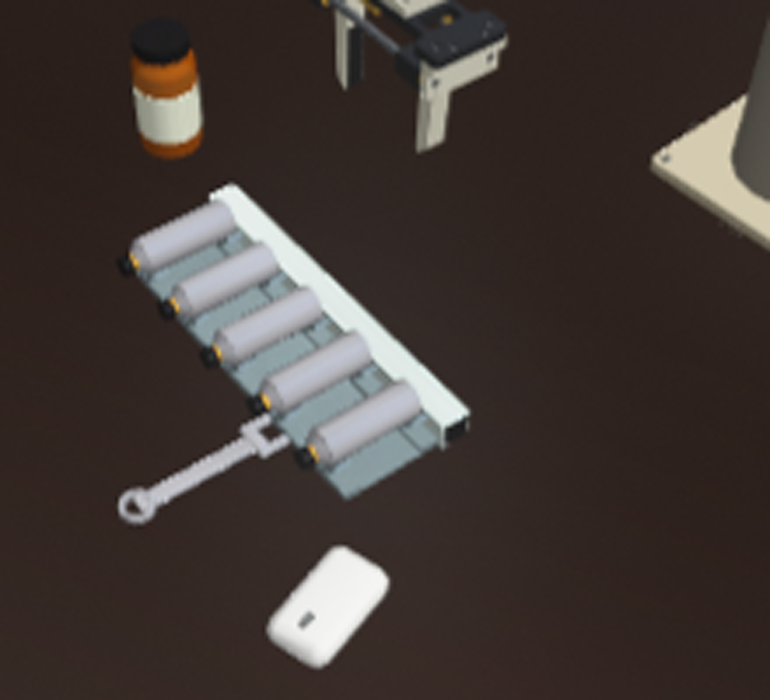

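```bash
python3 - <<'E'
from h import *
from cr import *
c=dict(np.load("w41.npz"));im=c["pixels"].max(2).astype(int)
R=[]
for uc in range(185,460,15):
    w=np.where(im[110:160,uc]>190)[0];b=110+w.max()+.5
    B=wplane(c,(uc,b),.03)-O;R.append((B@v,B@u))
R=np.array(R);k=np.polyfit(R[:,0],R[:,1],1);print("rear top: slope %.4f x at 0 %.4f -> centre x %.4f"%(k[0],k[1],k[1]+.015),np.std(R[:,1]-np.polyval(k,R[:,0])).round(5))
for r in(134,):
    w=np.where(im[r,150:490]>190)[0]+150
    a=wplane(c,(w.min()-.5,r),.03)-O;b=wplane(c,(w.max()+.5,r),.03)-O;print("ends",(a@v).round(4),(b@v).round(4))
for uc in(200,258,320,382,439):
    B=wplane(c,(uc,118),.05)-O;print((B@u).round(4),(B@v).round(4))
E
```

```text
rear top: slope -0.0005 x at 0 -0.0785 -> centre x -0.0635 0.00045
ends 0.18 -0.1792
-0.0459 0.1348
-0.0495 0.067
-0.051 -0.0003
-0.0502 -0.0676
-0.0474 -0.1344
```

View pics/w41z.png

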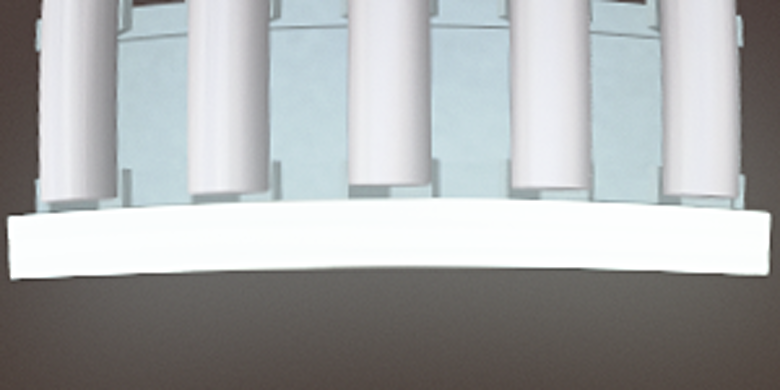

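```bash
python3 -c "
from plan import *
show(); print(robot.close_job())"
```

```text
t50.72 grasp [ 0.4292 -0.1532  0.2269] tcp [ 0.4286 -0.153   0.3939] psi,p [-0.0762  1.567 ] q [-4.560e-01 -2.700e-01  1.889e+00  1.000e-03  1.518e+00  1.191e+00] F [ 0.1 -0.1 -0.5] op 0.0931
the job is handed in; nothing more can be done
None
```

All five cylinders lie in the cradle, one to a slot, with their caps away from the robot. The straightedge lies flush and centred along the front face. I handed the job in at about 50.7 s with the arm clear; the hand-in gives no verdict, so these are my own checks.

- **Cylinders:** the bases measured 43 to 45 mm in front of the cradle origin (target 44), and within about 6 mm sideways of their slot centres, with that sideways figure read at hand-picked image columns. I took these readings before placing the straightedge. Afterwards I only checked by eye that the cylinders still lay in place.
- **Straightedge:** I pushed it up to the front face until the force rose to about 13 N. It measured parallel within 0.001 rad and centred within 1 mm. Its centre read x = -63.5 mm; flush is -65 mm and the allowed range is -68.5 to -62 mm.
- **Disagreement:** the 1.5 mm difference matches the 1–2 mm offset in where I put the cradle's front face. That is within the stated 2 mm camera calibration.
- **Left alone:** the mouse, jar and wrench look unmoved in the last pictures; I did not measure them.
- **Contact force:** one cylinder met its slot with about 28 N on the wrist for a moment while I lowered it. Nothing else showed an unexpected force.

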